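# Weigh out the burnishing balls from the tilting tray

## Task

Set the empty white tub in the middle of the scale's pan, press the zero button fully down in its well with the scriber and stand the scriber back in its stand. Then tilt the sorting tray all the way up by its tab so that the steel balls pile up at the low end, and with the scoop (fingers never touch balls in the tray) gather all the balls into the tub while the tray is still tilted. Finally stand the scoop back on its cork pad with the tub still in the middle of the pan, and lower the tray level again, without disturbing the loupe or the round tin.

Things in the scene. Friction and masses are not known exactly. Their poses are not given: they have to be found in the camera images.
- tub: open white plastic tub, empty at the start, 85 x 124 mm over its rim and 59 mm tall; inside it is 64 x 98 mm and 3 mm above its underside; walls 7 mm thick, with a rim 10 mm wide over all; 0.12 kg. Origin: centre of its underside; x across its short side, y along its long side, z up. Starts on the bench to the right of the scale
- pan (a point): bench scale, fixed, 235 x 170 mm: a steel pan behind and a grey console (64 mm deep, top 40 mm above the bench) with a dark display on the side facing the robot. This point: centre of the top of the pan, 150 (x) x 160 (y) mm, flat, 44 mm above the bench; x points from console to pan, z up. The pan does not sink
- button_well (a point): centre of the mouth of the 15 mm wide round well in the console's top, beside the display, in which the zero button sits; level with the console's top, 40 mm above the bench. The button (11 mm wide, white) lies 7 mm below the mouth
- zero_button (a joint): spring button at the bottom of the well: 0 up, 0.004 m fully down; 1 N moves it, about 4 N holds it fully down; springs back
- scriber: scriber, 140 mm long: flat-sided black handle 8 x 9 mm and 80 mm long, thin steel point 2.6 mm thick and 60 mm long. Origin: mid-length, on one flat side; y axis runs from point to handle (straight up while it stands in its stand), x and z square to the flat sides. The handle fills y = -10 to +70 mm; grip it at y = +40 mm or so
- scriber_tip (a point): end of the scriber's steel point
- scriber_hole (a point): small fixed wooden stand, 56 x 56 mm, 76 mm tall, for the scriber, point down. This point: centre of the top of the 15 mm square hole in its upper plate (6 mm thick). Straight below, a 9 mm round hole in the base block (mouth 14 mm, floor 4 mm above the bench) takes the point; the handle's lower end stands in the upper hole
- tray (a joint): tilt of the shallow aluminium sorting tray, rad: 0 level (lies on rubber feet), 0.38 all the way up (hard stop). Hinged at its low end, nearest the robot; the stiff hinge stays where it is left. About 8 N up at the tab raises it, 5 N down lowers it. The low end wall is 72 mm high and leans 0.3 rad outward; side walls 70 mm at the low end, 36 mm beyond x = 95 mm; far wall 26 mm
- tray_low (a point): middle of the low end of the tray, on its floor at the foot of the low end wall, 30 mm above the bench. Axes tilt with the tray: x along the floor toward the tab, z square to it. The hinge axis runs along y through x = -4 mm, z = 0. Floor 60 mm wide between the side walls (4 mm thick), from x = -4 mm to 167 mm
- tray_tab (a point): centre of the upright black grip tab in the middle of the tray's far end: 10 mm thick (tray x) x 32 mm wide, top 72 mm above the tray's floor, standing 46 mm over the far wall; this point lies 57 mm above the floor. Axes tilt with the tray. (Keep wrist and arm clear of the rack board behind: it starts at x = 0.73 m, 0.45 m above the bench)
- scoop: small steel scoop with an upright black handle, 0.12 kg: flat floor 52 mm wide and 74 mm long (x = -42 to +32 mm), 2 mm thick with a bevelled lip, side walls 20 mm high that rake down to the lip, inside width 48 mm, closed at the back. Origin on its floor's underside; -x is the open mouth, z up. Handle at x = +37 mm: 12 mm (x) x 26 mm (y), from 12 to 135 mm above the floor; grip it about 110 mm above the floor
- scoop_lip (a point): middle of the scoop's front lip, on the underside
- scoop_pad: cork pad, fixed, 86 x 86 mm, 4 mm thick, on which the scoop stands. Origin: centre of its underside, z up
- ball0: origin: the centre of a steel burnishing ball, 22 mm across, 44 g (3 to 6 are present, lying about in the tray at the start; absent ones read None). A ball starts to roll on slopes over about 0.2 rad and lies still on level ground
- ball1: origin: the centre of a steel burnishing ball, 22 mm across, 44 g (3 to 6 are present, lying about in the tray at the start; absent ones read None). A ball starts to roll on slopes over about 0.2 rad and lies still on level ground
- ball2: origin: the centre of a steel burnishing ball, 22 mm across, 44 g (3 to 6 are present, lying about in the tray at the start; absent ones read None). A ball starts to roll on slopes over about 0.2 rad and lies still on level ground
- ball3: origin: the centre of a steel burnishing ball, 22 mm across, 44 g (3 to 6 are present, lying about in the tray at the start; absent ones read None). A ball starts to roll on slopes over about 0.2 rad and lies still on level ground
- ball4: origin: the centre of a steel burnishing ball, 22 mm across, 44 g (3 to 6 are present, lying about in the tray at the start; absent ones read None). A ball starts to roll on slopes over about 0.2 rad and lies still on level ground
- ball5: origin: the centre of a steel burnishing ball, 22 mm across, 44 g (3 to 6 are present, lying about in the tray at the start; absent ones read None). A ball starts to roll on slopes over about 0.2 rad and lies still on level ground
- loupe: black eye loupe, 34 mm across and 30 mm tall, standing loose on the bench; leave alone
- tin_round: round pale tin, 68 mm across and 13 mm tall, lying loose on the bench; leave alone

How it is judged (in metres and radians):
On the way, in this order (a step that is already met when the one before it is completed fails the run):
1. the tub stands on the pan, let go (horizontal distance between tub and pan below 0.045 m and z of tub in the frame of pan between -0.006 and 0.006 m and angle between tub's own z axis and vertical below 0.1 rad and contact force between the fingers and tub below 0.1 N), for 0.2 s.
2. the zero button is pressed fully down with the scriber, the tub on the pan (horizontal distance between tub and pan below 0.045 m and z of tub in the frame of pan between -0.006 and 0.006 m and angle between tub's own z axis and vertical below 0.1 rad and value of joint zero_button above 0.0033 m and contact force between scriber and zero_button above 0.5 N), for 0.1 s.
3. the scriber stands in its stand, let go (horizontal distance between scriber_tip and scriber_hole below 0.012 m and height (world z) of scriber_tip below 0.025 m and angle between scriber's own y axis and vertical below 0.15 rad and contact force between the fingers and scriber below 0.1 N), for 0.2 s.
4. the tray is tilted all the way up and all the balls lie piled at its low end (value of joint tray above 0.33 rad and x of ball0 in the frame of tray_low between -0.03 and 0.095 m and z of each of ball0, ball1, ball2, ball3, ball4, ball5 in the frame of tray_low below 0.04 m and x of ball1 in the frame of tray_low between -0.03 and 0.095 m and x of ball2 in the frame of tray_low between -0.03 and 0.095 m and x of ball3 in the frame of tray_low between -0.03 and 0.095 m and x of ball4 in the frame of tray_low between -0.03 and 0.095 m and x of ball5 in the frame of tray_low between -0.03 and 0.095 m), for 0.2 s.
5. all the balls are in the tub, the tray still tilted (value of joint tray above 0.25 rad and x of ball0 in the frame of tub between -0.036 and 0.036 m and y of ball0 in the frame of tub between -0.053 and 0.053 m and z of each of ball0, ball1, ball2, ball3, ball4, ball5 in the frame of tub below 0.057 m and x of ball1 in the frame of tub between -0.036 and 0.036 m and y of ball1 in the frame of tub between -0.053 and 0.053 m and x of ball2 in the frame of tub between -0.036 and 0.036 m and y of ball2 in the frame of tub between -0.053 and 0.053 m and x of ball3 in the frame of tub between -0.036 and 0.036 m and y of ball3 in the frame of tub between -0.053 and 0.053 m and x of ball4 in the frame of tub between -0.036 and 0.036 m and y of ball4 in the frame of tub between -0.053 and 0.053 m and x of ball5 in the frame of tub between -0.036 and 0.036 m and y of ball5 in the frame of tub between -0.053 and 0.053 m), for 0.2 s.
At the end, for the whole second after the job is handed in: All balls are in the tub; the tub stands on the pan, centres within 45 mm; the tray is level (under 0.04 rad); the scoop stands on its cork pad, centres within 30 mm; the scriber stands point down in its stand; all released and at rest (horizontal distance between tub and pan below 0.045 m and z of tub in the frame of pan between -0.006 and 0.006 m and angle between each of tub, scoop's own z axis and vertical below 0.1 rad and x of ball0 in the frame of tub between -0.036 and 0.036 m and y of ball0 in the frame of tub between -0.053 and 0.053 m and z of each of ball0, ball1, ball2, ball3, ball4, ball5 in the frame of tub below 0.057 m and x of ball1 in the frame of tub between -0.036 and 0.036 m and y of ball1 in the frame of tub between -0.053 and 0.053 m and x of ball2 in the frame of tub between -0.036 and 0.036 m and y of ball2 in the frame of tub between -0.053 and 0.053 m and x of ball3 in the frame of tub between -0.036 and 0.036 m and y of ball3 in the frame of tub between -0.053 and 0.053 m and x of ball4 in the frame of tub between -0.036 and 0.036 m and y of ball4 in the frame of tub between -0.053 and 0.053 m and x of ball5 in the frame of tub between -0.036 and 0.036 m and y of ball5 in the frame of tub between -0.053 and 0.053 m and value of joint tray below 0.04 rad and horizontal distance between scoop and scoop_pad below 0.03 m and height (world z) of scoop below 0.01 m and horizontal distance between scriber_tip and scriber_hole below 0.012 m and height (world z) of scriber_tip below 0.025 m and angle between scriber's own y axis and vertical below 0.15 rad and linear speed of each of tub, scoop, scriber below 0.02 m/s); the robot touches nothing.
It fails at once if the fingers touched a ball lying in the tray ((contact force between the fingers and ball0 above 0.3 N and x of ball0 in the frame of tray_low between -0.02 and 0.17 m and y of ball0 in the frame of tray_low between -0.031 and 0.031 m and z of ball0 in the frame of tray_low between -0.01 and 0.03 m) or (contact force between the fingers and ball1 above 0.3 N and x of ball1 in the frame of tray_low between -0.02 and 0.17 m and y of ball1 in the frame of tray_low between -0.031 and 0.031 m and z of ball1 in the frame of tray_low between -0.01 and 0.03 m) or (contact force between the fingers and ball2 above 0.3 N and x of ball2 in the frame of tray_low between -0.02 and 0.17 m and y of ball2 in the frame of tray_low between -0.031 and 0.031 m and z of ball2 in the frame of tray_low between -0.01 and 0.03 m) or (contact force between the fingers and ball3 above 0.3 N and x of ball3 in the frame of tray_low between -0.02 and 0.17 m and y of ball3 in the frame of tray_low between -0.031 and 0.031 m and z of ball3 in the frame of tray_low between -0.01 and 0.03 m) or (contact force between the fingers and ball4 above 0.3 N and x of ball4 in the frame of tray_low between -0.02 and 0.17 m and y of ball4 in the frame of tray_low between -0.031 and 0.031 m and z of ball4 in the frame of tray_low between -0.01 and 0.03 m) or (contact force between the fingers and ball5 above 0.3 N and x of ball5 in the frame of tray_low between -0.02 and 0.17 m and y of ball5 in the frame of tray_low between -0.031 and 0.031 m and z of ball5 in the frame of tray_low between -0.01 and 0.03 m)).
It fails at once if the fingers pressed the zero button (contact force between the fingers and zero_button above 0.3 N).
It fails at once if the loupe or the round tin was disturbed (moved over 40 mm) (distance of any of loupe, tin_round from where it was at the start of the episode above 0.04 m).
Of ball0, ball1, ball2, ball3, ball4, ball5 only 3 to 6 are there at a start; the rules pass over those that are not, and their reading is None.
At some moment in a run one of tub may be knocked a few centimetres aside while the robot is not near it.
It also fails if it takes over 210 s, if anything falls off the work surface, if the arm or the gripper's body presses on something with over 40 N, if the wrist force passes 120 N, or if a joint passes its speed limit or range.

## Robot

A 7-joint arm with a two-finger parallel gripper is mounted at the origin on a cart in front of the work surface, level with it; the furniture and walls round the work are solid. World frame = base frame: x ahead of the robot, y to its left, z up, the work surface at z = 0. Lengths are in m, angles in degrees, forces in N, time in s.
With the tool pointing down it reaches from about 0.375 to 0.925 m from the base axis. Payload 3.1 kg.
Tool frame: the origin (TCP) lies on the centre line of the jaws, within the pads' length; the fingertips stand 11 mm ahead of it and the grasp point (between the pads) lies 8 mm behind it; z points along the fingers, y is the direction in which the jaws open and shut (so a half turn about z gives the same grasp; the last joint's range is limited). The gripper opens to 85 mm and grips with 20 to 120 N. Pads are 22 mm wide; open, the fingers measure 114 mm over their backs; the gripper's body (76 mm by 85 mm) begins 54 mm behind the grasp point. The pads swing forward as they close: fully open they stand 13 mm farther back than shut.
Start: joints at [-5.604, 21.939, 2.515, 91.553, -1.026, 66.532, -2.859], TCP at [0.65, 0, 0.242] pointing down, gripper open.
Joint ranges: [-149.38, 149.38], [-23.57, 123.04], [-84.95, 90], [0, 143.3], [-89.99, 269.99], [3.08, 112.72], [-163.45, 163.45]. Speed limits (degrees/s): [159.86, 159.86, 180, 180, 180, 180, 180].

## Interface

Orientations are given as a 3x3 rotation matrix whose columns are the frame's x, y, z axes.
In Python, from bench import ctrl gives the robot as it stands.
- The arm moves only by the shell command python3 -m inch 'ROWS'. ROWS is a JSON object of lists of equal length, an entry for each row: "slide": the shift along the tool's x, y, z in cm, a list of three; "rotation": the turn, a rotation vector about the tool's x, y, z in rad, a list of three; "hand": the closure, from 0 (fully open) to 1 (shut). A call has 1 to 20 rows; each row is the pose to reach, as a shift and turn from the pose commanded when the call began, along the tool's axes at that moment; what a row does not reach only later rows make up. A row lasts 1/10 s, in which the tool goes at most 50 mm and 8.59 degrees, less where a joint would pass 70% of its speed; a pose out of reach is approached as far as the arm can. A call with a gripper value outside its range is refused whole. The fingers move at their own pace and stop on an object; the grip force is fixed at half the most. Time passes only in rows, so rows that repeat a pose let the fingers close. It gives the time, the measured TCP pose, the force and the opening at its end, in the units of the state.
- ctrl.state(): the state, without advancing time (a new reading comes with each control period).
- ctrl.grab_frame(name): name is "scene" or "side" or "wrist"; returns a dict with "color" (384x512x3 uint8, blue, green, red), "fx", "fy", "cx", "cy" (pixels), "dist" ([k1, k2, p1, p2, k3] as OpenCV has them; the pictures are not rectified), "rvec" (rotation vector, rad) and "tvec" (3), from world to camera coordinates, as OpenCV has them; the wrist camera has in their place "T_tool_cam" (4x4, takes a point from camera to tool coordinates, whose origin is the TCP and whose axes are the flange's). Camera axes: x right, y down, z forward; pixel columns grow to the right and rows downward; lengths in m; the calibration is good to about 2 mm. A picture is of the moment at which its call begins: read the wrist's pose just before it. There is no depth.
- ctrl.job_done(): hands the job in, once; it reports no verdict.
The state is a dict: "clock": time; "joints": joint angles; "joint_vel": joint speeds; "joint_torque": joint torques, N m; "ee_pos": TCP position; "eef_rot": TCP orientation; "force": force on the tool from outside, world axes, zero at the start; "moment": the same for the moment, N m; "gripper_width": opening from 0.0 (shut) to 1.0 (fully open).
Only numpy, scipy, OpenCV 4.12 (cv2) and the standard library are available. Lean on these libraries where they do the work, as an engineer would, in place of code of your own. Each camera call takes 0.05 s, during which the arm holds its last target.

## Working session

There is one attempt and no reset: what is moved stays moved. The work goes in short steps, Python scripts to look and compute and a shell command to move; the robot and the scene stay as the last step left them, time stands still between calls to the robot, and variables do not carry over. Pictures are saved under pics/ and viewed, and the job is handed in when it is done.

```bash
ls -la && mkdir -p pics && python3 - <<'E'
from bench import ctrl
import cv2
s=ctrl.state()
for k,v in s.items(): print(k,v)
for n in ["scene","side","wrist"]:
    f=ctrl.grab_frame(n)
    cv2.imwrite(f"pics/a_{n}.png",f["color"])
    print(n,{k:v for k,v in f.items() if k!="color"})
E
```

```text
total 12
drwxr-xr-x  3 agent agent 4096 Dec  6 18:30 .
drwxr-xr-x 23 root  root  4096 Dec  6 18:30 ..
drwxr-xr-x  2 agent agent 4096 Dec  6 18:30 pics
clock 0.0
joints [-5.60416638 21.99465806  2.51142508 91.65012926 -1.02574261 66.53273284
 -2.85673366]
joint_vel [ 0.01342009  0.07733731 -0.03243045 -0.04456252 -0.06690846 -0.01591641
 -0.0443642 ]
joint_torque [-8.41360106e-04 -4.33466363e+01  1.02427706e+00 -2.49513745e+01
  1.06121189e-02  1.12996699e-02 -5.17373280e-06]
ee_pos [6.49067824e-01 3.21092889e-06 2.40848125e-01]
eef_rot [[-1.31523687e-04  9.99996341e-01 -2.70196484e-03]
 [ 9.99999981e-01  1.31133588e-04 -1.44552759e-04]
 [-1.44197911e-04 -2.70198380e-03 -9.99996339e-01]]
force [-0.02165911  0.02928425  0.0254335 ]
moment [ 0.00906917 -0.02756931 -0.00368798]
gripper_width 1.003134623407747
scene {'fx': 421.2590483877881, 'fy': 421.2590483877881, 'cx': 256.50705148088866, 'cy': 188.72652389753833, 'dist': array([-0.02764847,  0.        ,  0.        ,  0.        ,  0.        ]), 'rvec': array([ 0.62321958, -2.58338726,  1.27113338]), 'tvec': array([0.48962499, 0.2168950
[... 155 characters left out ...]
       , 0.        , 0.        , 0.        ]), 'rvec': array([ 0.44879895, -2.37671451,  1.60368488]), 'tvec': array([0.51861522, 0.11812081, 1.32962301])}
wrist {'fx': 343.395657751113, 'fy': 343.395657751113, 'cx': 254.58712328199323, 'cy': 195.25607422408265, 'dist': array([-0.07574504,  0.        ,  0.        ,  0.        ,  0.        ]), 'T_tool_cam': array([[-1.10641027e-03, -9.48980205e-01, -3.15333706e-01,
         8.09042203e-02],
       [ 9.99999270e-01, -1.20322583e-03,  1.12350928e-04,
         2.87157120e-06],
       [-4.86036468e-04, -3.15333352e-01,  9.48980843e-01,
        -1.30735925e-01],
       [ 0.00000000e+00,  0.00000000e+00,  0.00000000e+00,
         1.00000000e+00]])}
```

View pics/a_scene.png

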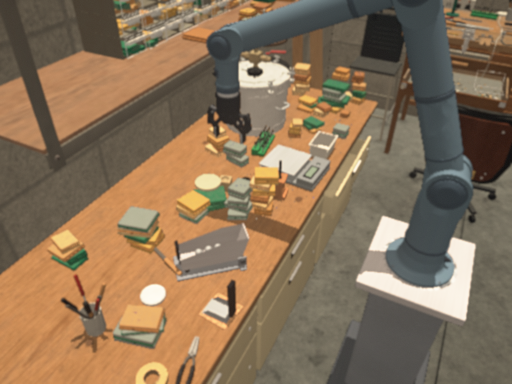

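View pics/a_side.png

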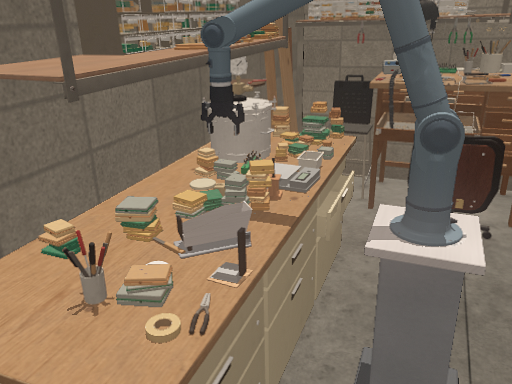

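View pics/a_wrist.png

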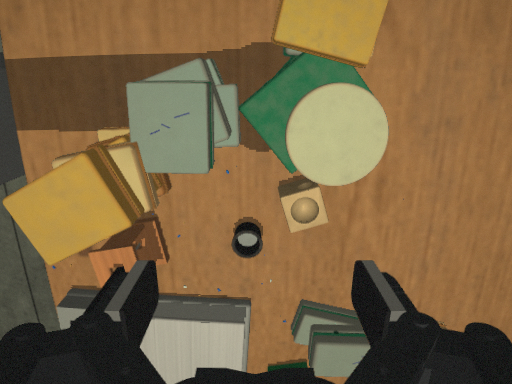

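```bash
cat > h.py <<'E'
import numpy as np, cv2
from bench import ctrl
def cam(f, st=None):
    K=np.array([[f["fx"],0,f["cx"]],[0,f["fy"],f["cy"]],[0,0,1]])
    if "rvec" in f:
        R=cv2.Rodrigues(np.array(f["rvec"]))[0]; t=np.array(f["tvec"])
    else:
        T=np.eye(4); T[:3,:3]=st["eef_rot"]; T[:3,3]=st["ee_pos"]
        W=np.linalg.inv(T@np.array(f["T_tool_cam"])); R=W[:3,:3]; t=W[:3,3]
    return K,np.array(f["dist"]),R,t
def grab(n):
    st=ctrl.state(); f=ctrl.grab_frame(n); return f["color"],cam(f,st)
def ray(c,uv):
    K,d,R,t=c
    n=cv2.undistortPoints(np.array(uv,float).reshape(-1,1,2),K,d).reshape(-1,2)
    D=(R.T@np.c_[n,np.ones(len(n))].T).T
    return -R.T@t, D
def onz(c,uv,z):
    o,D=ray(c,uv); return o+D*((z-o[2])/D[:,2])[:,None]
def proj(c,P):
    K,d,R,t=c
    return cv2.projectPoints(np.array(P,float).reshape(-1,1,3),cv2.Rodrigues(R)[0],t,K,d)[0].reshape(-1,2)
def tri(c1,uv1,c2,uv2):
    o1,D1=ray(c1,[uv1]);o2,D2=ray(c2,[uv2]);d1=D1[0]/np.linalg.norm(D1[0]);d2=D2[0]/np.linalg.norm(D2[0])
    A=np.c_[d1,-d2];s=np.linalg.lstsq(A,o2-o1,rcond=None)[0]
    p,q=o1+s[0]*d1,o2+s[1]*d2
    return (p+q)/2,np.linalg.norm(p-q)
def crop(img,x0,y0,x1,y1,k,name):
    cv2.imwrite(f"pics/{name}.png",cv2.resize(img[y0:y1,x0:x1],None,fx=k,fy=k,interpolation=cv2.INTER_CUBIC))
E
python3 - <<'E'
from h import *
a,ca=grab("scene"); b,cb=grab("side")
crop(a,150,110,350,340,2.6,"b_scene"); crop(b,150,130,350,330,3,"b_side")
for n,c in(("scene",ca),("side",cb)): print(n,onz(c,[(256,192)],0),(-c[2].T@c[3]))
E
```

```text
scene [[ 0.58684426 -0.07122075  0.        ]] [0.05345349 1.0003771  0.94147717]
side [[ 0.58769722 -0.12070173  0.        ]] [0.01101557 1.29356215 0.61431851]
```

View pics/b_scene.png

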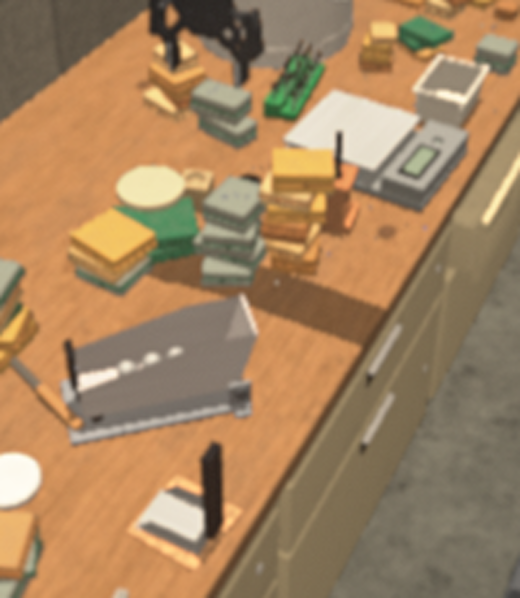

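View pics/b_side.png

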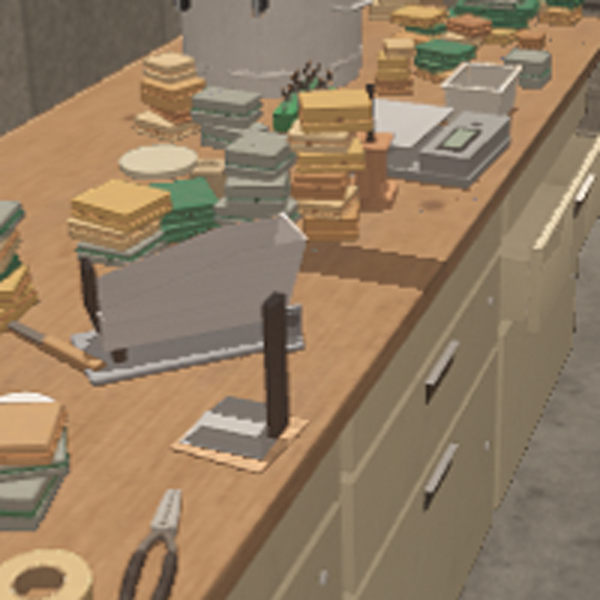

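```bash
python3 - <<'E'
from h import *
a,ca=grab("scene"); 
def p(n,uv,z): print(n,onz(ca,[uv],z)[0].round(3))
p("tub",(323,143),.059);p("pan",(286,160),.044);p("disp",(313,171),.04);p("scribertop",(280,163),.146);p("bookstop",(266,174),.15)
p("trayhighpost",(177,243),.10);p("traylow",(246,262),.03);p("scooppad",(220,308),.004);p("tin?",(152,294),.013);p("tin2",(208,182),.06)
p("greenlap",(263,142),.03)
E
```

```text
tub [ 0.459 -0.411  0.059]
pan [ 0.55  -0.251  0.044]
disp [ 0.434 -0.236  0.04 ]
scribertop [ 0.504 -0.083  0.146]
bookstop [0.516 0.001 0.15 ]
trayhighpost [0.622 0.35  0.1  ]
traylow [0.448 0.268 0.03 ]
scooppad [0.444 0.424 0.004]
tin? [0.627 0.475 0.013]
tin2 [0.727 0.024 0.06 ]
greenlap [ 0.695 -0.348  0.03 ]
```

```bash
python3 -m inch '{"slide":[[-22,-14,-14],[-22,-14,-14],[-22,-14,-14],[-22,-14,-14],[-22,-14,-14],[-22,-14,-14],[-22,-14,-14],[-22,-14,-14]],"rotation":[[0,0,0],[0,0,0],[0,0,0],[0,0,0],[0,0,0],[0,0,0],[0,0,0],[0,0,0]],"hand":[0,0,0,0,0,0,0,0]}' && python3 - <<'E'
from h import *
w,c=grab("wrist"); cv2.imwrite("pics/c_wrist.png",cv2.resize(w,(768,576)))
E
```

```text
clock: 1.1
ee_pos: [0.5096, -0.2216, 0.3834]
eef_rot: [[0.004, 1.0, 0.003], [1.0, -0.004, -0.0], [-0.0, 0.003, -1.0]]
force: [-0.5, -0.2, -0.2]
gripper_width: 1.001
```

View pics/c_wrist.png

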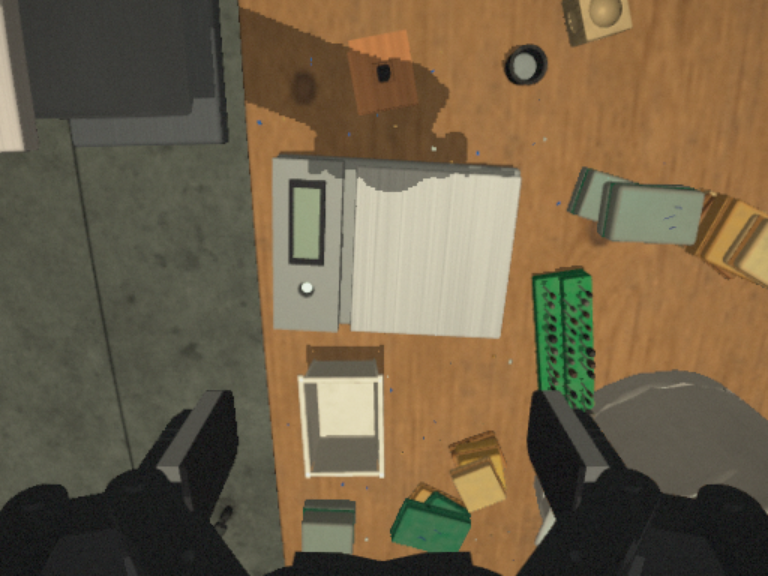

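```bash
python3 - <<'E'
from h import *
w,c=grab("wrist"); 
crop(w,180,110,360,330,3,"d1"); crop(w,225,10,385,80,5,"d2")
k=1/1.5
def p(n,uvs,z):
    r=onz(c,np.array(uvs)*k,z); print(n,r[:,:2].round(4).tolist(),"mean",r.mean(0).round(4))
p("tub rim",[(299,377),(383,377),(383,476),(307,477)],.059)
p("pan",[(357,165),(519,178),(500,337),(351,331)],.044)
p("console",[(274,160),(343,160),(338,332),(274,329)],.04)
p("button",[(307,288)],.033)
p("handletop",[(383,72)],.144)
p("standtop",[(348,40),(405,31),(418,101),(361,113)],.076)
print(ctrl.state()["ee_pos"])
E
```

```text
tub rim [[0.4285, -0.3763], [0.5113, -0.3762], [0.5113, -0.4944], [0.4302, -0.4959]] mean [ 0.4703 -0.4357  0.059 ]
pan [[0.4883, -0.1741], [0.6341, -0.1852], [0.6275, -0.3403], [0.4799, -0.3335]] mean [ 0.5575 -0.2583  0.044 ]
console [[0.4136, -0.1695], [0.4757, -0.1699], [0.4667, -0.3362], [0.4031, -0.333]] mean [ 0.4398 -0.2522  0.04  ]
button [[0.437, -0.2925]] mean [ 0.437  -0.2925  0.033 ]
handletop [[0.5112, -0.1052]] mean [ 0.5112 -0.1052  0.144 ]
standtop [[0.4841, -0.0751], [0.5286, -0.0686], [0.5396, -0.121], [0.4936, -0.1303]] mean [ 0.5115 -0.0988  0.076 ]
[ 0.51036958 -0.21832658  0.38146765]
```

View pics/d1.png

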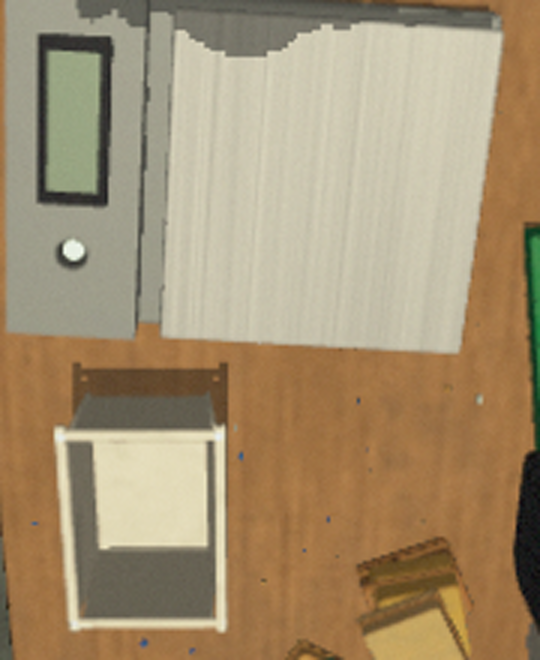

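View pics/d2.png

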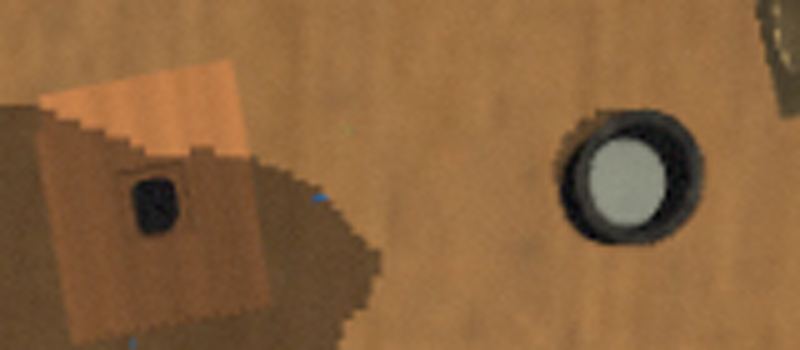

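```bash
python3 - <<'E'
from h import *
w,c=grab("wrist")
d=lambda L:[(180+x/3,110+y/3) for x,y in L]
def p(n,uvs,z):
    r=onz(c,uvs,z); print(n,r[:,:2].round(4).tolist(),"mean",r.mean(0).round(4))
p("tub",d([(55,428),(227,427),(227,631),(70,631)]),.059)
p("but",d([(72,250)]),.0335)
p("well",d([(72,252)]),.040)
p("pan",d([(176,14),(501,32),(462,353),(162,338)]),.044)
e=[(225+x/5,10+y/5) for x,y in [(155,205)]]
p("handle",e,.146)
p("stand",[(225+x/5,10+y/5) for x,y in [(38,95),(233,60),(270,305),(73,345)]],.076)
p("loupe",[(225+x/5,10+y/5) for x,y in [(632,178)]],.03)
print(ctrl.state()["ee_pos"])
E
```

```text
tub [[0.4272, -0.3771], [0.512, -0.3762], [0.5123, -0.4983], [0.4284, -0.4988]] mean [ 0.47   -0.4376  0.059 ]
but [[0.436, -0.2931]] mean [ 0.436  -0.2931  0.0335]
well [[0.437, -0.292]] mean [ 0.437 -0.292  0.04 ]
pan [[0.4889, -0.1789], [0.6351, -0.1862], [0.6287, -0.3432], [0.4799, -0.3352]] mean [ 0.5581 -0.2609  0.044 ]
handle [[0.5115, -0.1071]] mean [ 0.5115 -0.1071  0.146 ]
stand [[0.4843, -0.0766], [0.5299, -0.0689], [0.5396, -0.124], [0.4919, -0.1334]] mean [ 0.5114 -0.1007  0.076 ]
loupe [[0.6376, -0.0893]] mean [ 0.6376 -0.0893  0.03  ]
[ 0.51051552 -0.21781796  0.38108647]
```

```bash
python3 -m inch '{"slide":[[-22,-0.3,8],[-22,-0.3,8],[-22,-0.3,8],[-22,-0.3,8],[-22,-0.3,8],[-22,-0.3,20],[-22,-0.3,26],[-22,-0.3,26],[-22,-0.3,26],[-22,-0.3,26],[-22,-0.3,26],[-22,-0.3,26]],"rotation":[[0,0,0],[0,0,0],[0,0,0],[0,0,0],[0,0,0],[0,0,0],[0,0,0],[0,0,0],[0,0,0],[0,0,0],[0,0,0],[0,0,0]],"hand":[0.5,0.5,0.5,0.5,0.5,0.5,0.5,0.5,0.5,0.5,0.5,0.5]}' && python3 - <<'E'
from h import *
w,c=grab("wrist"); cv2.imwrite("pics/e_wrist.png",cv2.resize(w,(768,576)))
s=ctrl.state();print(s["ee_pos"],s["joints"].round(1),s["gripper_width"])
E
```

```text
clock: 2.45
ee_pos: [0.5092, -0.4408, 0.1248]
eef_rot: [[-0.001, 1.0, 0.004], [1.0, 0.001, -0.003], [-0.003, 0.004, -1.0]]
force: [0.4, -0.2, 1.0]
gripper_width: 0.501
[ 0.50921688 -0.44119477  0.12539741] [25.7 31.5 15.6 94.  -9.8 55.5 44.7] 0.4951441372386212
```

View pics/e_wrist.png

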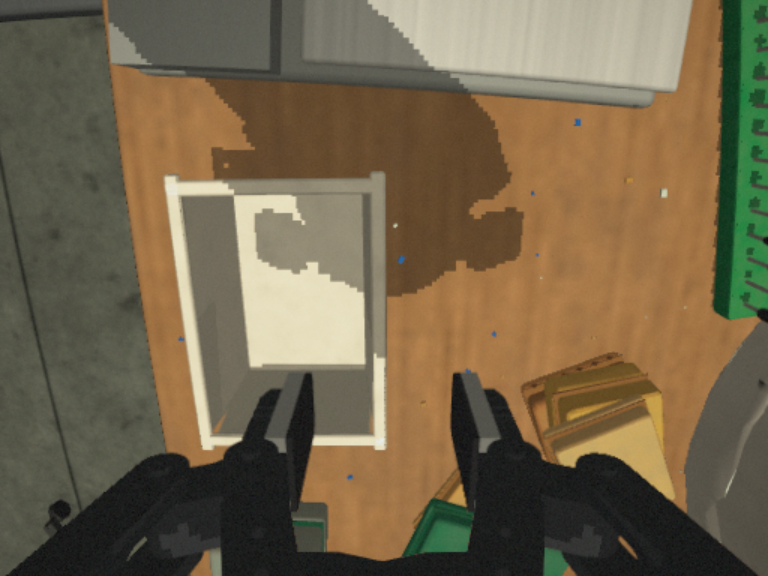

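```bash
python3 -m inch '{"slide":[[0.3,-0.2,3],[0.3,-0.2,6],[0.3,-0.2,8],[0.3,-0.2,9.2],[0.3,-0.2,9.2],[0.3,-0.2,9.2],[0.3,-0.2,9.2],[0.3,-0.2,9.2],[0.3,-0.2,9.2],[0.3,-0.2,9.2],[0.3,-0.2,9.2],[0.3,-0.2,9.2]],"rotation":[[0,0,0],[0,0,0],[0,0,0],[0,0,0],[0,0,0],[0,0,0],[0,0,0],[0,0,0],[0,0,0],[0,0,0],[0,0,0],[0,0,0]],"hand":[0.5,0.5,0.5,0.5,0.5,0.5,1,1,1,1,1,1]}' && python3 - <<'E'
from h import *
w,c=grab("wrist"); cv2.imwrite("pics/f_wrist.png",w)
s=ctrl.state();print(s["ee_pos"],s["force"],s["gripper_width"])
E
```

```text
clock: 3.7
ee_pos: [0.5037, -0.4384, 0.0355]
eef_rot: [[-0.0, 1.0, -0.003], [1.0, 0.0, 0.0], [0.0, -0.003, -1.0]]
force: [-6.0, 4.6, 21.5]
gripper_width: 0.052
[ 0.50368654 -0.43847959  0.0355413 ] [-5.73146661  4.27717555 20.81759109] 0.053612980744507134
```

View pics/f_wrist.png

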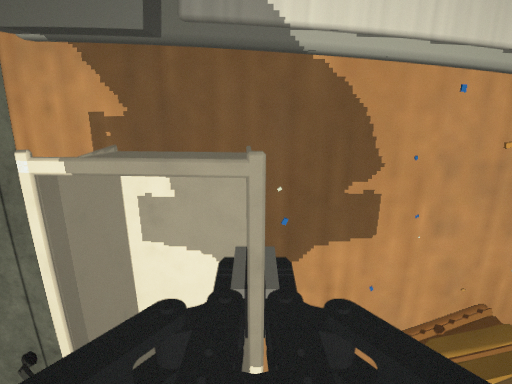

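```bash
python3 -m inch '{"slide":[[0,0,-0.5],[0,0,-1],[0,0,-2],[0,0,-4],[0,0,-7],[0,0,-10],[0,0,-12],[0,0,-12],[0,0,-12],[0,0,-12]],"rotation":[[0,0,0],[0,0,0],[0,0,0],[0,0,0],[0,0,0],[0,0,0],[0,0,0],[0,0,0],[0,0,0],[0,0,0]],"hand":[1,1,1,1,1,1,1,1,1,1]}' && python3 - <<'E'
from h import *
w,c=grab("wrist"); cv2.imwrite("pics/g_wrist.png",w)
w,c=grab("scene"); crop(w,200,80,360,220,4,"g_scene")
s=ctrl.state();print(s["ee_pos"],s["force"],s["gripper_width"])
E
```

```text
clock: 4.75
ee_pos: [0.5041, -0.4357, 0.1481]
eef_rot: [[-0.0, 1.0, -0.003], [1.0, 0.0, 0.002], [0.002, -0.003, -1.0]]
force: [-0.6, -0.1, -2.0]
gripper_width: 0.04
[ 0.50396699 -0.43588614  0.14794829] [-0.47340441 -0.50623997 -1.12394289] 0.0402136233895985
```

View pics/g_wrist.png

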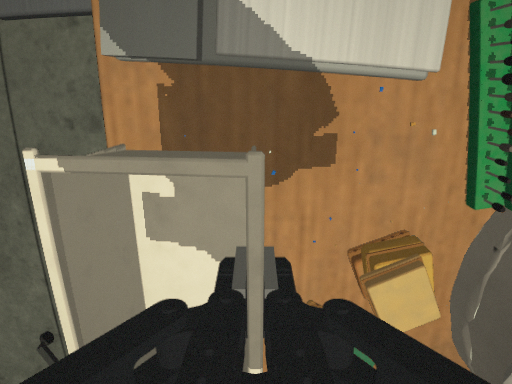

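View pics/g_scene.png

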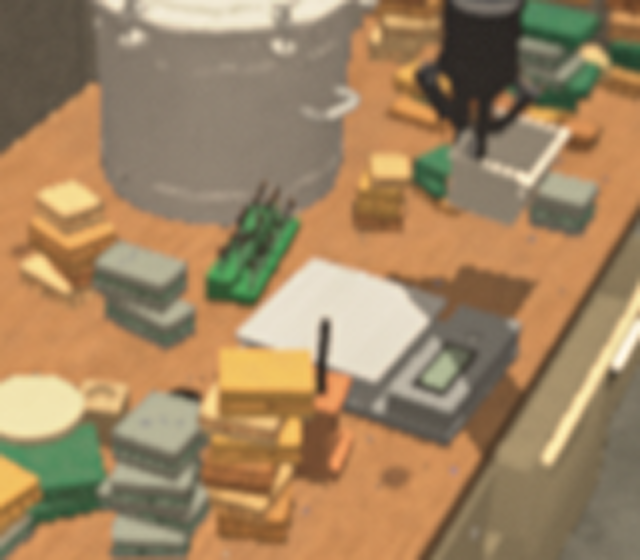

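```bash
python3 -m inch '{"slide":[[4,2,0],[8,4,0],[12,6,0],[16,8,0],[17.4,9,0],[17.4,9,0],[17.4,9,0],[17.4,9,2],[17.4,9,4],[17.4,9,5.5],[17.4,9,6],[17.4,9,6],[17.4,9,6],[17.4,9,6]],"rotation":[[0,0,0],[0,0,0],[0,0,0],[0,0,0],[0,0,0],[0,0,0],[0,0,0],[0,0,0],[0,0,0],[0,0,0],[0,0,0],[0,0,0],[0,0,0],[0,0,0]],"hand":[1,1,1,1,1,1,1,1,1,1,1,1,1,1]}' && python3 - <<'E'
from h import *
w,c=grab("wrist"); cv2.imwrite("pics/h_wrist.png",w)
w,c=grab("scene"); crop(w,200,80,360,220,4,"h_scene")
s=ctrl.state();print(s["ee_pos"],s["force"],s["gripper_width"])
E
```

```text
clock: 6.25
ee_pos: [0.5959, -0.2636, 0.0916]
eef_rot: [[0.0, 1.0, 0.002], [1.0, -0.0, -0.001], [-0.001, 0.002, -1.0]]
force: [0.3, 0.1, -1.9]
gripper_width: 0.043
[ 0.59583606 -0.26324853  0.09140803] [ 0.35693565  0.19790589 -1.75223735] 0.04551011301501342
```

View pics/h_wrist.png

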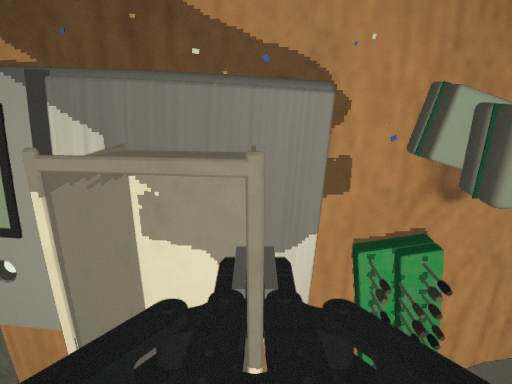

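View pics/h_scene.png

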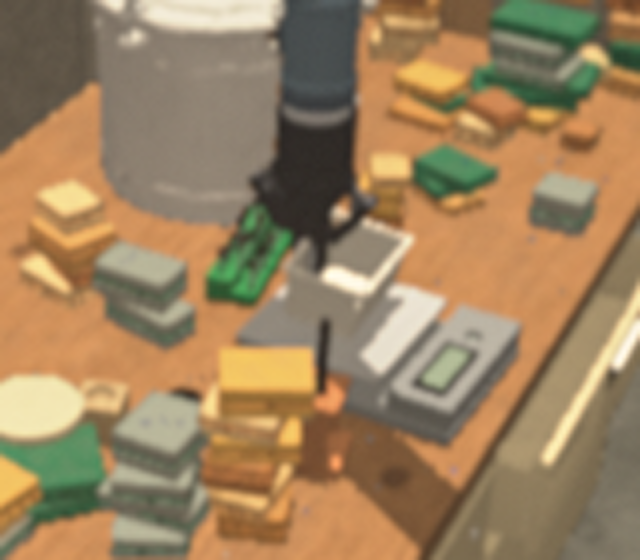

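```bash
python3 -m inch '{"slide":[[0,0,0.4],[0,0,0.8],[0,0,1.0],[0,0,1.15],[0,0,1.15],[0,0,1.15],[0,0,1.15],[0,0,1.15],[0,0,1.15],[0,0,1.15],[0,0,1.15]],"rotation":[[0,0,0],[0,0,0],[0,0,0],[0,0,0],[0,0,0],[0,0,0],[0,0,0],[0,0,0],[0,0,0],[0,0,0],[0,0,0]],"hand":[1,1,1,1,1,1,0.4,0.4,0.4,0.4,0.4]}' && python3 -m inch '{"slide":[[0,0,-1],[0,0,-4],[0,0,-8],[0,0,-12],[-1,-2,-16],[-1,-4,-20],[-1,-6,-22],[-1,-6,-22],[-1,-6,-22]],"rotation":[[0,0,0],[0,0,0],[0,0,0],[0,0,0],[0,0,0],[0,0,0],[0,0,0],[0,0,0],[0,0,0]],"hand":[0.4,0.4,0.4,0.4,0.4,0.4,0.4,0.4,0.4]}' && python3 - <<'E'
from h import *
w,c=grab("wrist"); cv2.imwrite("pics/i_wrist.png",cv2.resize(w,(768,576)))
w,c=grab("scene"); crop(w,200,80,360,220,4,"i_scene")
s=ctrl.state();print(s["ee_pos"],s["force"],s["gripper_width"],s["joints"])
E
```

```text
clock: 7.45
ee_pos: [0.5947, -0.2629, 0.0783]
eef_rot: [[0.0, 1.0, -0.001], [1.0, -0.0, 0.0], [0.0, -0.001, -1.0]]
force: [1.0, -0.7, 0.3]
gripper_width: 0.6
clock: 8.35
ee_pos: [0.5351, -0.2731, 0.2997]
eef_rot: [[0.001, 1.0, 0.002], [1.0, -0.001, -0.0], [-0.0, 0.002, -1.0]]
force: [0.0, -0.4, -0.7]
gripper_width: 0.6
[ 0.53504029 -0.27187692  0.29721692] [-0.15791143 -0.27873352  0.1664021 ] 0.603528410220557 [ 9.92408315 14.31846324 15.57774907 95.61213282 -4.05487197 70.7581451
 26.45843729]
```

View pics/i_wrist.png

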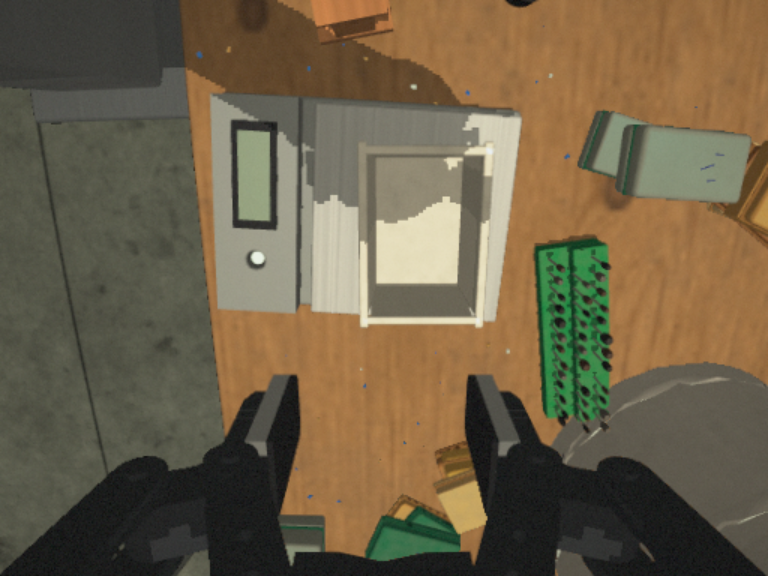

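View pics/i_scene.png

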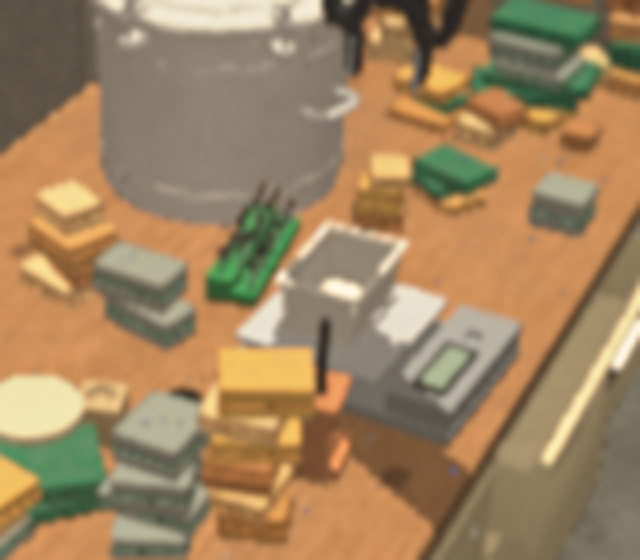

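```bash
python3 - <<'E'
from h import *
w,c=grab("wrist"); s=ctrl.state(); print(s["ee_pos"],s["joint_vel"].max())
crop(w,130,50,360,225,3.4,"j1")
E
```

```text
[ 0.53500547 -0.27177083  0.29677044] 0.6240126843987966
```

View pics/j1.png

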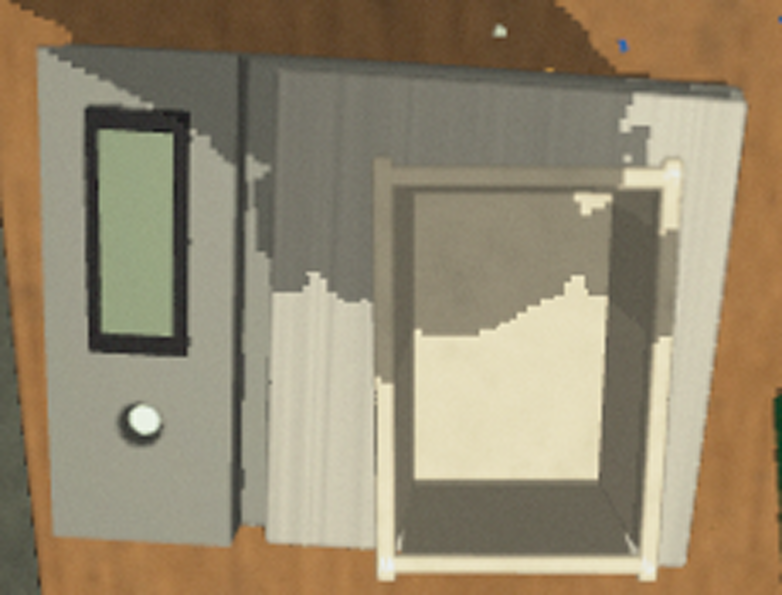

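```bash
python3 - <<'E'
from h import *
w,c=grab("wrist")
d=lambda L:[(130+x/3.4,50+y/3.4) for x,y in L]
def p(n,uvs,z):
    r=onz(c,uvs,z); print(n,r[:,:2].round(4).tolist(),"mean",r.mean(0).round(4))
p("tub",d([(375,158),(682,160),(656,580),(379,580)]),.103)
p("pan",d([(274,66),(744,92),(686,566),(267,543)]),.044)
p("well",d([(140,423)]),.04); p("but",d([(144,420)]),.033)
E
```

```text
tub [[0.5214, -0.2032], [0.6042, -0.2034], [0.6045, -0.3256], [0.5211, -0.3257]] mean [ 0.5628 -0.2645  0.103 ]
pan [[0.4877, -0.1774], [0.6352, -0.1845], [0.6274, -0.3447], [0.4793, -0.3362]] mean [ 0.5574 -0.2607  0.044 ]
well [[0.4366, -0.2936]] mean [ 0.4366 -0.2936  0.04  ]
but [[0.4364, -0.2944]] mean [ 0.4364 -0.2944  0.033 ]
```

```bash
python3 -m inch '{"slide":[[2,0,-3],[6,-1,-5],[10,-2,-5],[15,-2.4,-5],[20,-2.4,-5],[20,-2.4,-5],[20,-2.4,-5],[20,-2.4,-5],[20,-2.4,-5],[20,-2.4,-5]],"rotation":[[0,0,0],[0,0,0],[0,0,0],[0,0,0],[0,0,0],[0,0,0],[0,0,0],[0,0,0],[0,0,0],[0,0,0]],"hand":[0.4,0.4,0.4,0.4,0.4,0.4,0.4,0.4,0.4,0.4]}' && python3 - <<'E'
from h import *
ctrl.grab_frame("side")
w,c=grab("wrist"); cv2.imwrite("pics/k_wrist.png",cv2.resize(w,(768,576)))
s=ctrl.state();print(s["ee_pos"],s["gripper_width"],s["joints"])
crop(w,180,60,330,240,3.3,"k1")
E
```

```text
clock: 9.55
ee_pos: [0.511, -0.0747, 0.3485]
eef_rot: [[0.003, 1.0, -0.001], [1.0, -0.003, -0.0], [-0.0, -0.001, -1.0]]
force: [0.4, 1.0, -0.1]
gripper_width: 0.598
[ 0.51099972 -0.07413513  0.34864869] 0.5992261697350123 [ -3.23625205   2.67359717   7.16577145 102.24143453  -0.34009662
  75.11870584   3.88725789]
```

View pics/k_wrist.png

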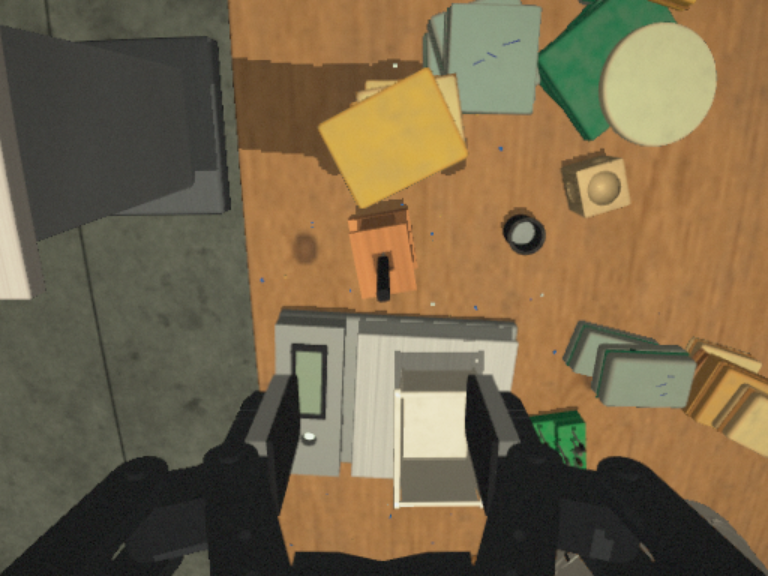

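View pics/k1.png

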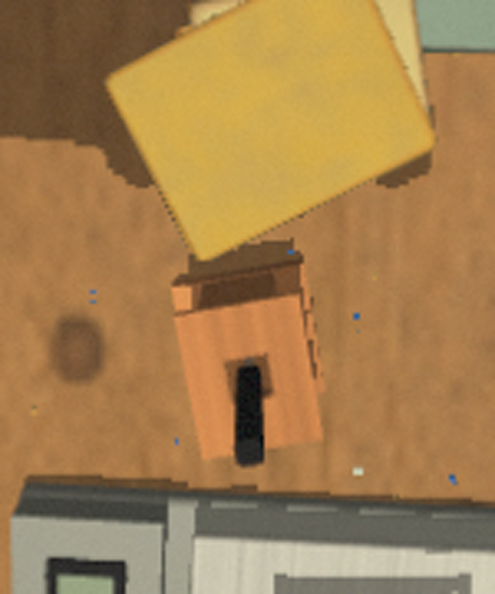

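```bash
python3 - <<'E'
from h import *
w,c=grab("wrist")
d=lambda L:[(180+x/3.3,60+y/3.3) for x,y in L]
def p(n,uvs,z):
    r=onz(c,uvs,z); print(n,r[:,:2].round(4).tolist(),"mean",r.mean(0).round(4))
p("stand",d([(174,318),(302,291),(322,440),(205,461)]),.076)
p("hole",d([(226,361),(264,354),(270,395)]),.076)
p("handle base",d([(248,380)]),.076)
p("handle top",d([(250,454)]),.144)
p("handle toplr",d([(236,455),(264,455)]),.144)
for z in(.1,.15,.2): p("book",d([(203,260),(434,145)]),z)
a,ca=grab("scene"); crop(a,220,130,310,220,7,"k2")
E
```

```text
stand [[0.4849, -0.0783], [0.5311, -0.0685], [0.5393, -0.1249], [0.4954, -0.1331]] mean [ 0.5127 -0.1012  0.076 ]
hole [[0.5036, -0.0943], [0.5175, -0.0918], [0.5198, -0.1073]] mean [ 0.5136 -0.0978  0.076 ]
handle base [[0.5116, -0.1016]] mean [ 0.5116 -0.1016  0.076 ]
handle top [[0.5121, -0.1072]] mean [ 0.5121 -0.1072  0.144 ]
handle toplr [[0.5078, -0.1075], [0.5165, -0.1076]] mean [ 0.5121 -0.1075  0.144 ]
book [[0.4966, -0.0534], [0.5726, -0.0159]] mean [ 0.5346 -0.0347  0.1   ]
book [[0.4986, -0.0455], [0.5645, -0.0129]] mean [ 0.5315 -0.0292  0.15  ]
book [[0.5005, -0.0376], [0.5564, -0.0099]] mean [ 0.5284 -0.0237  0.2   ]
```

View pics/k2.png

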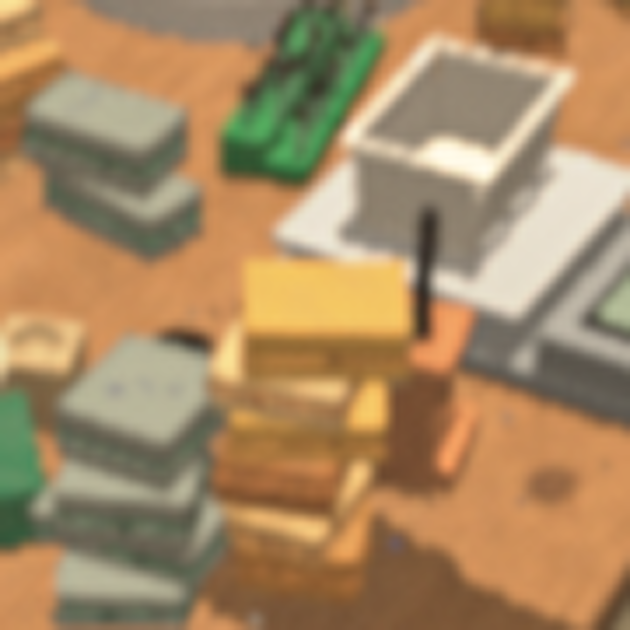

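```bash
python3 - <<'E'
from h import *
w,c=grab("wrist");a,ca=grab("scene")
u=lambda x,y:(180+x/3.3,60+y/3.3)
print(tri(c,u(203,260),ca,(220+408/7,130+268/7)))
print(tri(c,u(434,145),ca,(220+246/7,130+262/7)))
print(tri(c,u(250,454),ca,(220+430/7,130+208/7)),"scriber top")
E
```

```text
(array([ 0.49642982, -0.04626832,  0.14909801]), np.float64(0.00472578596336941))
(array([ 0.56307842, -0.01257342,  0.15218262]), np.float64(0.0021727097526034475))
(array([ 0.51118551, -0.10814192,  0.14164004]), np.float64(0.0023379032139266625)) scriber top
```

```bash
python3 -m inch '{"slide":[[-3,0.1,0],[-3,0.1,4],[-3,0.1,8],[-3,0.1,12],[-3,0.1,16],[-3,0.1,19],[-3,0.1,19],[-3,0.1,19],[-3,0.1,19]],"rotation":[[0,0.03,0],[0,0.06,0],[0,0.06,0],[0,0.06,0],[0,0.06,0],[0,0.06,0],[0,0.06,0],[0,0.06,0],[0,0.06,0]],"hand":[0.5,0.5,0.5,0.5,0.5,0.5,0.5,0.5,0.5]}' && python3 - <<'E'
from h import *
w,c=grab("wrist"); cv2.imwrite("pics/l_wrist.png",cv2.resize(w,(768,576)))
a,ca=grab("scene"); crop(a,220,90,320,220,4.5,"l_scene")
s=ctrl.state();print(s["ee_pos"],s["eef_rot"].round(3),s["gripper_width"],s["joints"])
E
```

```text
clock: 10.75
ee_pos: [0.514, -0.1033, 0.1611]
eef_rot: [[-0.0, 1.0, 0.004], [0.998, -0.0, 0.059], [0.059, 0.004, -0.998]]
force: [0.6, 0.1, 1.3]
gripper_width: 0.503
[ 0.51398036 -0.10331626  0.16121395] [[-0.     1.     0.005]
 [ 0.998  0.     0.059]
 [ 0.059  0.005 -0.998]] 0.501921424477908 [  0.73033722  14.05112479   9.18454297 113.12487021  -7.00582457
  53.50643782  13.85442132]
```

View pics/l_wrist.png

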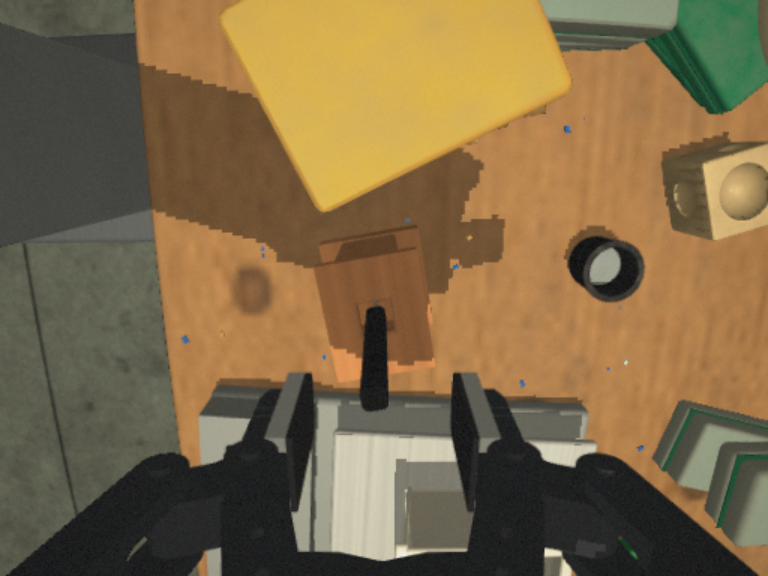

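View pics/l_scene.png

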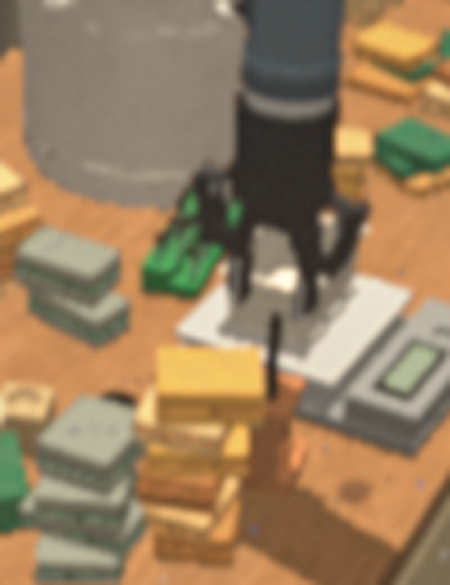

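```bash
python3 - <<'E'
from h import *
w,c=grab("wrist")
print(onz(c,[(374/1.5,404/1.5)],.143),onz(c,[(375/1.5,318/1.5)],.076))
T=ctrl.state();R=T["eef_rot"];p=T["ee_pos"]
# fingers mid: project tool point tip
print(proj(c,[p,p+R[:,2]*.011])*1.5)
E
```

```text
[[ 0.51146045 -0.10924548  0.143     ]] [[ 0.51132098 -0.10103373  0.076     ]]
[[381.01162842 414.00219408]
 [381.03211874 395.13184   ]]
```

```bash
python3 -m inch '{"slide":[[-0.1,-0.2,1],[-0.2,-0.25,2.5],[-0.4,-0.25,4],[-0.5,-0.25,5.5],[-0.5,-0.25,5.5],[-0.5,-0.25,5.5],[-0.5,-0.25,5.5],[-0.5,-0.25,5.5],[-0.5,-0.25,5.5],[-0.5,-0.25,5.5],[-0.5,-0.25,5.5],[-0.5,-0.25,5.5]],"rotation":[[0,0,0],[0,0.03,0],[0,0.03,0],[0,0.03,0],[0,0.03,0],[0,0.03,0],[0,0.03,0],[0,0.03,0],[0,0.03,0],[0,0.03,0],[0,0.03,0],[0,0.03,0]],"hand":[0.5,0.5,0.5,0.5,0.5,0.5,1,1,1,1,1,1]}' && python3 - <<'E'
from h import *
w,c=grab("wrist"); cv2.imwrite("pics/m_wrist.png",w)
a,ca=grab("scene"); crop(a,220,90,320,220,4.5,"m_scene")
s=ctrl.state();print(s["ee_pos"],s["eef_rot"].round(3),s["gripper_width"],s["force"])
E
```

```text
clock: 12.1
ee_pos: [0.5102, -0.1047, 0.1042]
eef_rot: [[-0.0, 1.0, 0.002], [0.996, -0.0, 0.09], [0.09, 0.002, -0.996]]
force: [-0.3, -0.2, 3.0]
gripper_width: 0.094
[ 0.51022393 -0.10472943  0.10414565] [[-0.     1.     0.001]
 [ 0.996 -0.     0.09 ]
 [ 0.09   0.001 -0.996]] 0.0927888084985146 [-0.70719096 -0.37003018  5.21092228]
```

View pics/m_wrist.png

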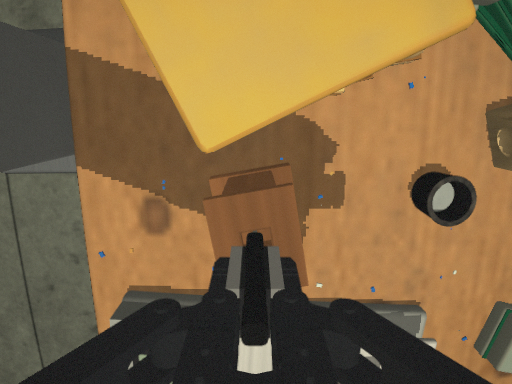

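View pics/m_scene.png

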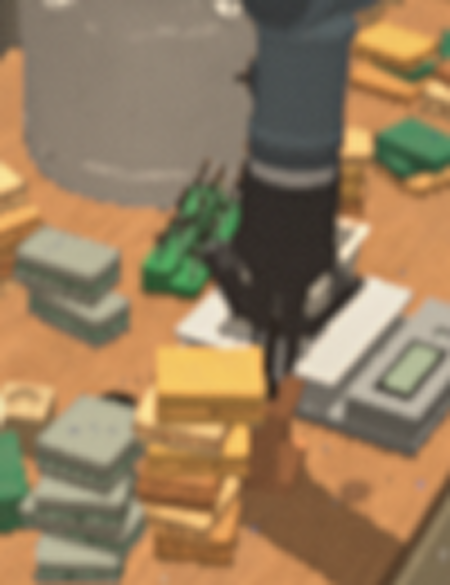

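```bash
python3 -m inch '{"slide":[[0,0,-1],[0,0,-2.5],[0,0,-4],[0,0,-6],[0,0,-8],[0,0,-10],[0,0,-12],[0,0,-14],[0,0,-14],[0,0,-14],[0,0,-14],[0,0,-14]],"rotation":[[0,0,0],[0,0,0],[0,0,0],[0,0,0],[0,0,0],[0,0,0],[0,0,0],[0,-0.05,0],[0,-0.09,0],[0,-0.09,0],[0,-0.09,0],[0,-0.09,0]],"hand":[1,1,1,1,1,1,1,1,1,1,1,1]}' && python3 - <<'E'
from h import *
a,ca=grab("scene"); crop(a,220,70,320,220,4.5,"n_scene")
b,cb=grab("side"); crop(b,220,70,340,220,4.5,"n_side")
s=ctrl.state();print(s["ee_pos"],s["eef_rot"].round(3),s["gripper_width"],s["force"])
p=s["ee_pos"]+s["eef_rot"][:,2]*.1
print(p,proj(ca,p),proj(cb,p),proj(ca,s["ee_pos"]),proj(cb,s["ee_pos"]))
E
```

```text
clock: 13.4
ee_pos: [0.5086, -0.1177, 0.2422]
eef_rot: [[0.001, 1.0, -0.002], [1.0, -0.001, 0.0], [0.0, -0.002, -1.0]]
force: [0.3, 0.2, 0.2]
gripper_width: 0.095
[ 0.50881799 -0.11787969  0.24224981] [[ 0.001  1.    -0.002]
 [ 1.    -0.001  0.   ]
 [ 0.    -0.002 -1.   ]] 0.09621160594802083 [-2.11462899e-04  1.59039026e-05  8.58616753e-02]
[ 0.50863882 -0.11785428  0.14224998] [[282.93875468 158.40564925]] [[275.81873678 157.32227102]] [[284.36767204 132.9347927 ]] [[275.65043055 129.31928825]]
```

View pics/n_scene.png

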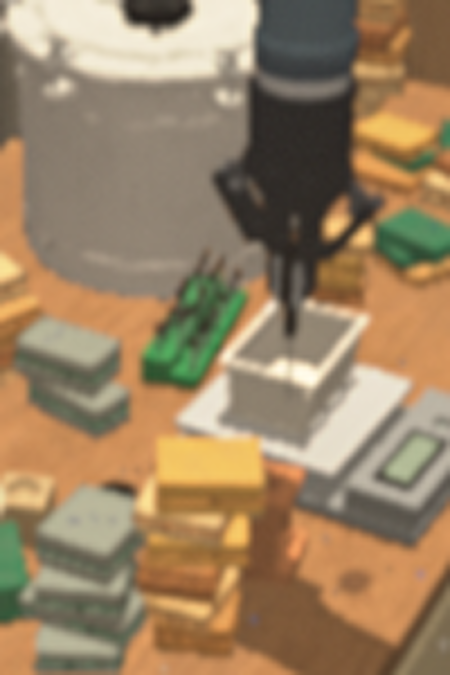

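View pics/n_side.png

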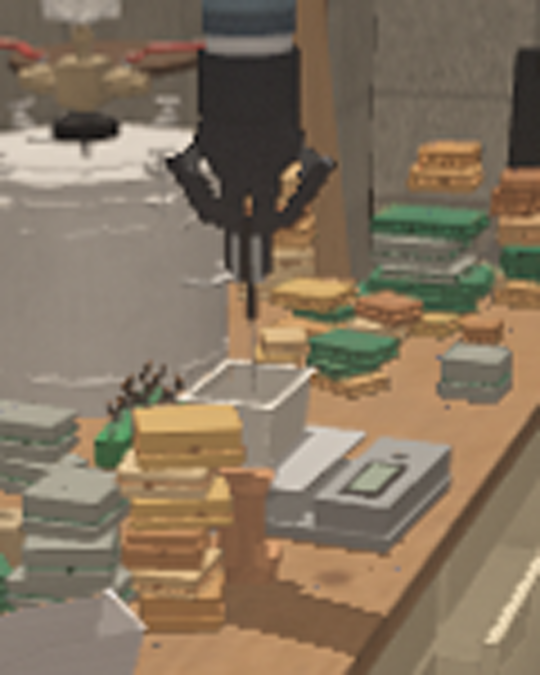

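```bash
python3 - <<'E'
from h import *
a,ca=grab("scene"); crop(a,265,130,305,170,14,"o_scene")
b,cb=grab("side"); crop(b,256,130,296,170,14,"o_side")
E
```

```text
(no output)
```

View pics/o_scene.png

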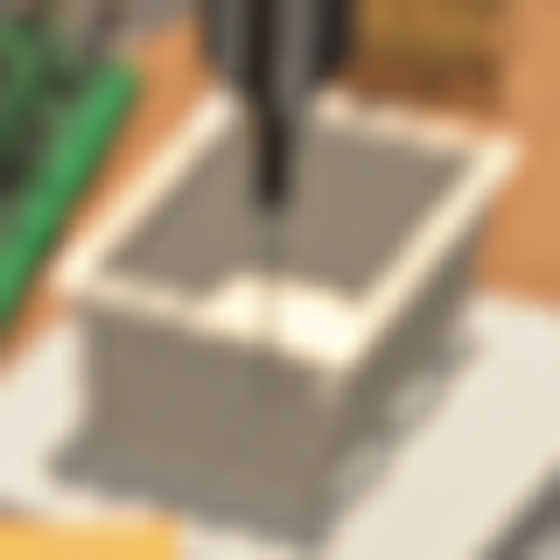

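View pics/o_side.png

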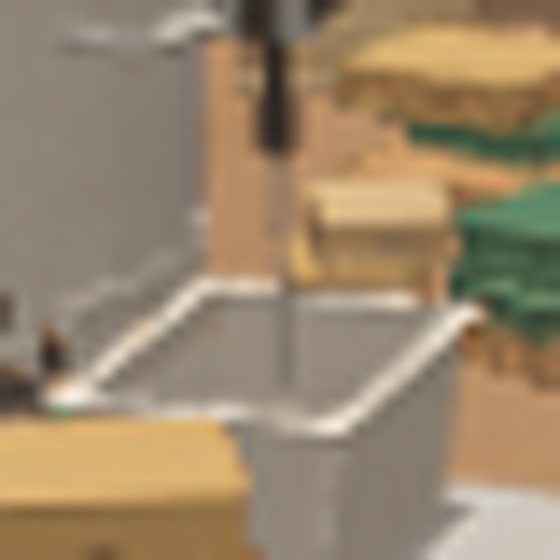

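```bash
python3 - <<'E'
from h import *
a,ca=grab("scene");b,cb=grab("side");s=ctrl.state()
print(s["ee_pos"])
print(tri(ca,(284.4,158.4),cb,(276.7,157.6)))
print(tri(ca,(284.4,144.3),cb,(275.8,140.9)))
E
```

```text
[ 0.5093048  -0.11757733  0.24269832]
(array([ 0.50667338, -0.12408167,  0.13943096]), np.float64(0.001690069368828048))
(array([ 0.5052045 , -0.11206867,  0.2031575 ]), np.float64(0.0022863880247193237))
```

```bash
python3 - <<'E'
from h import *
w,c=grab("wrist"); s=ctrl.state();crop(w,200,140,310,280,5,"p_wrist")
p=s["ee_pos"];z=s["eef_rot"][:,2]
print(proj(c,[p+z*t for t in(0,.04,.1)]))
E
```

```text
[[254.85097774 276.42436452]
 [254.77881406 237.09914642]
 [254.71198573 200.79338835]]
```

View pics/p_wrist.png

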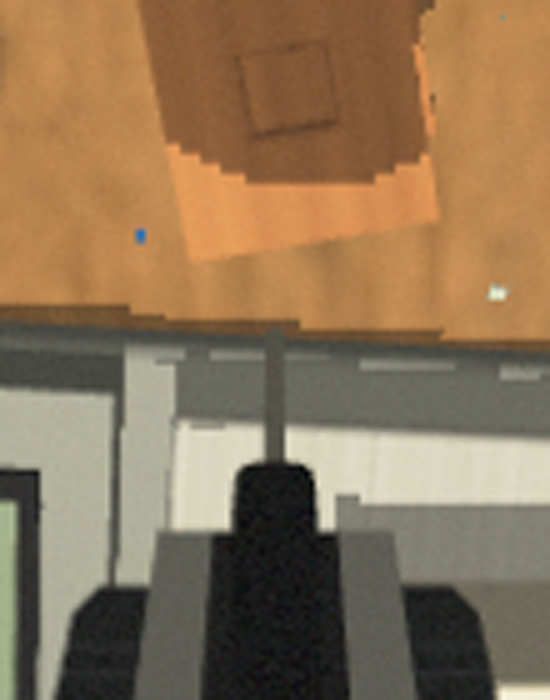

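```bash
python3 -m inch '{"slide":[[-2,-3,0],[-6,-6,0],[-10,-7.2,0],[-14,-7.2,0],[-17.6,-7.2,0],[-17.6,-7.2,2],[-17.6,-7.2,4],[-17.6,-7.2,6],[-17.6,-7.2,6],[-17.6,-7.2,6],[-17.6,-7.2,6]],"rotation":[[0,0.035,0],[0,0.035,0],[0,0.035,0],[0,0.035,0],[0,0.035,0],[0,0.035,0],[0,0.035,0],[0,0.035,0],[0,0.035,0],[0,0.035,0],[0,0.035,0]],"hand":[1,1,1,1,1,1,1,1,1,1,1]}' && python3 - <<'E'
from h import *
ctrl.grab_frame("side")
w,c=grab("wrist"); s=ctrl.state();crop(w,180,130,330,280,5,"q_wrist")
p=s["ee_pos"];R=s["eef_rot"];print(p,R.round(3))
print(proj(c,[p+R@np.array([0,0,t]) for t in(0,.04,.1)]))
E
```

```text
clock: 14.85
ee_pos: [0.4384, -0.2937, 0.1843]
eef_rot: [[-0.0, 1.0, 0.002], [0.999, 0.0, 0.034], [0.034, 0.002, -0.999]]
force: [0.3, 0.7, 0.1]
gripper_width: 0.094
[ 0.43848372 -0.29371655  0.18439345] [[-0.     1.     0.002]
 [ 0.999  0.     0.034]
 [ 0.034  0.002 -0.999]]
[[254.58073182 276.29619864]
 [254.54683237 237.02426329]
 [254.5156598  200.75353324]]
```

View pics/q_wrist.png

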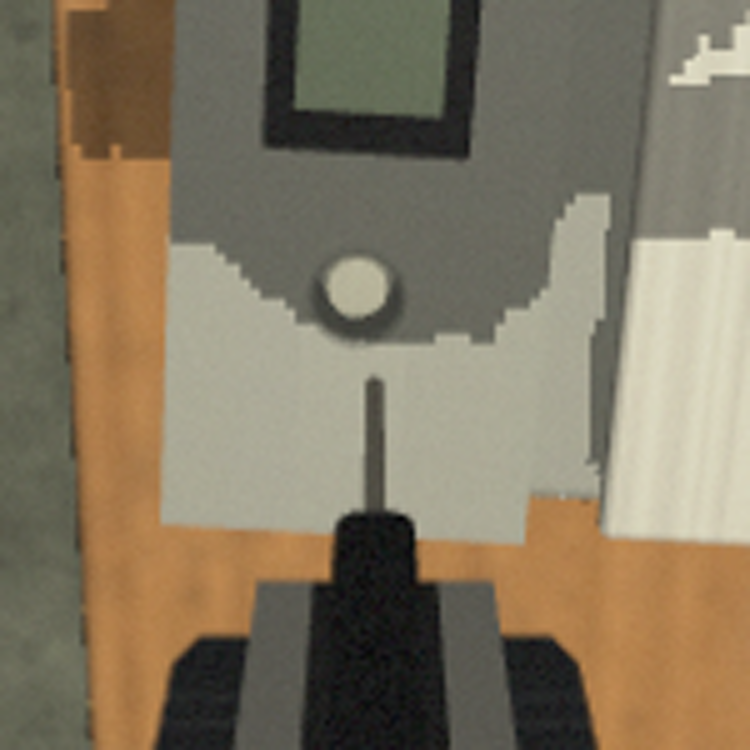

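```bash
python3 - <<'E'
from h import *
w,c=grab("wrist"); s=ctrl.state();p=s["ee_pos"];R=s["eef_rot"]
u=lambda x,y:(180+x/5,130+y/5)
print(onz(c,[u(358,297)],.04),onz(c,[u(357,287)],.033))
for t in(.095,.1,.105): print(t,onz(c,[u(374,381)],p[2]-t)[0], p)
E
```

```text
[[ 0.43637745 -0.29415976  0.04      ]] [[ 0.43616718 -0.29431338  0.033     ]]
0.095 [ 0.43889068 -0.29274555  0.08926704] [ 0.43833242 -0.29369158  0.18426704]
0.1 [ 0.43890715 -0.29439571  0.08426704] [ 0.43833242 -0.29369158  0.18426704]
0.105 [ 0.43892361 -0.29604588  0.07926704] [ 0.43833242 -0.29369158  0.18426704]
```

```bash
python3 -m inch '{"slide":[[-0.05,-0.25,0],[-0.1,-0.25,2],[-0.15,-0.25,4],[-0.15,-0.25,4],[-0.15,-0.25,4],[-0.15,-0.25,4]],"rotation":[[0,0,0],[0,0,0],[0,0,0],[0,0,0],[0,0,0],[0,0,0]],"hand":[1,1,1,1,1,1]}' && python3 - <<'E'
from h import *
w,c=grab("wrist"); s=ctrl.state();crop(w,200,150,310,260,6,"r_wrist")
p=s["ee_pos"];print(p,s["force"])
E
```

```text
clock: 15.6
ee_pos: [0.4358, -0.294, 0.1442]
eef_rot: [[0.0, 1.0, 0.002], [0.999, -0.0, 0.034], [0.034, 0.002, -0.999]]
force: [0.1, 0.6, -0.1]
gripper_width: 0.092
[ 0.43586907 -0.29400407  0.14426226] [ 0.50338344 -1.15024249 -0.18835975]
```

View pics/r_wrist.png

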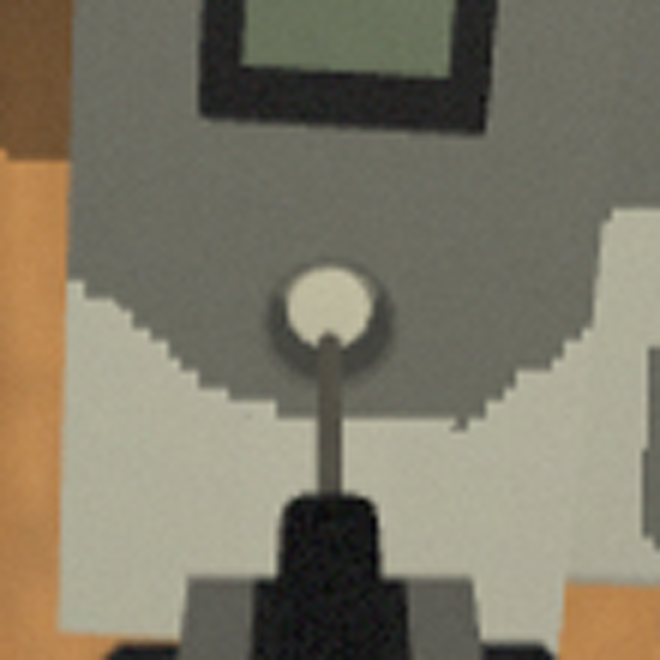

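```bash
python3 -m inch '{"slide":[[0,0,0.6],[0,0,1.0],[-0.05,0,1.3],[-0.05,0,1.5],[-0.05,0,1.6],[-0.05,0,1.6],[-0.05,0,1.6]],"rotation":[[0,0,0],[0,0,0],[0,0,0],[0,0,0],[0,0,0],[0,0,0],[0,0,0]],"hand":[1,1,1,1,1,1,1]}' && python3 - <<'E'
from h import *
w,c=grab("wrist"); s=ctrl.state();crop(w,200,150,310,260,6,"s_wrist")
p=s["ee_pos"];print(p,s["force"])
E
```

```text
clock: 16.35
ee_pos: [0.4358, -0.2937, 0.1285]
eef_rot: [[0.0, 1.0, 0.001], [0.999, -0.0, 0.035], [0.035, 0.001, -0.999]]
force: [-1.8, 1.8, 8.7]
gripper_width: 0.092
[ 0.43582538 -0.29366479  0.12852681] [-0.87141381  1.35997568  8.12156894]
```

View pics/s_wrist.png

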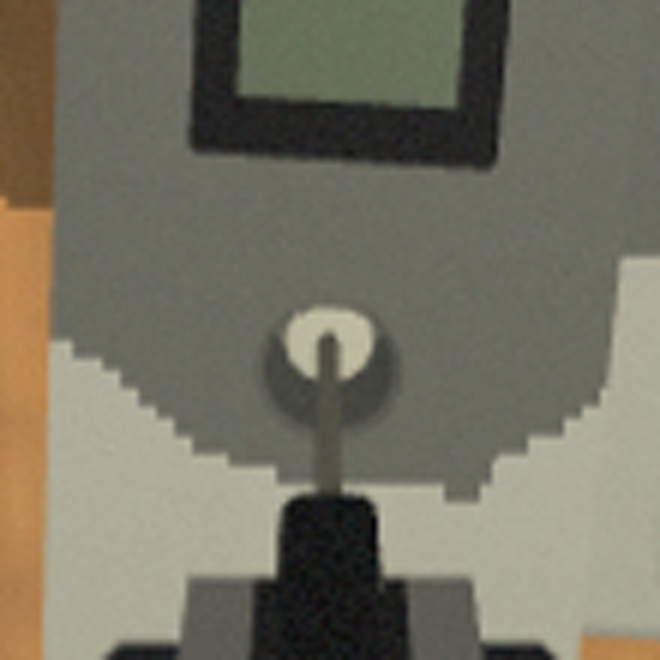

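```bash
python3 -m inch '{"slide":[[0,0,0.1],[0,0,0.15],[0,0,0.15],[0,0,0.15],[0,0,0.15]],"rotation":[[0,0,0],[0,0,0],[0,0,0],[0,0,0],[0,0,0]],"hand":[1,1,1,1,1]}'; python3 -m inch '{"slide":[[0,0,-1],[0,0,-3],[0,0,-6],[0,0,-10],[0,0,-12.5],[5,2,-12.5],[10,4,-12.5],[15,6,-12.5],[17.5,7.4,-12.5],[17.5,7.4,-12.5],[17.5,7.4,-12.5],[17.5,7.4,-12.5]],"rotation":[[0,0,0],[0,0,0],[0,0,0],[0,0,0],[0,0,0],[0,0,0],[0,0,0],[0,0,0],[0,0,0],[0,0,0],[0,0,0],[0,0,0]],"hand":[1,1,1,1,1,1,1,1,1,1,1,1]}' && python3 - <<'E'
from h import *
ctrl.grab_frame("side")
w,c=grab("wrist"); s=ctrl.state();crop(w,190,110,320,260,4.5,"t_wrist")
p=s["ee_pos"];R=s["eef_rot"];print(p,R.round(3))
E
```

```text
clock: 16.9
ee_pos: [0.4361, -0.2938, 0.1279]
eef_rot: [[0.0, 1.0, 0.002], [0.999, -0.0, 0.035], [0.035, 0.002, -0.999]]
force: [-2.5, 0.8, 12.9]
gripper_width: 0.098
clock: 18.1
ee_pos: [0.5081, -0.1242, 0.2561]
eef_rot: [[0.002, 1.0, -0.001], [0.999, -0.002, 0.034], [0.034, -0.001, -0.999]]
force: [-0.4, -1.0, -0.4]
gripper_width: 0.095
[ 0.50810733 -0.12476103  0.25623232] [[ 0.004  1.    -0.001]
 [ 0.999 -0.003  0.035]
 [ 0.035 -0.001 -0.999]]
```

View pics/t_wrist.png

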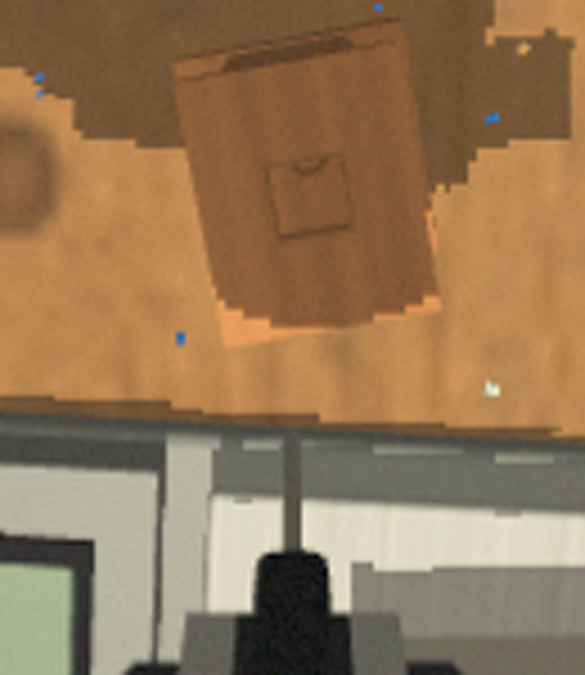

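```bash
python3 - <<'E'
from h import *
w,c=grab("wrist"); s=ctrl.state();p=s["ee_pos"];R=s["eef_rot"]
u=lambda x,y:(190+x/4.5,110+y/4.5)
q=onz(c,[u(268,170),u(343,154),u(354,226),u(281,238)],.076);print(q[:,:2].round(4),q.mean(0))
print("tip",onz(c,[u(292,434)],p[2]-.1)[0],p,(onz(c,[u(292,434)],p[2]-.1)[0]-p))
q=onz(c,[u(174,64),u(403,22),u(439,298),u(223,345)],.076);print(q[:,:2].round(4),q.mean(0))
E
```

```text
[[ 0.5035 -0.0954]
 [ 0.5188 -0.0922]
 [ 0.5211 -0.1071]
 [ 0.5061 -0.1095]] [ 0.51239361 -0.10104937  0.076     ]
tip [ 0.50826285 -0.12549674  0.15630386] [ 0.50821484 -0.12463867  0.25630386] [ 4.80099430e-05 -8.58072712e-04 -1.00000000e-01]
[[ 0.4849 -0.074 ]
 [ 0.5306 -0.0659]
 [ 0.5389 -0.1223]
 [ 0.4938 -0.1323]] [ 0.51206286 -0.09862674  0.076     ]
```

```bash
python3 -m inch '{"slide":[[1.2,0.4,0],[2.45,0.4,0.1],[2.4,0.4,2],[2.3,0.4,4],[2.2,0.4,6],[2.2,0.4,6],[2.2,0.4,6],[2.2,0.4,6]],"rotation":[[0,0,0],[0,0,0],[0,0,0],[0,0,0],[0,0,0],[0,0,0],[0,0,0],[0,0,0]],"hand":[1,1,1,1,1,1,1,1]}' && python3 - <<'E'
from h import *
ctrl.grab_frame("side")
w,c=grab("wrist"); s=ctrl.state();crop(w,190,130,320,270,4.5,"u_wrist")
p=s["ee_pos"];R=s["eef_rot"];print(p,R.round(3))
E
```

```text
clock: 19.05
ee_pos: [0.5141, -0.0983, 0.1986]
eef_rot: [[-0.001, 1.0, 0.002], [0.999, 0.001, 0.035], [0.035, 0.002, -0.999]]
force: [0.1, -0.4, 0.2]
gripper_width: 0.095
[ 0.51406381 -0.09855566  0.19872635] [[-0.     1.     0.003]
 [ 0.999  0.     0.035]
 [ 0.035  0.003 -0.999]]
```

View pics/u_wrist.png

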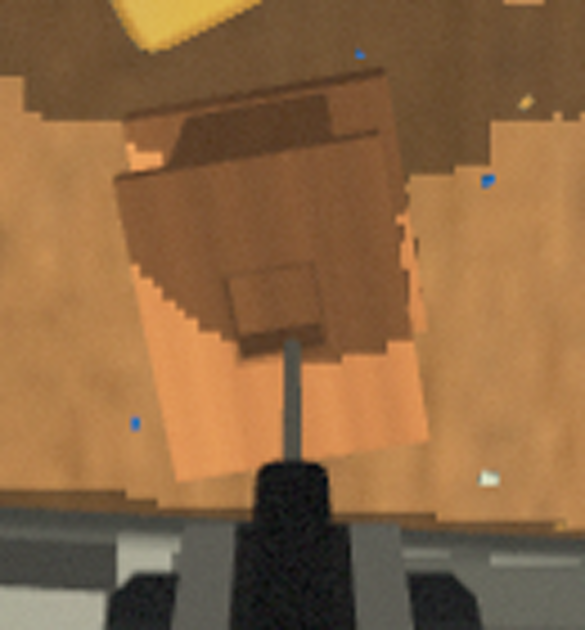

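```bash
python3 - <<'E'
from h import *
w,c=grab("wrist"); s=ctrl.state();p=s["ee_pos"];R=s["eef_rot"]
u=lambda x,y:(190+x/4.5,130+y/4.5)
q=onz(c,[u(229,280),u(313,263),u(325,340),u(242,357)],.076);print(q[:,:2].round(4),q.mean(0))
t=onz(c,[u(292,341)],p[2]-.1)[0]; print("tip",t,t-p, "move",(q.mean(0)-t)@R)
E
```

```text
[[ 0.5038 -0.0951]
 [ 0.5183 -0.0921]
 [ 0.5204 -0.1061]
 [ 0.5059 -0.1092]] [ 0.51209724 -0.10061996  0.076     ]
tip [ 0.51456985 -0.09882382  0.09858807] [ 0.00063668 -0.00017066 -0.1       ] move [-0.00258261 -0.00252698  0.02250567]
```

```bash
python3 -m inch '{"slide":[[-0.2,-0.25,0],[-0.25,-0.25,2],[-0.35,-0.27,4],[-0.4,-0.27,6],[-0.45,-0.28,8],[-0.5,-0.28,9],[-0.5,-0.28,9],[-0.5,-0.28,9]],"rotation":[[0,0,0],[0,0,0],[0,0,0],[0,0,0],[0,0,0],[0,0,0],[0,0,0],[0,0,0]],"hand":[1,1,1,1,1,1,1,1]}' && python3 - <<'E'
from h import *
w,c=grab("wrist"); s=ctrl.state();crop(w,150,130,350,320,3,"v_wrist")
p=s["ee_pos"];R=s["eef_rot"];print(p,R.round(3),s["force"])
E
```

```text
clock: 20.0
ee_pos: [0.5106, -0.1007, 0.1078]
eef_rot: [[0.0, 1.0, 0.001], [0.999, -0.0, 0.035], [0.035, 0.001, -0.999]]
force: [0.4, -0.3, -0.1]
gripper_width: 0.096
[ 0.5108986  -0.10074838  0.10816617] [[ 0.     1.     0.001]
 [ 0.999 -0.     0.035]
 [ 0.035  0.001 -0.999]] [ 0.22958986  0.34633314 -0.88877079]
```

View pics/v_wrist.png

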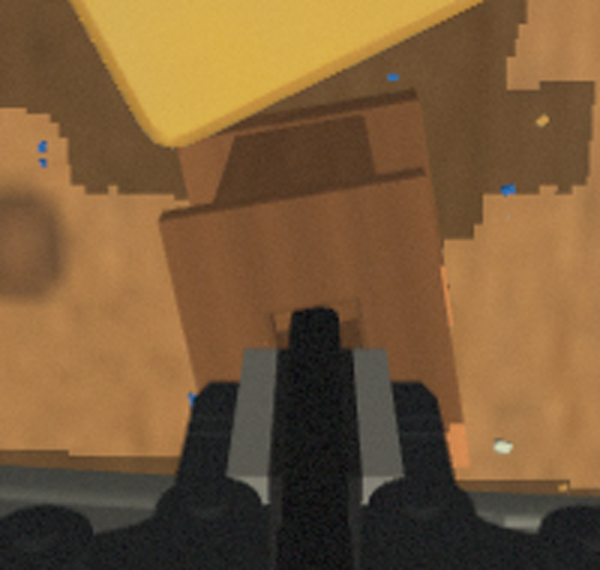

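```bash
python3 -m inch '{"slide":[[0,0,0.2],[0,0,0.3],[0,0,0.3],[0,0,0.3],[0,0,0.3],[0,0,0.3],[0,0,0.3],[0,0,-2],[0,0,-6],[0,0,-10],[0,0,-14],[0,0,-17],[0,0,-17],[0,0,-17]],"rotation":[[0,0,0],[0,0,0],[0,0,0],[0,0,0],[0,0,0],[0,0,0],[0,0,0],[0,0,0],[0,0,0],[0,0,0],[0,-0.035,0],[0,-0.035,0],[0,-0.035,0],[0,-0.035,0]],"hand":[1,1,0.5,0.5,0.5,0.5,0.5,0.5,0.5,0.5,0.5,0.5,0.5,0.5]}' && python3 - <<'E'
from h import *
ctrl.grab_frame("side")
w,c=grab("wrist"); s=ctrl.state();cv2.imwrite("pics/w_wrist.png",cv2.resize(w,(768,576)))
p=s["ee_pos"];R=s["eef_rot"];print(p,R.round(3),s["force"])
E
```

```text
clock: 21.45
ee_pos: [0.5105, -0.1065, 0.2778]
eef_rot: [[0.0, 1.0, 0.002], [1.0, -0.0, 0.0], [0.0, 0.002, -1.0]]
force: [-1.0, 0.6, 0.3]
gripper_width: 0.499
[ 0.50904459 -0.10630466  0.27552103] [[ 0.     1.    -0.003]
 [ 1.    -0.     0.   ]
 [ 0.    -0.003 -1.   ]] [-0.64273937  0.25717783  0.11956999]
```

View pics/w_wrist.png

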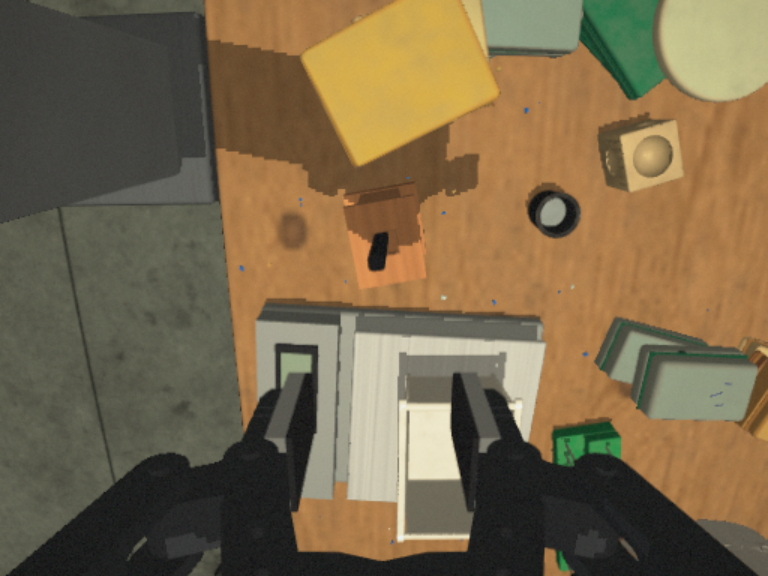

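```bash
python3 - <<'E'
from h import *
w,c=grab("wrist");crop(w,225,120,295,200,7,"x1")
k=1/1.5
def p(n,uvs,z):
    r=onz(c,np.array(uvs)*k,z); print(n,r[:,:2].round(4).tolist())
p("tub",[(400,402),(521,402),(399,540)],.103)
p("top",[(375,263)],.144);p("base",[(381,240)],.076)
E
```

```text
tub [[0.5206, -0.2031], [0.6021, -0.2035], [0.5212, -0.3224]]
top [[0.5051, -0.0959]]
base [[0.5079, -0.0986]]
```

View pics/x1.png

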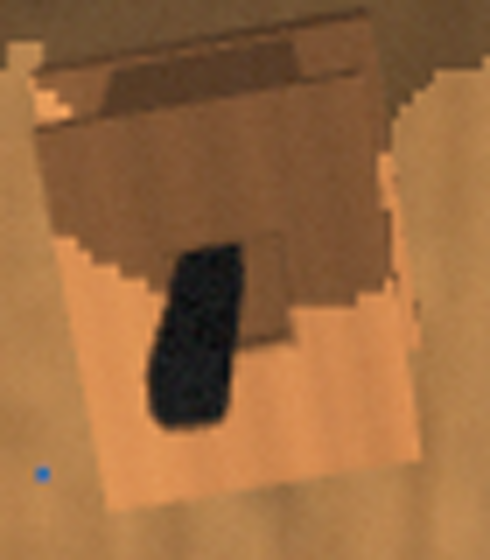

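```bash
python3 - <<'E'
from h import *
w,c=grab("wrist")
t=onz(c,[(225+191/7,120+392/7)],.143)[0];b=onz(c,[(225+209/7,120+280/7)],.076)[0]
print(t,b,np.linalg.norm((t-b)[:2])/.067)
for dz in (0,.02): print(proj(c,[[.5124,-.101,.076],[.5124,-.101,.144]]))
s,cs=grab("scene");d,cd=grab("side");crop(s,255,140,305,200,9,"x2");crop(d,250,140,300,200,9,"x3")
E
```

```text
[ 0.50664426 -0.09664202  0.143     ] [ 0.50851106 -0.09855611  0.076     ] 0.03990600964301584
[[258.82037594 162.43749994]
 [259.54658404 181.63597926]]
[[258.82037594 162.43749994]
 [259.54658404 181.63597926]]
```

View pics/x2.png

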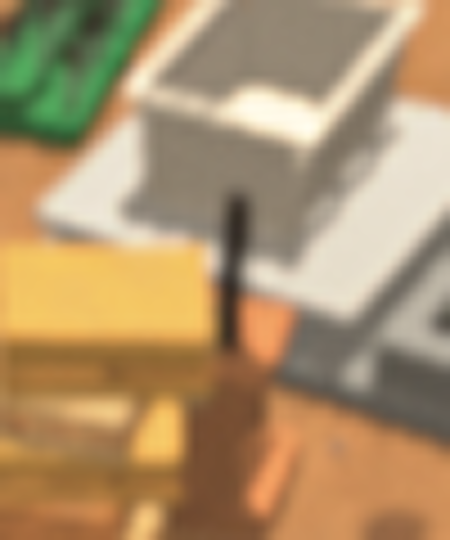

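View pics/x3.png

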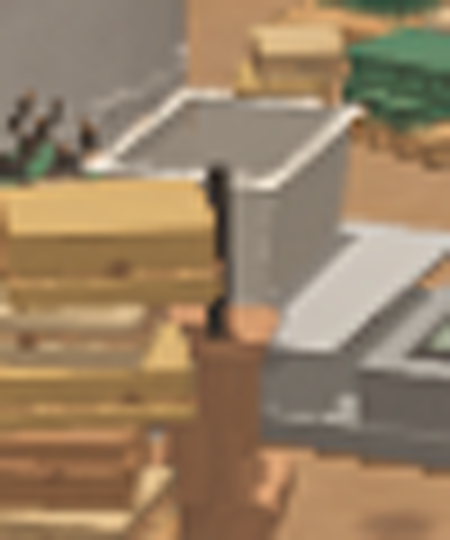

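```bash
python3 -m inch '{"slide":[[3,0,-4],[8,1,-8],[13,2,-10],[18,2,-10],[23,2,-10],[28,2,-10],[33,2,-10],[38,2,-10],[42,2,-10],[42,2,-10],[42,2,-10],[42,2,-10],[42,2,-10]],"rotation":[[0,0,0],[0,0,0],[0,0,0],[0,0,0],[0,0,0],[0,0,0],[0,0,0],[0,0,0],[0,0,0],[0,0,0],[0,0,0],[0,0,0],[0,0,0]],"hand":[0.5,0.5,0.5,0.5,0.5,0.5,0.5,0.5,0.5,0.5,0.5,0.5,0.5]}' && python3 - <<'E'
from h import *
ctrl.grab_frame("side");ctrl.grab_frame("side")
w,c=grab("wrist"); s=ctrl.state();cv2.imwrite("pics/y_wrist.png",cv2.resize(w,(768,576)))
p=s["ee_pos"];R=s["eef_rot"];print(p,R.round(3),s["joints"])
E
```

```text
clock: 23.05
ee_pos: [0.5313, 0.3106, 0.3769]
eef_rot: [[0.004, 1.0, 0.0], [1.0, -0.004, -0.002], [-0.002, 0.0, -1.0]]
force: [-0.1, -0.8, 0.3]
gripper_width: 0.499
[0.53099729 0.31149704 0.37738093] [[ 0.003  1.     0.001]
 [ 1.    -0.003 -0.   ]
 [-0.     0.001 -1.   ]] [-27.88958256  13.88423365  -7.75275627  86.12062981   1.91891501
  80.10815577 -35.93876251]
```

View pics/y_wrist.png

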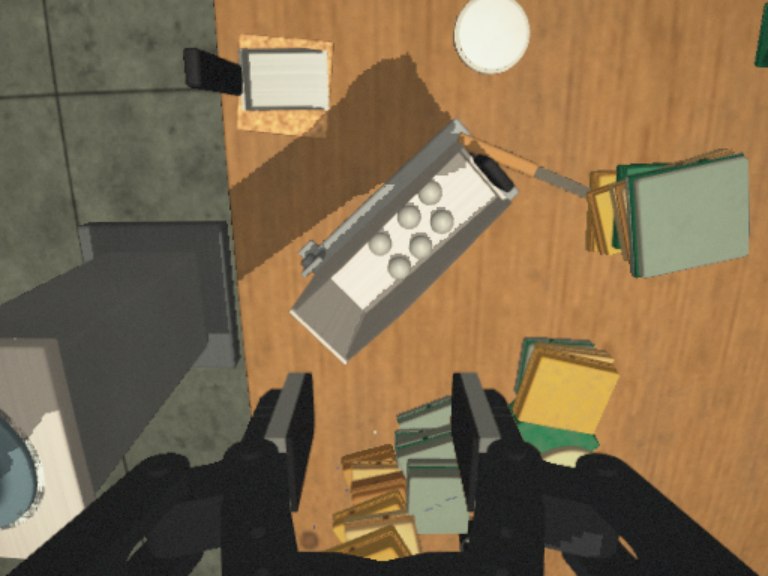

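```bash
python3 - <<'E'
from h import *
w,c=grab("wrist");crop(w,185,70,350,250,3.2,"z1"); crop(w,110,10,360,100,3,"z2");print(ctrl.state()["ee_pos"])
E
```

```text
[0.53079317 0.31193873 0.37741935]
```

View pics/z1.png

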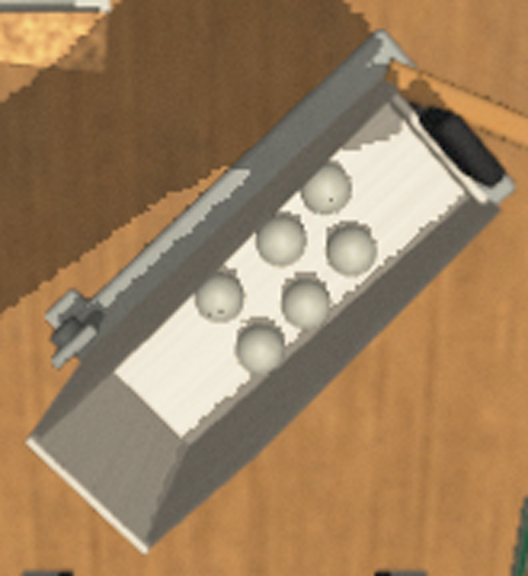

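View pics/z2.png

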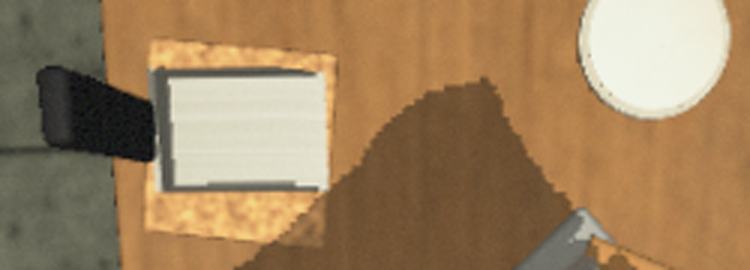

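```bash
python3 - <<'E'
from h import *
w,c=grab("wrist")
u=lambda x,y:(185+x/3.2,70+y/3.2)
v=lambda x,y:(110+x/3,10+y/3)
A=onz(c,[u(117,374),u(184,438)],.03);B=onz(c,[u(402,122),u(468,193)],.03)
print("low",A[:,:2],A.mean(0),np.linalg.norm(A[0]-A[1]))
print("far",B[:,:2],B.mean(0),np.linalg.norm(B[0]-B[1]))
d=B.mean(0)-A.mean(0);print("len",np.linalg.norm(d),"yaw",np.degrees(np.arctan2(d[1],d[0])), "edge yaw",[np.degrees(np.arctan2(*(P[0]-P[1])[[1,0]]))-90 for P in(A,B)])
C=onz(c,[u(28,440),u(147,552)],.03+.072*np.cos(.3));print("lowrim",C[:,:2],C.mean(0),np.linalg.norm(C[0]-C[1]))
for n,q in dict(t1=(428,112),t2=(440,108),t3=(501,172),t4=(495,184)).items(): print(n,onz(c,[u(*q)],.102)[0,:2],onz(c,[u(*q)],.056)[0,:2])
P=onz(c,[v(150,38),v(336,56),v(325,246),v(145,230)],.004);print("pad",P[:,:2].round(4).tolist(),P.mean(0))
S=onz(c,[v(160,75),v(326,73),v(328,190),v(162,190)],.006);print("scoopfloor",S[:,:2].round(4).tolist())
H=onz(c,[v(40,68),v(62,66),v(72,148),v(48,145)],.139);print("handle top",H[:,:2].round(4).tolist(),H.mean(0))
E=onz(c,[v(655,40)],.013);print("tin",E)
balls=[(326,187),(281,240),(352,249),(219,297),(305,303),(261,348)]
Q=onz(c,[u(*b) for b in balls],.041);print(Q[:,:2].round(4).tolist())
E
```

```text
low [[0.48276783 0.24696621]
 [0.51280895 0.21580592]] [0.49778839 0.23138606 0.03      ] 0.043283167522723834
far [[0.60762311 0.35866576]
 [0.63769317 0.32855685]] [0.62265814 0.34361131 0.03      ] 0.042552965216886306
len 0.16788972312132125 yaw 41.94725285743099 edge yaw [np.float64(43.95236178237812), np.float64(44.96300966726912)]
lowrim [[0.45325089 0.24064886]
 [0.49939796 0.19124072]] [0.47632442 0.21594479 0.09878423] 0.06760707291720029
t1 [0.60535459 0.36738457] [0.61378234 0.36449915]
t2 [0.6096388  0.36881419] [0.61855177 0.36609069]
t3 [0.63337242 0.34596677] [0.64497348 0.34065557]
t4 [0.63144227 0.34157412] [0.64282472 0.3357654 ]
pad [[0.4035, 0.4724], [0.4876, 0.4632], [0.48, 0.3796], [0.395, 0.388]] [0.44152685 0.42580751 0.004     ]
scoopfloor [[0.4075, 0.4562], [0.483, 0.4558], [0.4824, 0.4049], [0.4049, 0.4059]]
handle top [[0.3997, 0.4428], [0.4072, 0.4431], [0.4083, 0.4169], [0.4001, 0.418]] [0.40382841 0.43020194 0.139     ]
tin [[0.62979133 0.46877745 0.013     ]]
[[0.5748, 0.3325], [0.5561, 0.31], [0.5866, 0.306], [0.5294, 0.2851], [0.5668, 0.2823], [0.5478, 0.262]]
```

```bash
python3 -m inch '{"slide":[[2,2,2],[4,4,4],[6,6,6],[6,6.5,8],[6,6.5,8],[6,6.5,8],[6,6.5,8],[6,6.5,8],[6,6.5,8],[6,6.5,8]],"rotation":[[0,0,-0.14],[0,0,-0.28],[0,0,-0.42],[0,0,-0.56],[0,0,-0.7],[0,0,-0.75],[0,0,-0.75],[0,0,-0.75],[0,0,-0.75],[0,0,-0.75]],"hand":[0.5,0.5,0.5,0.5,0.5,0.5,0.5,0.5,0.5,0.5]}' && python3 - <<'E'
from h import *
ctrl.grab_frame("side");ctrl.grab_frame("side")
w,c=grab("wrist"); s=ctrl.state();cv2.imwrite("pics/aa_wrist.png",cv2.resize(w,(768,576)))
p=s["ee_pos"];R=s["eef_rot"];print(p,R.round(3),s["joints"])
E
```

```text
clock: 24.3
ee_pos: [0.5952, 0.3735, 0.2975]
eef_rot: [[-0.681, 0.732, 0.001], [0.732, 0.681, 0.0], [-0.0, 0.001, -1.0]]
force: [-0.1, 0.2, 0.2]
gripper_width: 0.501
[0.59512974 0.37359813 0.29731358] [[-0.682  0.732  0.   ]
 [ 0.732  0.682  0.   ]
 [-0.     0.    -1.   ]] [-25.61355314  26.42834024 -13.99502558  79.03437792   6.39402891
  75.29298585   3.14284528]
```

View pics/aa_wrist.png

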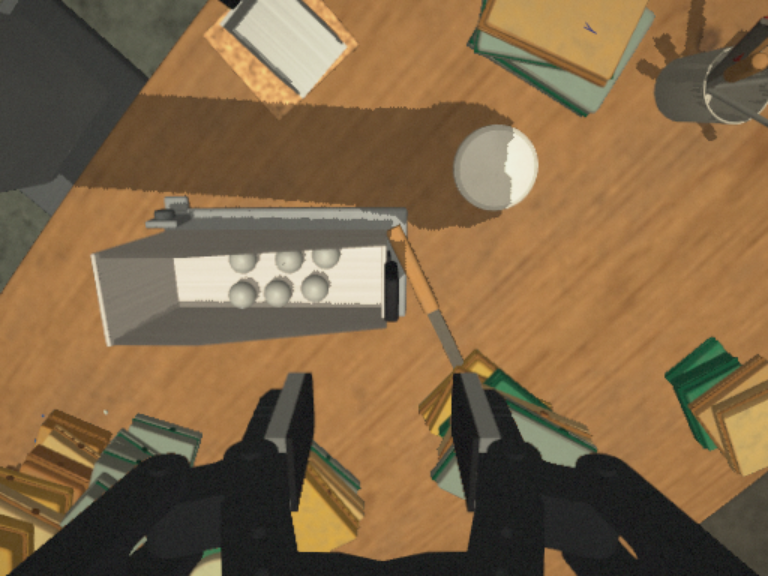

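```bash
python3 - <<'E'
from h import *
w,c=grab("wrist");crop(w,55,125,285,240,3.4,"ab1");print(ctrl.state()["ee_pos"])
E
```

```text
[0.59517077 0.37358769 0.29725965]
```

View pics/ab1.png

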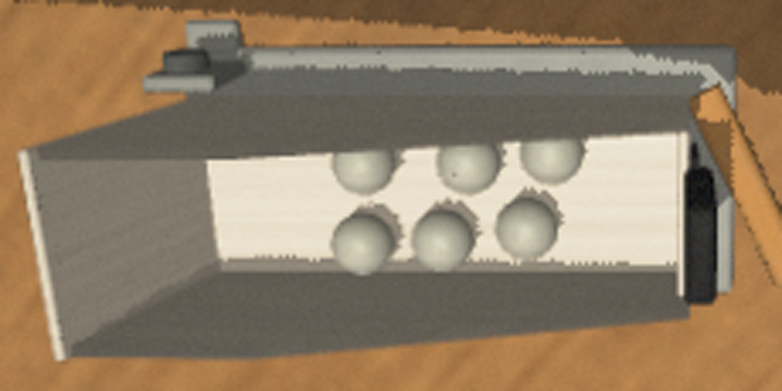

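```bash
python3 - <<'E'
from h import *
w,c=grab("wrist")
u=lambda x,y:(55+x/3.4,125+y/3.4)
def f(n,L,z):
    r=onz(c,[u(*q) for q in L],z); print(n,r[:,:2].round(4).tolist(),r.mean(0).round(4)); return r
E=f("floor right edge",[(222,268),(680,268)],.03); d=E[1]-E[0]; print(np.degrees(np.arctan2(d[1],d[0])),np.linalg.norm(d))
L=f("low foot",[(208,162),(218,260)],.03); d=L[0]-L[1]; print(np.degrees(np.arctan2(d[1],d[0]))-90)
M=f("rim",[(22,152),(62,358)],.101); d=M[0]-M[1]; print(np.degrees(np.arctan2(d[1],d[0]))-90,np.linalg.norm(d))
T=f("tab top",[(688,168),(714,168),(717,290),(687,290)],.102)
F=f("far wall",[(683,130),(683,296)],.056); d=F[0]-F[1]; print(np.degrees(np.arctan2(d[1],d[0]))-90,np.linalg.norm(d))
B=f("balls",[(362,160),(468,162),(552,152),(362,242),(443,240),(526,228)],.041)
E
```

```text
floor right edge [[0.5153, 0.2138], [0.6383, 0.3281]] [0.5768 0.271  0.03  ]
42.922679986771406 0.16785583424720943
low foot [[0.4879, 0.2431], [0.5124, 0.2153]] [0.5002 0.2292 0.03  ]
41.41014436503721
rim [[0.4537, 0.2411], [0.4996, 0.1932]] [0.4766 0.2171 0.101 ]
43.75895496519786 0.0663138515270126
tab top [[0.6012, 0.3711], [0.6067, 0.3762], [0.6333, 0.3494], [0.6267, 0.3433]] [0.617 0.36  0.102]
far wall [[0.6, 0.3706], [0.6395, 0.3282]] [0.6197 0.3494 0.056 ]
42.969447796297345 0.05795681510516126
balls [[0.5287, 0.2855], [0.556, 0.3098], [0.5749, 0.3321], [0.547, 0.262], [0.5676, 0.2821], [0.5861, 0.3053]] [0.56   0.2961 0.041 ]
```

```bash
python3 -m inch '{"slide":[[-2,0.4,2],[-3,0.6,6],[-3,0.6,10],[-3,0.6,14],[-3,0.6,17],[-3,0.6,17],[-3,0.6,17]],"rotation":[[0,0,0],[0,0,0],[0,0,0],[0,0,0],[0,0,0],[0,0,0],[0,0,0]],"hand":[0.5,0.5,0.5,0.5,0.5,0.5,0.5]}' && python3 - <<'E'
from h import *
w,c=grab("wrist"); s=ctrl.state();cv2.imwrite("pics/ac_wrist.png",cv2.resize(w,(768,576)))
p=s["ee_pos"];print(p)
print(proj(c,[p,p+[0,0,-.011]])*1.5)
E
```

```text
clock: 25.25
ee_pos: [0.6204, 0.3541, 0.1256]
eef_rot: [[-0.681, 0.732, -0.002], [0.732, 0.681, -0.002], [-0.0, -0.002, -1.0]]
force: [0.2, 0.8, 0.4]
gripper_width: 0.496
[0.62154655 0.35536155 0.12799972]
[[388.62220443 418.78639242]
 [388.23786018 399.29609079]]
```

View pics/ac_wrist.png

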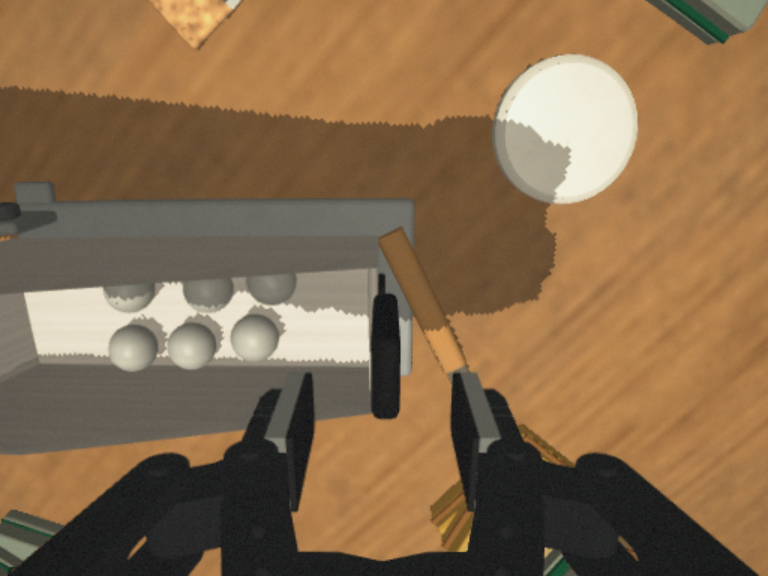

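```bash
python3 - <<'E'
from h import *
w,c=grab("wrist"); p=ctrl.state()["ee_pos"]
n=np.array([-.682,.7314,0]);e=np.array([.7314,.682,0])
q=onz(c,[(386/1.5,417/1.5)],.102)[0]; t=q+.016*n
print(p,t,"tool x",(t-p)@n,"tool y",(t-p)@e)
print(proj(c,[t+n*a+e*b for a in(-.016,.016) for b in(-.005,.005)])*1.5)
E
```

```text
[0.62207217 0.35610497 0.12937646] [0.6231677  0.35544947 0.102     ] tool x -0.0012265854168238975 tool y 0.00035422195613500184
[[371.73034964 417.05040977]
 [400.26680006 416.9349763 ]
 [370.83268457 332.8246219 ]
 [401.19511297 332.71646334]]
```

```bash
python3 -m inch '{"slide":[[-0.1,0,1.5],[-0.1,0,3],[-0.1,0,4.5],[-0.1,0,5],[-0.1,0,5],[-0.1,0,5],[-0.1,0,5],[-0.1,0,5],[-0.1,0,5],[-0.1,0,5],[-0.1,0,5],[-0.1,0,5]],"rotation":[[0,0,0],[0,0,0],[0,0,0],[0,0,0],[0,0,0],[0,0,0],[0,0,0],[0,0,0],[0,0,0],[0,0,0],[0,0,0],[0,0,0]],"hand":[0.5,0.5,0.5,0.5,0.5,0.5,1,1,1,1,1,1]}' && python3 - <<'E'
from h import *
s=ctrl.state();print(s["ee_pos"],s["force"],s["gripper_width"])
E
```

```text
clock: 26.55
ee_pos: [0.621, 0.3551, 0.0781]
eef_rot: [[-0.682, 0.732, 0.001], [0.732, 0.682, 0.0], [-0.0, 0.001, -1.0]]
force: [-1.8, -1.5, 5.0]
gripper_width: 0.107
[0.62102229 0.35513372 0.07811541] [-1.83019032 -1.51527515  5.04562352] 0.10666419805472024
```

```bash
python3 -m inch '{"slide":[[0,-0.13,-0.45],[0,-0.26,-0.89],[0,-0.41,-1.33],[0,-0.57,-1.77],[0,-0.74,-2.2],[0,-0.92,-2.62],[0,-1.11,-3.04],[0,-1.31,-3.46],[0,-1.52,-3.87],[0,-1.74,-4.28],[0,-1.97,-4.68],[0,-2.22,-5.08],[0,-2.47,-5.46],[0,-2.73,-5.85],[0,-3.06,-6.3],[0,-3.1,-6.35],[0,-3.1,-6.35],[0,-3.1,-6.35]],"rotation":[[-0.025,0,0],[-0.05,0,0],[-0.075,0,0],[-0.1,0,0],[-0.125,0,0],[-0.15,0,0],[-0.175,0,0],[-0.2,0,0],[-0.225,0,0],[-0.25,0,0],[-0.275,0,0],[-0.3,0,0],[-0.325,0,0],[-0.35,0,0],[-0.38,0,0],[-0.385,0,0],[-0.385,0,0],[-0.385,0,0]],"hand":[1,1,1,1,1,1,1,1,1,1,1,1,1,1,1,1,1,1]}' && python3 - <<'E'
from h import *
s=ctrl.state();print(s["ee_pos"],s["force"],s["moment"],s["gripper_width"],s["eef_rot"].round(3))
w,c=grab("wrist"); cv2.imwrite("pics/ad_wrist.png",cv2.resize(w,(768,576)))
w,c=grab("scene"); crop(w,120,170,320,340,3.5,"ad_scene")
E
```

```text
clock: 28.35
ee_pos: [0.5987, 0.3344, 0.1409]
eef_rot: [[-0.682, 0.677, 0.277], [0.732, 0.631, 0.258], [-0.0, 0.379, -0.926]]
force: [4.8, 3.3, -2.6]
gripper_width: 0.107
[0.59866222 0.33437721 0.14087358] [ 4.79064632  3.2674575  -2.63457386] [-0.26243819 -0.04514571 -0.06025784] 0.10748092868454359 [[-0.682  0.677  0.277]
 [ 0.732  0.631  0.258]
 [-0.     0.379 -0.926]]
```

View pics/ad_wrist.png

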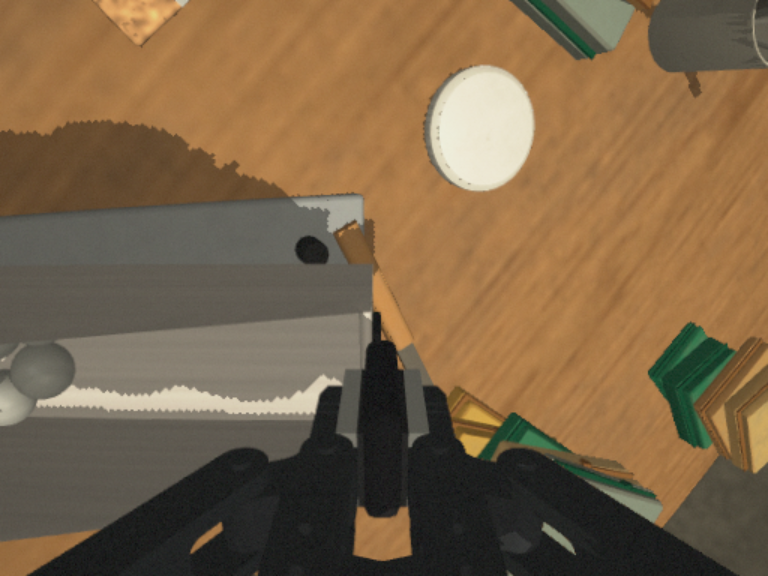

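View pics/ad_scene.png

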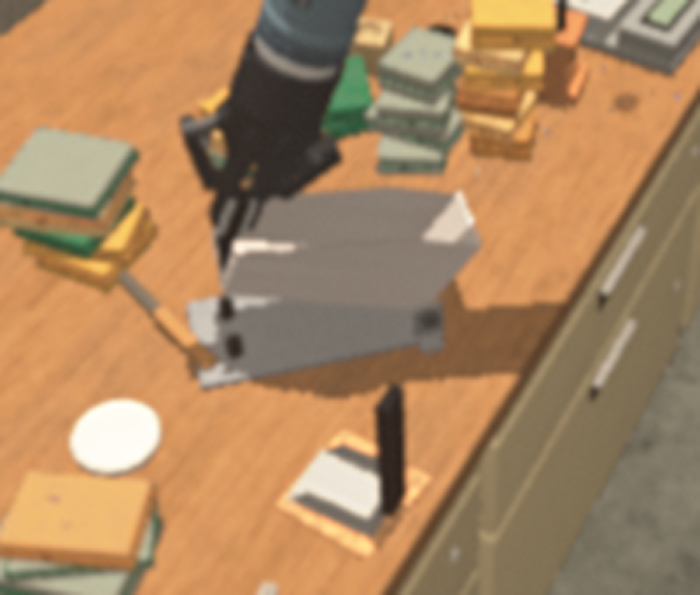

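```bash
python3 -m inch '{"slide":[[0,0,0],[0,0,0],[0,0,0],[0,0,-2],[0,0,-4],[0,0,-7],[0,0,-10],[0,0,-13],[0,0,-16],[0,0,-18],[0,0,-18],[0,0,-18]],"rotation":[[0,0,0],[0,0,0],[0,0,0],[0,0,0],[0,0,0],[0,0,0],[0,0,0],[0,0,0],[0,0,0],[0,0,0],[0,0,0],[0,0,0]],"hand":[0.5,0.5,0.5,0.5,0.5,0.5,0.5,0.5,0.5,0.5,0.5,0.5]}' && python3 - <<'E'
from h import *
ctrl.grab_frame("side");
s=ctrl.state();print(s["ee_pos"],s["force"],s["eef_rot"].round(3),s["joints"])
w,c=grab("wrist"); cv2.imwrite("pics/ae_wrist.png",cv2.resize(w,(768,576)))
E
```

```text
clock: 29.65
ee_pos: [0.5484, 0.2876, 0.3073]
eef_rot: [[-0.682, 0.678, 0.275], [0.732, 0.632, 0.256], [-0.0, 0.376, -0.927]]
force: [0.2, -0.2, -0.6]
gripper_width: 0.499
[0.54795026 0.28753594 0.30602321] [ 0.10299125 -0.57432743 -0.58359323] [[-0.682  0.679  0.273]
 [ 0.732  0.632  0.255]
 [ 0.001  0.374 -0.927]] [ -9.44474208   5.44967116 -20.45839566 107.29973877  -4.34601276
  46.2978182   15.93245982]
```

View pics/ae_wrist.png

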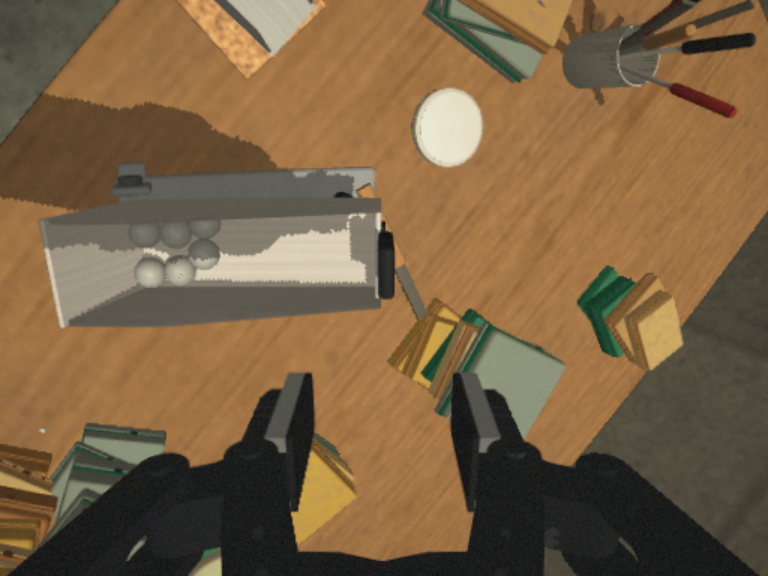

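```bash
python3 -m inch '{"slide":[[2,0,-3],[6,0,-3],[10,0.3,-3],[14,0.3,-3],[18,0.3,-3],[20,0.3,-3],[20,0.3,-3],[20,0.3,-3],[20,0.3,-3]],"rotation":[[0.1,0,0],[0.2,0,0],[0.3,0,0],[0.384,0,0],[0.384,0,0],[0.384,0,0],[0.384,0,0],[0.384,0,0],[0.384,0,0]],"hand":[0.5,0.5,0.5,0.5,0.5,0.5,0.5,0.5,0.5]}' && python3 -m inch '{"slide":[[0,0,0],[0,0,0],[0,0,0],[0,0,0],[0,0,0],[0,0,0],[0,0,0],[0,0,0],[0,0,0],[0,0,0],[0,0,0],[0,0,0],[0,0,0],[0,0,0],[0,0,0],[0,0,0],[0,0,0],[0,0,0],[0,0,0],[0,0,0]],"rotation":[[0,0,-0.14],[0,0,-0.28],[0,0,-0.42],[0,0,-0.56],[0,0,-0.7],[0,0,-0.84],[0,0,-0.98],[0,0,-1.12],[0,0,-1.26],[0,0,-1.4],[0,0,-1.54],[0,0,-1.68],[0,0,-1.82],[0,0,-1.96],[0,0,-2.1],[0,0,-2.24],[0,0,-2.38],[0,0,-2.38],[0,0,-2.38],[0,0,-2.38]],"hand":[0.5,0.5,0.5,0.5,0.5,0.5,0.5,0.5,0.5,0.5,0.5,0.5,0.5,0.5,0.5,0.5,0.5,0.5,0.5,0.5]}' && python3 - <<'E'
from h import *
ctrl.grab_frame("side");
s=ctrl.state();print(s["ee_pos"],s["force"],s["eef_rot"].round(3),s["joints"])
w,c=grab("wrist"); cv2.imwrite("pics/af_wrist.png",cv2.resize(w,(768,576)))
E
```

```text
clock: 30.65
ee_pos: [0.4076, 0.4265, 0.3352]
eef_rot: [[-0.679, 0.734, 0.0], [0.734, 0.679, -0.001], [-0.001, -0.001, -1.0]]
force: [0.3, -0.1, -0.9]
gripper_width: 0.501
clock: 32.65
ee_pos: [0.4068, 0.4275, 0.3362]
eef_rot: [[-0.015, -1.0, 0.001], [-1.0, 0.015, 0.0], [-0.0, -0.001, -1.0]]
force: [-0.6, 0.5, -0.2]
gripper_width: 0.498
[0.40653931 0.42779979 0.33629892] [ 0.49917034  1.02834383 -0.94334791] [[-0.014 -1.     0.001]
 [-1.     0.014  0.   ]
 [-0.    -0.001 -1.   ]] [-12.44798975  17.04722723 -46.14349664  91.70066004  12.58192093
  76.57368343 118.92560344]
```

View pics/af_wrist.png

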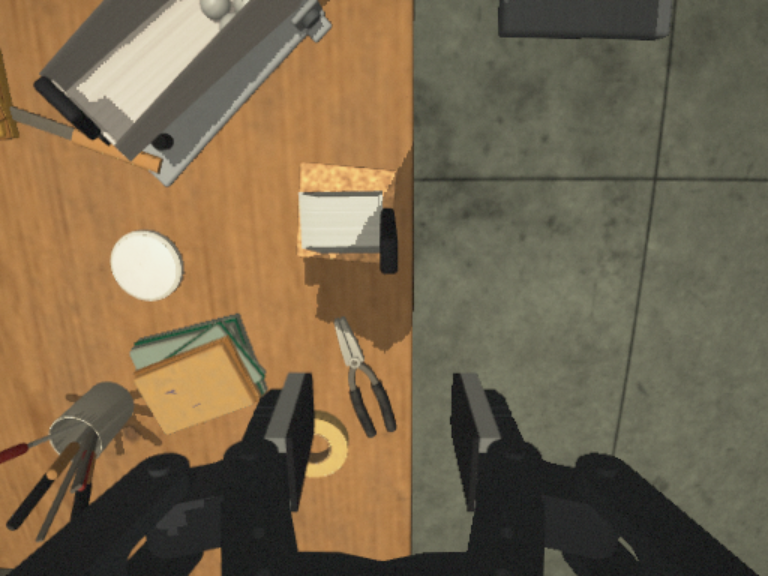

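```bash
python3 - <<'E'
from h import *
w,c=grab("wrist"); s=ctrl.state();p=s["ee_pos"];R=s["eef_rot"]
crop(w,190,95,280,195,6,"ag")
q=onz(c,[(381/1.5,272/1.5),(397/1.5,272/1.5)],.139);print(q,p); m=q.mean(0)+[0,-.013,0]; print(m,(m-p)@R)
P=onz(c,np.array([(301,164),(393,171),(300,255)])/1.5,.004);print("pad",P[:,:2])
S=onz(c,np.array([(300,193),(380,192),(380,254),(300,249)])/1.5,.006);print("scoop",S[:,:2])
E
```

```text
[[0.40753178 0.44152272 0.139     ]
 [0.39692894 0.44167095 0.139     ]] [0.40616377 0.42816001 0.33636479]
[0.40223036 0.42859683 0.139     ] [-0.00027144  0.00411378  0.19736141]
pad [[0.47746637 0.38068989]
 [0.39655463 0.38812224]
 [0.48340707 0.46321579]]
scoop [[0.47954581 0.40584013]
 [0.40829083 0.40614512]
 [0.40917336 0.4628743 ]
 [0.48270947 0.45702785]]
```

View pics/ag.png

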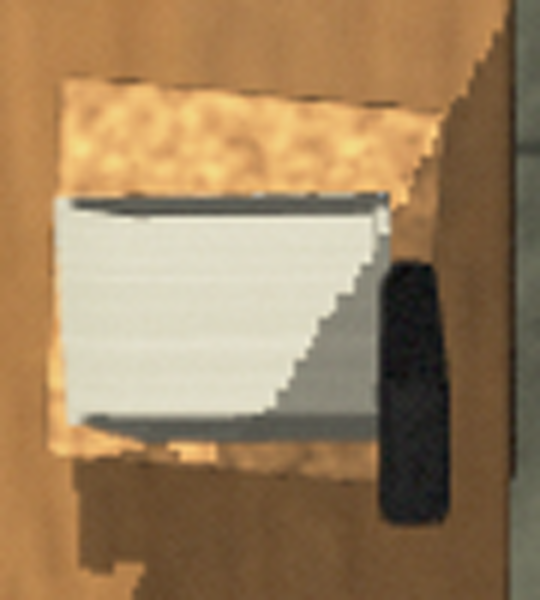

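```bash
python3 -m inch '{"slide":[[0,0.4,3],[0,0.4,7],[0,0.4,11],[0,0.4,15],[0,0.4,19],[0,0.4,22],[0,0.4,23],[0,0.4,23],[0,0.4,23],[0,0.4,23],[0,0.4,23],[0,0.4,23],[0,0.4,23],[0,0.4,23],[0,0.4,23]],"rotation":[[0,0,0],[0,0,0],[0,0,0],[0,0,0],[0,0,0],[0,0,0],[0,0,0],[0,0,0],[0,0,0],[0,0,0],[0,0,0],[0,0,0],[0,0,0],[0,0,0],[0,0,0]],"hand":[0.5,0.5,0.5,0.5,0.5,0.5,0.5,0.5,0.5,1,1,1,1,1,1]}' && python3 - <<'E'
from h import *
s=ctrl.state();print(s["ee_pos"],s["force"],s["eef_rot"].round(3),s["gripper_width"])
w,c=grab("wrist"); cv2.imwrite("pics/ah_wrist.png",w)
E
```

```text
clock: 34.3
ee_pos: [0.4029, 0.4295, 0.1081]
eef_rot: [[-0.012, -1.0, 0.003], [-1.0, 0.012, 0.002], [-0.002, -0.003, -1.0]]
force: [-1.5, -2.1, 6.5]
gripper_width: 0.131
[0.40292189 0.42951503 0.10810455] [-1.47276159 -2.10128619  6.48554556] [[-0.012 -1.     0.003]
 [-1.     0.012  0.002]
 [-0.002 -0.003 -1.   ]] 0.13064395320733824
```

View pics/ah_wrist.png

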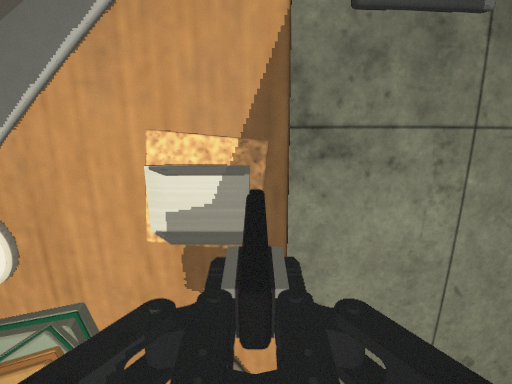

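```bash
python3 - <<'E'
from h import *
w,c=grab("wrist"); s=ctrl.state();p=s["ee_pos"];R=s["eef_rot"]
f=lambda x,y,z:p+R@np.array([x,y,z])
print(proj(c,[f(.026,-.079,.1041),f(-.026,-.079,.1041),f(.026,-.005,.104),f(0.026,-.005,.084)]))
crop(w,130,120,290,300,4,"ai")
E
```

```text
[[142.94084848 164.79508252]
 [150.11334669 232.12758729]
 [247.66151423 164.45936358]
 [247.05508084 171.64748658]]
```

View pics/ai.png

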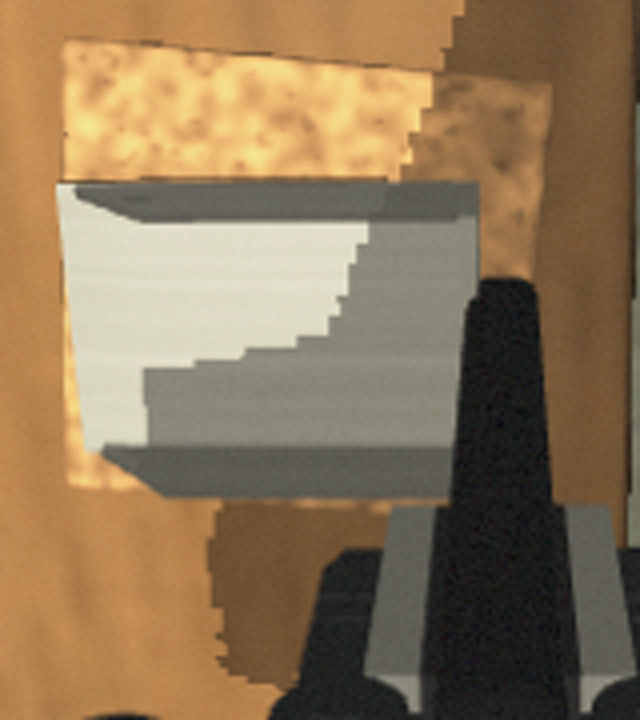

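```bash
python3 -m inch '{"slide":[[0,0,-1],[0,0,-3],[0,0,-6],[0,0,-10],[0,0,-14],[0,0,-18],[0,0,-20],[0,0,-20],[0,0,-20]],"rotation":[[0,0,0],[0,0,0],[0,0,0],[0,0,0],[0,0,0],[0,0,0],[0,0,0],[0,0,0],[0,0,0]],"hand":[1,1,1,1,1,1,1,1,1]}' && python3 -m inch '{"slide":[[0,0,0],[0,0,0],[0,0,0],[0,0,0],[0,0,0],[0,0,0],[0,0,0],[0,0,0],[0,0,0],[0,0,0],[0,0,0],[0,0,0],[0,0,0],[0,0,0],[0,0,0],[0,0,0],[0,0,0],[0,0,0],[0,0,0],[0,0,0]],"rotation":[[0,0,0.14],[0,0,0.28],[0,0,0.42],[0,0,0.56],[0,0,0.7],[0,0,0.84],[0,0,0.98],[0,0,1.12],[0,0,1.26],[0,0,1.4],[0,0,1.54],[0,0,1.68],[0,0,1.82],[0,0,1.96],[0,0,2.1],[0,0,2.24],[0,0,2.38],[0,0,2.38],[0,0,2.38],[0,0,2.38]],"hand":[1,1,1,1,1,1,1,1,1,1,1,1,1,1,1,1,1,1,1,1]}' && python3 - <<'E'
from h import *
ctrl.grab_frame("side");
s=ctrl.state();print(s["ee_pos"],s["force"],s["eef_rot"].round(3),s["joints"],s["gripper_width"])
w,c=grab("wrist"); cv2.imwrite("pics/aj_wrist.png",cv2.resize(w,(768,576)))
im=cv2.imread("pics/ae_wrist.png"); cv2.imwrite("pics/ak.png",cv2.resize(im[130:350,20:420],None,fx=2,fy=2,interpolation=cv2.INTER_CUBIC))
E
```

```text
clock: 35.3
ee_pos: [0.4017, 0.4277, 0.3057]
eef_rot: [[-0.012, -1.0, 0.0], [-1.0, 0.012, -0.0], [0.0, -0.0, -1.0]]
force: [-0.1, 0.2, -1.2]
gripper_width: 0.129
clock: 37.3
ee_pos: [0.4017, 0.4278, 0.3051]
eef_rot: [[-0.683, 0.73, -0.001], [0.73, 0.683, -0.001], [-0.0, -0.001, -1.0]]
force: [0.1, -0.1, -1.4]
gripper_width: 0.133
[0.40180967 0.42802456 0.30546989] [-0.58538408  0.45228984 -0.25594369] [[-0.683  0.731 -0.   ]
 [ 0.731  0.683 -0.   ]
 [-0.    -0.001 -1.   ]] [-27.92707485  14.47008851 -27.0036455   95.10539337   6.84173937
  72.09650419 -13.24029368] 0.12943354527747764
```

View pics/aj_wrist.png

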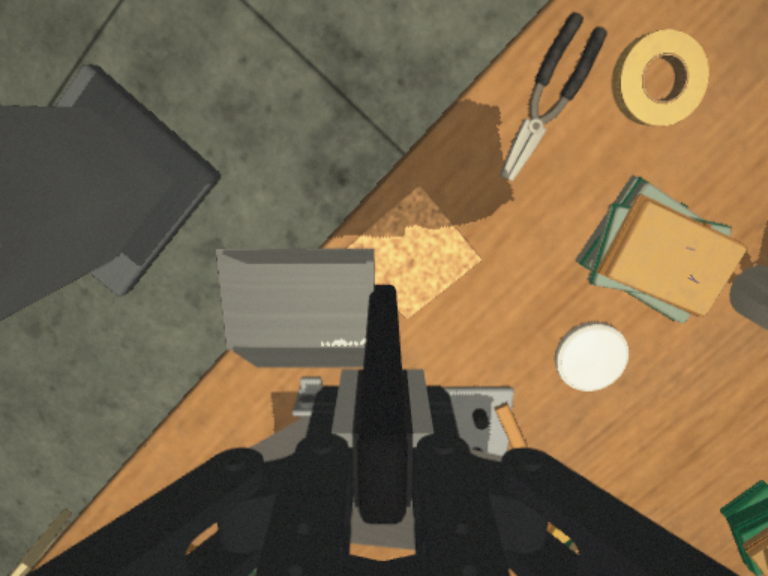

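View pics/ak.png

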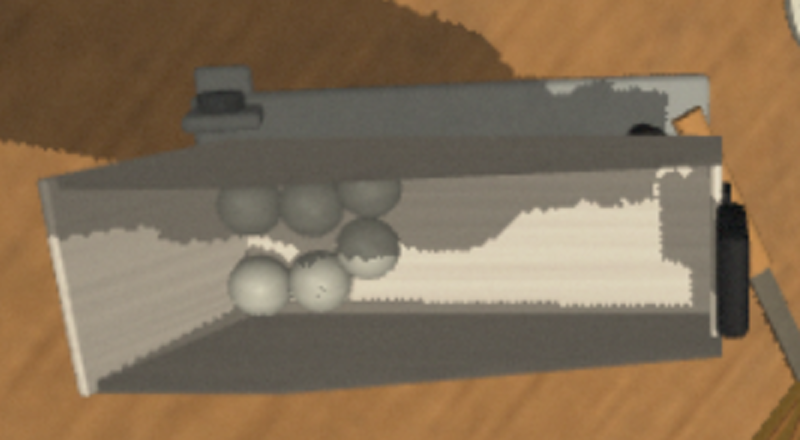

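```bash
cat > t.py <<'E'
from h import *
yaw=np.radians(43.0);e=np.array([np.cos(yaw),np.sin(yaw),0]);n=np.array([-e[1],e[0],0]);up=np.array([0,0,1.])
L0=np.array([.4923,.2365,.03])
def frame(th,L0=L0):
    H=L0-.004*e
    ex=e*np.cos(th)+up*np.sin(th); ez=up*np.cos(th)-e*np.sin(th)
    return H+.004*ex, np.c_[ex,n,ez]
def tray_pt(c,uv,z,th=.38,L0=L0):
    O,F=frame(th,L0); o,D=ray(c,uv); o2=(o-O)@F; D2=D@F
    return o2+D2*((z-o2[2])/D2[:,2])[:,None]
E
python3 - <<'E'
from t import *
f=ctrl.grab_frame("wrist")
R=np.array([[-.682,.679,.273],[.732,.632,.255],[.001,.374,-.927]]);U,_,V=np.linalg.svd(R)
c=cam(f,{"eef_rot":U@V,"ee_pos":np.array([.54795026,.28753594,.30602321])})
u=lambda x,y:((20+x/2)/1.5,(130+y/2)/1.5)
print("edge",tray_pt(c,[u(245,313),u(690,306)],0).round(4))
print("foot",tray_pt(c,[u(240,310)],0).round(4))
print("balls",tray_pt(c,[u(*q) for q in[(248,205),(310,205),(370,190),(262,285),(320,282),(368,247)]],.011).round(4))
print("tabtop",tray_pt(c,[u(720,205),u(720,336),u(747,336)],.072).round(4))
print("rim",tray_pt(c,[u(40,182),u(85,394)],.0688).round(4))
E
```

```text
edge [[-0.0042 -0.033   0.    ]
 [ 0.1606 -0.0309  0.    ]]
foot [[-0.0059 -0.0318  0.    ]]
balls [[ 0.008   0.0098  0.011 ]
 [ 0.0301  0.0095  0.011 ]
 [ 0.0517  0.0145  0.011 ]
 [ 0.009  -0.0191  0.011 ]
 [ 0.0302 -0.0181  0.011 ]
 [ 0.0489 -0.0055  0.011 ]]
tabtop [[ 0.1716  0.0212  0.072 ]
 [ 0.1715 -0.0178  0.072 ]
 [ 0.1794 -0.0178  0.072 ]]
rim [[-0.027   0.0292  0.0688]
 [-0.0262 -0.0374  0.0688]]
```

```bash
cat >> t.py <<'E'
def Rx(a): return cv2.Rodrigues(np.array([a,0,0.]))[0]
T0=np.c_[n,e,-up]            # tool level, yaw 43
def tool_pose(lip,extra,th=.38,yoff=-.0015):
    """lip: (x',z') wanted in tray frame; extra: nose-down pitch beyond tray tilt"""
    O,F=frame(th); R=T0@Rx(-(th+extra))
    P=O+F@np.array([lip[0],yoff,lip[1]])
    return P-R@np.array([0,-.078,.1041]),R
def rel(p,R,pc,Rc):
    """slide (cm) and rotvec in current tool axes"""
    return (Rc.T@(p-pc)*100).round(2), cv2.Rodrigues(Rc.T@R)[0].ravel().round(3)
def now(): s=ctrl.state(); return s["ee_pos"],s["eef_rot"]
def lip_now():
    p,R=now(); O,F=frame(.38); return F.T@(p+R@np.array([0,-.078,.1041])-O)
E
python3 - <<'E'
from t import *
p,R=now()
for lip in[(.085,.10),(.08,.06),(.078,.01)]:
    q,Q=tool_pose(lip,.04); print(lip,q.round(4),rel(q,Q,p,R))
E
```

```text
(0.085, 0.1) [0.5448 0.2834 0.2827] (array([-20.33,   0.55,   2.33]), array([-0.419, -0.   ,  0.   ]))
(0.08, 0.06) [0.5522 0.2903 0.2437] (array([-20.33,   1.57,   6.23]), array([-0.419, -0.   ,  0.   ]))
(0.078, 0.01) [0.5644 0.3017 0.1966] (array([-20.33,   3.23,  10.95]), array([-0.419, -0.   ,  0.   ]))
```

```bash
python3 -m inch '{"slide":[[-3,0,-1],[-7,0,-1],[-11,0,-1],[-15,0.2,-1],[-18,0.4,0],[-20.3,0.5,1],[-20.3,0.5,2.3],[-20.3,0.5,2.3],[-20.3,0.5,2.3],[-20.3,0.5,2.3],[-20.3,0.5,2.3]],"rotation":[[0,0,0],[0,0,0],[0,0,0],[-0.1,0,0],[-0.2,0,0],[-0.3,0,0],[-0.4,0,0],[-0.42,0,0],[-0.42,0,0],[-0.42,0,0],[-0.42,0,0]],"hand":[1,1,1,1,1,1,1,1,1,1,1]}' && python3 - <<'E'
from t import *
ctrl.grab_frame("side");
w,c=grab("wrist"); cv2.imwrite("pics/al_wrist.png",cv2.resize(w,(768,576)))
p,R=now();print(p,R.round(3),lip_now(),ctrl.state()["gripper_width"])
f=lambda x,y,z:p+R@np.array([x,y,z])
print(proj(c,[f(.026,-.078,.1041),f(-.026,-.078,.1041)])*1.5)
E
```

```text
clock: 38.55
ee_pos: [0.5451, 0.2858, 0.2858]
eef_rot: [[-0.684, 0.665, 0.301], [0.73, 0.623, 0.281], [-0.001, 0.412, -0.911]]
force: [0.8, 0.4, -0.7]
gripper_width: 0.133
[0.54483263 0.28523399 0.28495221] [[-0.683  0.666  0.3  ]
 [ 0.73   0.623  0.28 ]
 [-0.     0.411 -0.912]] [ 0.08739053 -0.00027529  0.1013342 ] 0.1320846171159544
[[216.0087247  246.09211669]
 [226.57892856 347.15335783]]
```

View pics/al_wrist.png

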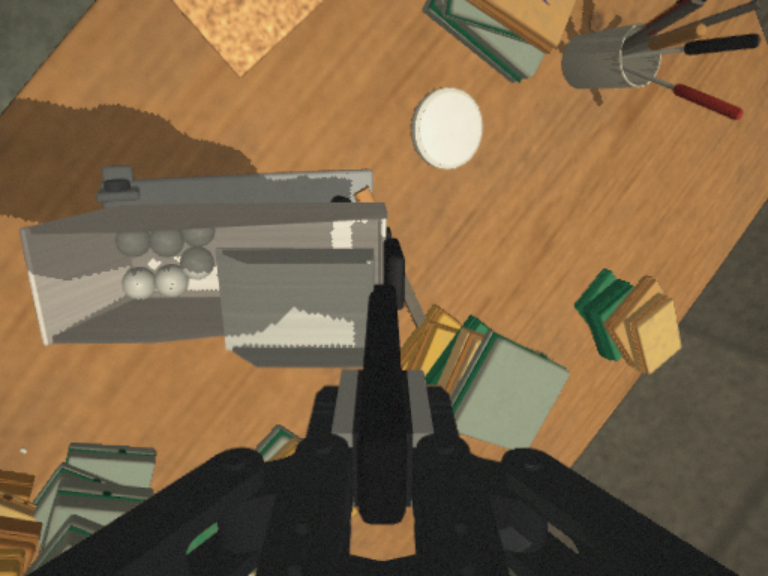

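```bash
python3 - <<'E'
from t import *
p,R=now()
for lip in[(.08,.06),(.08,.02),(.08,.008),(.08,.003)]:
    q,Q=tool_pose(lip,.04); print(lip,rel(q,Q,p,R))
E
```

```text
(0.08, 0.06) (array([-0.13, -0.88,  4.12]), array([ 0.003, -0.   ,  0.002]))
(0.08, 0.02) (array([-0.13, -1.06,  8.12]), array([ 0.003, -0.   ,  0.002]))
(0.08, 0.008) (array([-0.13, -1.11,  9.32]), array([ 0.003, -0.   ,  0.002]))
(0.08, 0.003) (array([-0.13, -1.13,  9.82]), array([ 0.003, -0.   ,  0.002]))
```

```bash
python3 -m inch '{"slide":[[-0.1,-0.5,2],[-0.1,-0.9,4],[-0.1,-1,6],[-0.1,-1.05,8],[-0.1,-1.1,8.8],[-0.1,-1.1,9],[-0.1,-1.1,9],[-0.1,-1.1,9]],"rotation":[[0,0,0],[0,0,0],[0,0,0],[0,0,0],[0,0,0],[0,0,0],[0,0,0],[0,0,0]],"hand":[1,1,1,1,1,1,1,1]}' && python3 - <<'E'
from t import *
ctrl.grab_frame("side");
w,c=grab("wrist"); cv2.imwrite("pics/am_wrist.png",cv2.resize(w,(768,576)))
p,R=now();print(p,R.round(3),lip_now(),ctrl.state()["force"])
E
```

```text
clock: 39.45
ee_pos: [0.5651, 0.3011, 0.1981]
eef_rot: [[-0.682, 0.667, 0.301], [0.732, 0.622, 0.279], [-0.001, 0.41, -0.912]]
force: [0.1, 0.2, -0.5]
gripper_width: 0.136
[0.56497063 0.30090255 0.1980867 ] [[-0.681  0.667  0.301]
 [ 0.732  0.622  0.279]
 [-0.001  0.41  -0.912]] [ 0.07874512 -0.0025477   0.01125668] [-0.93436919  0.05426849 -1.88336672]
```

View pics/am_wrist.png

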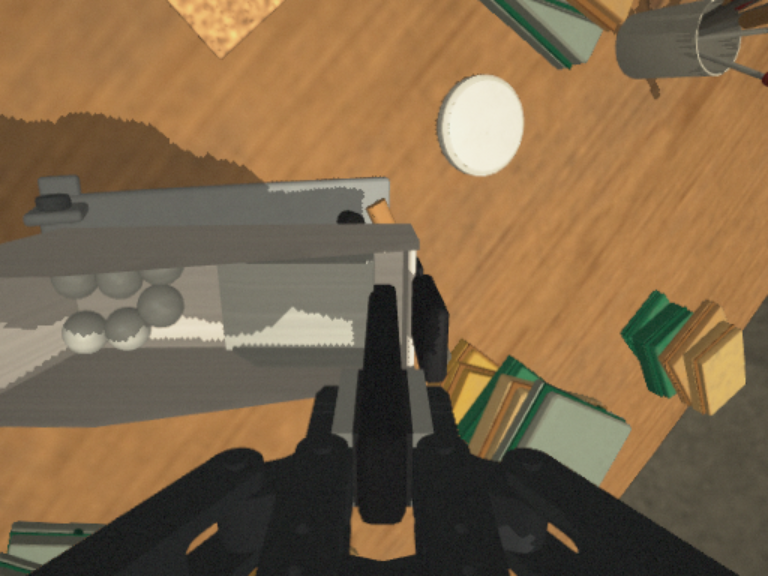

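```bash
python3 -m inch '{"slide":[[0.1,0,0.4],[0.1,0,0.8],[0.1,0,1.0],[0.1,0,1.0],[0.1,0,1.0]],"rotation":[[0,0,0],[0,0,0],[0,0,0],[0,0,0],[0,0,0]],"hand":[1,1,1,1,1]}' && python3 - <<'E'
from t import *
p,R=now();print(p,lip_now(),ctrl.state()["force"],"F tray",frame(.38)[1].T@ctrl.state()["force"])
E
```

```text
clock: 40.05
ee_pos: [0.5666, 0.3043, 0.1874]
eef_rot: [[-0.682, 0.668, 0.299], [0.732, 0.622, 0.278], [0.0, 0.408, -0.913]]
force: [0.6, -0.7, -0.3]
gripper_width: 0.131
[0.56656056 0.30426845 0.18737516] [ 0.07773723 -0.00104554  0.00019548] [ 0.60512438 -0.73012928 -0.34984677] F tray [-0.18120129 -0.94667658 -0.30434614]
```

```bash
python3 -m inch '{"slide":[[0,0,0.1],[0,0,0.2],[0,0,0.2],[0,0,0.2]],"rotation":[[0,0,0],[0,0,0],[0,0,0],[0,0,0]],"hand":[1,1,1,1]}' && python3 - <<'E'
from t import *
p,R=now();print(p,lip_now(),"F tray",frame(.38)[1].T@ctrl.state()["force"])
E
python3 -m inch '{"slide":[[0,0,0.1],[0,0,0.2],[0,0,0.2],[0,0,0.2]],"rotation":[[0,0,0],[0,0,0],[0,0,0],[0,0,0]],"hand":[1,1,1,1]}' && python3 - <<'E'
from t import *
p,R=now();print(p,lip_now(),"F tray",frame(.38)[1].T@ctrl.state()["force"])
w,c=grab("wrist"); crop(w,0,130,290,330,2.7,"an")
E
```

```text
clock: 40.45
ee_pos: [0.5674, 0.3049, 0.1869]
eef_rot: [[-0.682, 0.668, 0.299], [0.732, 0.622, 0.278], [-0.0, 0.409, -0.913]]
force: [-2.9, -0.9, 5.7]
gripper_width: 0.131
[0.56735934 0.3049211  0.1869272 ] [ 0.07857847 -0.00117332 -0.00063773] F tray [-0.38955157  1.33436847  6.28568998]
clock: 40.85
ee_pos: [0.5679, 0.3055, 0.1855]
eef_rot: [[-0.682, 0.668, 0.299], [0.732, 0.622, 0.278], [-0.0, 0.409, -0.913]]
force: [-5.1, -2.0, 8.1]
gripper_width: 0.13
[0.56792935 0.30547259 0.18552199] [ 0.07878081 -0.00117241 -0.00222799] F tray [-1.68346961  1.98517456  9.41168798]
```

View pics/an.png

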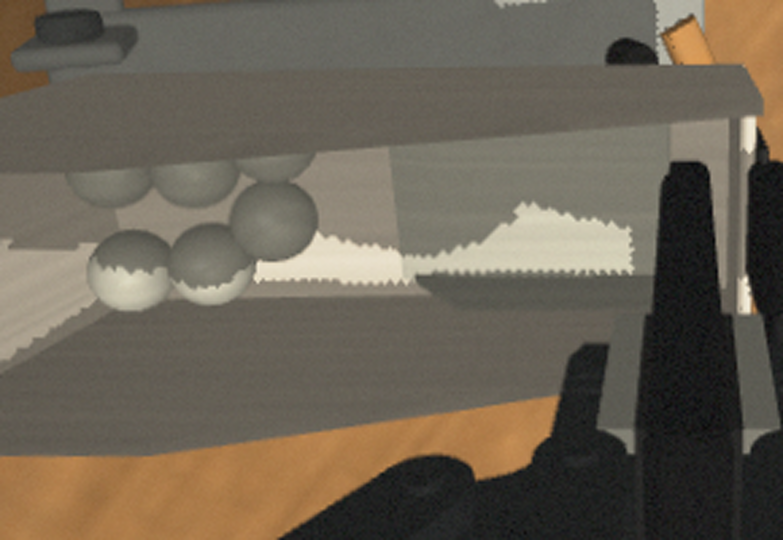

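```bash
python3 -m inch '{"slide":[[0,0,-0.2],[0,-0.5,-0.22],[0,-1,-0.24],[0,-1.5,-0.26],[0,-2,-0.28],[0,-2.5,-0.3],[0,-3,-0.32],[0,-3,-0.32]],"rotation":[[0,0,0],[0,0,0],[0,0,0],[0,0,0],[0,0,0],[0,0,0],[0,0,0],[0,0,0]],"hand":[1,1,1,1,1,1,1,1]}' && python3 - <<'E'
from t import *
p,R=now();print(p,lip_now(),"F tray",frame(.38)[1].T@ctrl.state()["force"],ctrl.state()["gripper_width"])
w,c=grab("wrist"); crop(w,0,130,290,330,2.7,"ao")
E
```

```text
clock: 41.7
ee_pos: [0.5477, 0.2862, 0.1758]
eef_rot: [[-0.681, 0.667, 0.302], [0.732, 0.621, 0.28], [-0.001, 0.412, -0.911]]
force: [0.7, 1.3, 4.7]
gripper_width: 0.133
[0.54766779 0.28619727 0.17581597] [ 0.04955736 -0.00149864 -0.00110608] F tray [3.05695088 0.46164448 3.88116925] 0.13332615884929724
```

View pics/ao.png

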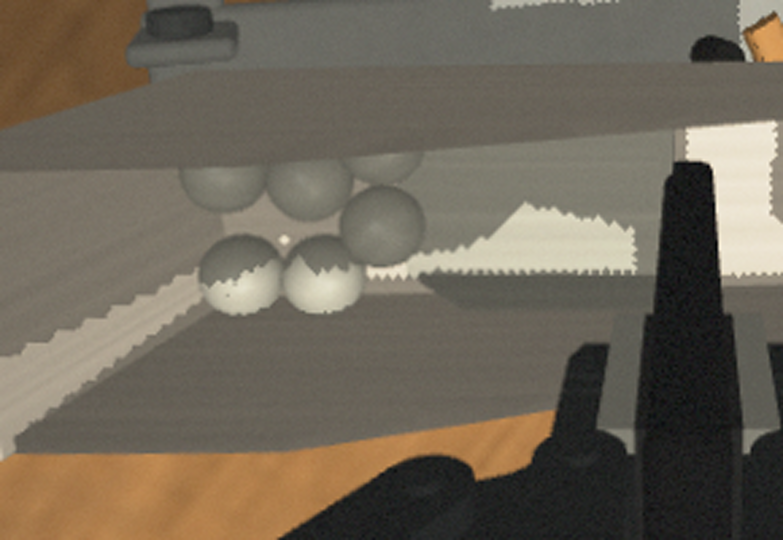

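```bash
python3 -m inch '{"slide":[[0,-0.4,-0.01],[0,-0.8,-0.02],[0,-1.2,-0.03],[0,-1.6,-0.04],[0,-2.0,-0.05],[0,-2.4,-0.06],[0,-2.4,-0.06]],"rotation":[[0,0,0],[0,0,0],[0,0,0],[0,0,0],[0,0,0],[0,0,0],[0,0,0]],"hand":[1,1,1,1,1,1,1]}' && python3 - <<'E'
from t import *
p,R=now();print(p,lip_now(),"F tray",frame(.38)[1].T@ctrl.state()["force"],ctrl.state()["gripper_width"])
w,c=grab("wrist"); crop(w,0,130,290,330,2.7,"ap")
E
```

```text
clock: 42.45
ee_pos: [0.5338, 0.2761, 0.1703]
eef_rot: [[-0.682, 0.663, 0.308], [0.731, 0.619, 0.287], [-0.0, 0.421, -0.907]]
force: [1.8, 5.3, 9.2]
gripper_width: 0.136
[0.53378179 0.27608967 0.17028472] [ 0.03277324  0.00060166 -0.00066164] F tray [7.9304173  2.65484274 6.712234  ] 0.13577259377016457
```

View pics/ap.png

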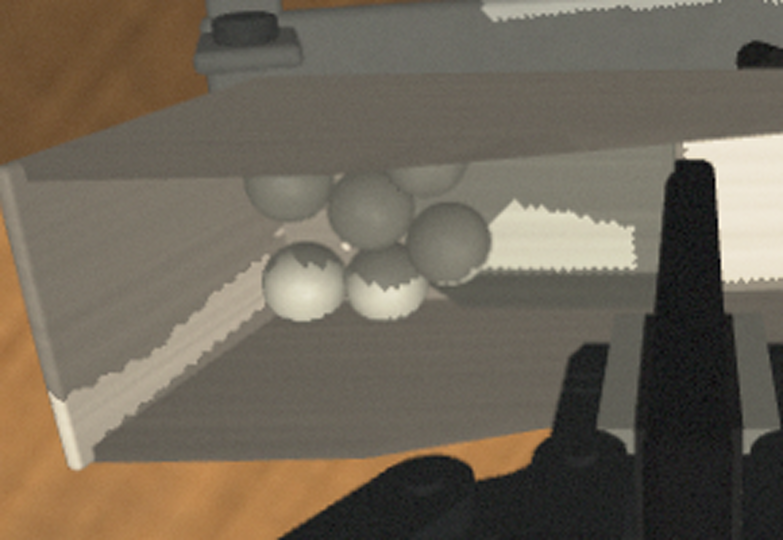

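```bash
python3 -m inch '{"slide":[[0.1,-0.3,-0.05],[-0.1,-0.6,-0.06],[0.15,-0.9,-0.07],[-0.15,-1.2,-0.08],[0.15,-1.5,-0.09],[-0.15,-1.7,-0.1],[0,-1.7,-0.1]],"rotation":[[0,0,0],[0,0,0],[0,0,0],[0,0,0],[0,0,0],[0,0,0],[0,0,0]],"hand":[1,1,1,1,1,1,1]}' && python3 - <<'E'
from t import *
p,R=now();print(p,lip_now(),"F tray",frame(.38)[1].T@ctrl.state()["force"],ctrl.state()["gripper_width"])
w,c=grab("wrist"); crop(w,0,130,290,330,2.7,"aq")
E
```

```text
clock: 43.2
ee_pos: [0.5227, 0.262, 0.1631]
eef_rot: [[-0.681, 0.664, 0.307], [0.732, 0.62, 0.283], [-0.003, 0.418, -0.909]]
force: [2.5, 1.2, 8.4]
gripper_width: 0.132
[0.52273463 0.26196049 0.16307055] [ 0.01325561 -0.00246987 -0.00052826] F tray [ 5.52550088 -0.8211584   6.86480531] 0.13223850581060617
```

View pics/aq.png

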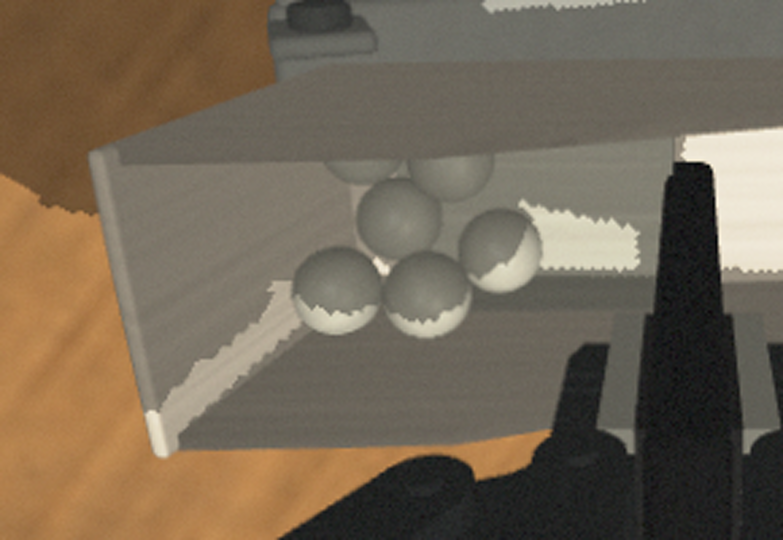

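```bash
python3 -m inch '{"slide":[[-0.1,-0.3,-0.03],[0,-0.5,-0.04],[-0.1,-0.8,-0.05],[0,-1.0,-0.06],[-0.1,-1.2,-0.07],[0,-1.3,-0.08],[0,-1.3,-0.08]],"rotation":[[0,0,0],[0,0,0],[0,0,0],[0,0,0],[0,0,0],[0,0,0],[0,0,0]],"hand":[1,1,1,1,1,1,1]}' && python3 - <<'E'
from t import *
p,R=now();print(p,lip_now(),"F tray",frame(.38)[1].T@ctrl.state()["force"],ctrl.state()["gripper_width"])
w,c=grab("wrist"); crop(w,0,130,290,330,2.7,"ar")
w,c=grab("side"); crop(w,150,130,290,270,4,"ar2")
E
```

```text
clock: 43.95
ee_pos: [0.5151, 0.2549, 0.1596]
eef_rot: [[-0.681, 0.663, 0.311], [0.732, 0.619, 0.284], [-0.004, 0.421, -0.907]]
force: [3.1, 3.2, 8.3]
gripper_width: 0.133
[0.51513897 0.25486796 0.15962709] [ 0.00275121 -0.00257084 -0.00015495] F tray [7.19922959 0.24412576 6.09155163] 0.1330284340950009
```

View pics/ar.png

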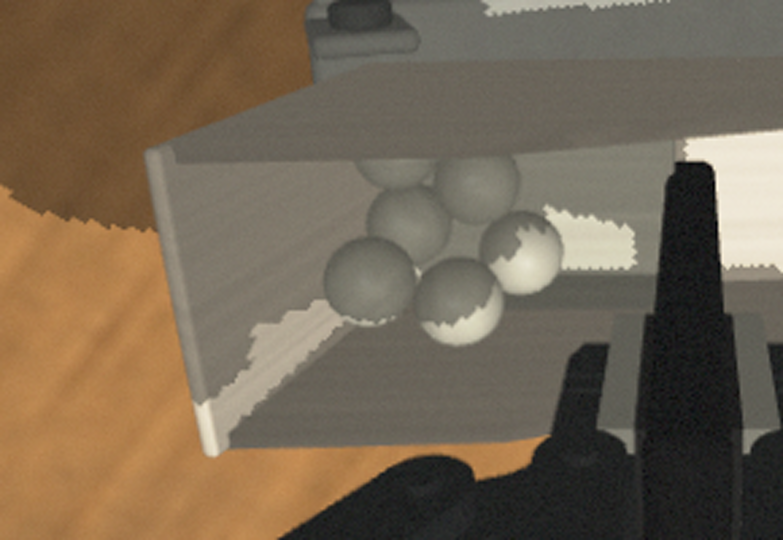

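View pics/ar2.png

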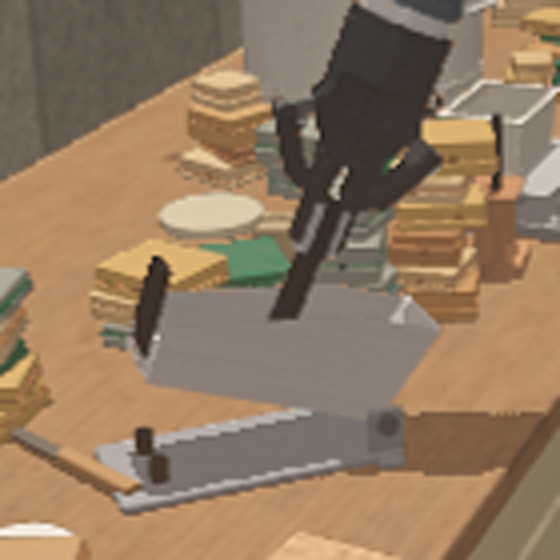

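```bash
python3 - <<'E'
from t import *
p,R=now()
for a in(0,.08,.16,.24,.32,.40,.48,.56,.64,.68):
    z=.072*np.sin(a)+.002+ .012*a; lip=(.004-.25*z,z)
    q,Q=tool_pose(lip,-a,yoff=-.0015); s,r=rel(q,Q,p,R); print(a,np.round(lip,4),s,s+[0,.84,0],r)
E
```

```text
0 [0.0035 0.002 ] [0.06 0.65 0.23] [0.06 1.49 0.23] [0.055 0.004 0.   ]
0.08 [0.0018 0.0087] [0.06 1.29 0.25] [0.06 2.13 0.25] [0.135 0.004 0.   ]
0.16 [0.0002 0.0154] [0.06 1.87 0.33] [0.06 2.71 0.33] [0.215 0.004 0.   ]
0.24 [-0.0015  0.022 ] [0.06 2.39 0.48] [0.06 3.23 0.48] [0.295 0.004 0.   ]
0.32 [-0.0031  0.0285] [0.06 2.84 0.68] [0.06 3.68 0.68] [ 0.375  0.004 -0.   ]
0.4 [-0.0047  0.0348] [0.07 3.23 0.95] [0.07 4.07 0.95] [ 0.455  0.004 -0.   ]
0.48 [-0.0063  0.041 ] [0.07 3.54 1.27] [0.07 4.38 1.27] [ 0.535  0.004 -0.   ]
0.56 [-0.0077  0.047 ] [0.07 3.79 1.64] [0.07 4.63 1.64] [ 0.615  0.004 -0.001]
0.64 [-0.0092  0.0527] [0.07 3.96 2.06] [0.07 4.8  2.06] [ 0.695  0.004 -0.001]
0.68 [-0.0099  0.0554] [0.07 4.01 2.29] [0.07 4.85 2.29] [ 0.735  0.004 -0.001]
```

```bash
python3 -m inch '{"slide":[[0.05,0.8,0.15],[0.05,1.25,0.2],[0.05,1.57,0.24],[0.05,1.89,0.25],[0.05,2.18,0.29],[0.05,2.47,0.33],[0.05,2.73,0.4],[0.05,2.99,0.48],[0.05,3.22,0.58],[0.05,3.44,0.68],[0.05,3.44,0.68],[0.05,3.44,0.68]],"rotation":[[0.02,0,0],[0.055,0,0],[0.095,0,0],[0.135,0,0],[0.175,0,0],[0.215,0,0],[0.255,0,0],[0.295,0,0],[0.335,0,0],[0.375,0,0],[0.375,0,0],[0.375,0,0]],"hand":[1,1,1,1,1,1,1,1,1,1,1,1]}' && python3 - <<'E'
from t import *
p,R=now();print(p,lip_now(),"F tray",frame(.38)[1].T@ctrl.state()["force"],ctrl.state()["gripper_width"])
w,c=grab("wrist"); crop(w,0,90,290,330,2.4,"as")
E
```

```text
clock: 45.25
ee_pos: [0.5332, 0.2752, 0.1606]
eef_rot: [[-0.682, 0.731, 0.03], [0.732, 0.681, 0.031], [0.002, 0.044, -0.999]]
force: [0.3, 1.9, -3.1]
gripper_width: 0.134
[0.53319427 0.2751562  0.16063889] [-0.00756323  0.00062453  0.02644837] F tray [ 0.24328478  1.15404128 -3.45335299] 0.13439652112290898
```

View pics/as.png

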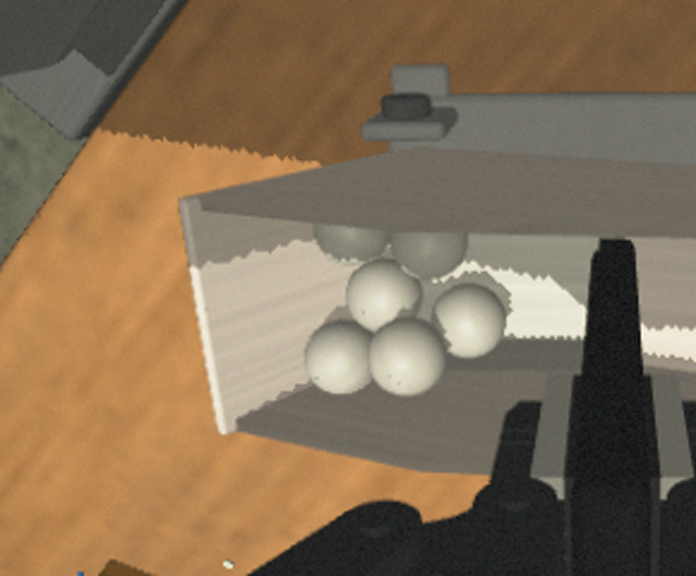

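```bash
python3 - <<'E'
from t import *
p,R=now()
for a in(.36,.40,.44,.48,.52,.56,.60,.64,.68):
    z=.072*np.sin(a)+.002+ .012*a; lip=(.002-.25*z,z)
    q,Q=tool_pose(lip,-a,yoff=-.0015); s,r=rel(q,Q,p,R); print(a,np.round(lip,4),s,r)
E
```

```text
0.36 [-0.0059  0.0317] [-0.18  0.25 -0.33] [ 0.024 -0.002 -0.001]
0.4 [-0.0067  0.0348] [-0.18  0.47 -0.27] [ 0.064 -0.002 -0.001]
0.44 [-0.0075  0.0379] [-0.18  0.68 -0.19] [ 0.104 -0.002 -0.   ]
0.48 [-0.0083  0.041 ] [-0.18  0.88 -0.1 ] [ 0.144 -0.002 -0.   ]
0.52 [-0.009  0.044] [-0.18  1.07  0.02] [ 0.184 -0.002 -0.   ]
0.56 [-0.0097  0.047 ] [-0.18  1.25  0.15] [ 0.224 -0.002 -0.   ]
0.6 [-0.0105  0.0499] [-0.18  1.42  0.31] [ 0.264 -0.002 -0.   ]
0.64 [-0.0112  0.0527] [-0.18  1.57  0.48] [ 0.304 -0.002 -0.   ]
0.68 [-0.0119  0.0554] [-0.18  1.71  0.67] [ 0.344 -0.002 -0.   ]
```

```bash
python3 -m inch '{"slide":[[-0.15,0.2,-0.25],[-0.2,0.35,-0.3],[-0.2,0.5,-0.27],[-0.2,0.68,-0.22],[-0.2,0.88,-0.15],[-0.2,1.07,-0.05],[-0.2,1.25,0.1],[-0.2,1.42,0.25],[-0.2,1.57,0.42],[-0.2,1.71,0.6],[-0.2,1.71,0.6],[-0.2,1.71,0.6],[-0.2,1.71,0.6]],"rotation":[[0.02,0,0],[0.045,0,0],[0.07,0,0],[0.104,0,0],[0.144,0,0],[0.184,0,0],[0.224,0,0],[0.264,0,0],[0.304,0,0],[0.344,0,0],[0.344,0,0],[0.344,0,0],[0.344,0,0]],"hand":[1,1,1,1,1,1,1,1,1,1,1,1,1]}' && python3 - <<'E'
from t import *
p,R=now();print(p,R.round(3),lip_now(),"F tray",frame(.38)[1].T@ctrl.state()["force"],ctrl.state()["gripper_width"])
w,c=grab("wrist"); crop(w,0,90,290,330,2.4,"at")
E
```

```text
clock: 46.6
ee_pos: [0.5483, 0.2845, 0.1572]
eef_rot: [[-0.681, 0.7, -0.215], [0.732, 0.651, -0.201], [-0.0, -0.294, -0.956]]
force: [-0.4, -0.7, -4.0]
gripper_width: 0.131
[0.54833324 0.28448924 0.1571885 ] [[-0.681  0.7   -0.215]
 [ 0.732  0.651 -0.201]
 [-0.    -0.294 -0.956]] [-0.01072861 -0.00303847  0.05724536] F tray [-2.13571343 -0.24206751 -3.43298015] 0.13133708876510464
```

View pics/at.png

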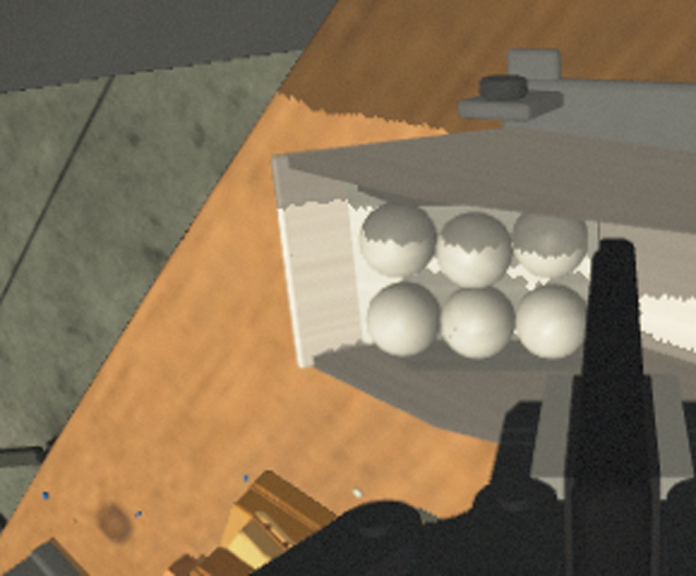

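```bash
python3 -m inch '{"slide":[[0,-0.1,-0.3],[0,-0.25,-0.9],[0,-0.5,-1.7],[0,-0.9,-2.8],[0,-1.35,-4.3],[0,-1.85,-6],[0,-2.4,-7.8],[0,-2.95,-9.6],[0,-3.5,-11.4],[0,-4.0,-13],[0,-4.4,-14.3],[0,-4.6,-15],[0,-4.7,-15.3],[0,-4.7,-15.3],[0,-4.7,-15.3]],"rotation":[[0,0,0],[0,0,0],[0,0,0],[0,0,0],[0,0,0],[0,0,0],[0,0,0],[0,0,0],[0,0,0],[0,0,0],[0,0,0],[0,0,0],[0,0,0],[0,0,0],[0,0,0]],"hand":[1,1,1,1,1,1,1,1,1,1,1,1,1,1,1]}' && python3 - <<'E'
from t import *
p,R=now();print(p,R.round(3),ctrl.state()["force"],ctrl.state()["joints"])
w,c=grab("wrist"); cv2.imwrite("pics/au.png",cv2.resize(w,(768,576)))
w,c=grab("scene"); crop(w,180,90,350,330,2.5,"au2")
E
```

```text
clock: 48.15
ee_pos: [0.5484, 0.2853, 0.3163]
eef_rot: [[-0.682, 0.699, -0.216], [0.732, 0.651, -0.201], [0.0, -0.295, -0.955]]
force: [0.5, -0.1, -5.2]
gripper_width: 0.136
[0.54843508 0.28531077 0.31633545] [[-0.682  0.699 -0.216]
 [ 0.732  0.651 -0.201]
 [ 0.    -0.295 -0.955]] [ 0.46724976 -0.12402702 -5.16388708] [-22.11718779  26.98054263 -15.35621737  77.77986963   8.68149775
  93.28764583   5.25657822]
```

View pics/au.png

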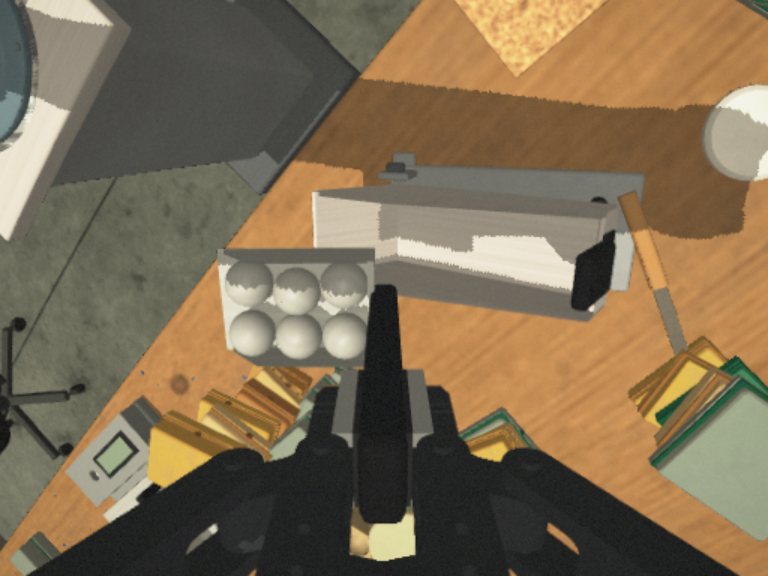

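View pics/au2.png

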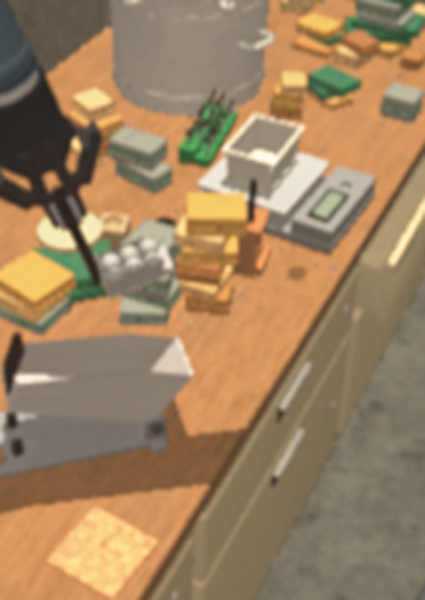

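```bash
python3 -m inch '{"slide":[[-0.3,-0.3,0.1],[-1,-0.8,0.25],[-2,-1.7,0.5],[-3.3,-2.8,0.85],[-5.3,-4.4,1.4],[-7.7,-6.4,2],[-10,-8.3,2.6],[-12.3,-10.3,3.2],[-14.7,-12.2,3.8],[-17,-14.2,4.4],[-19.4,-16.1,5],[-21.7,-18.1,5.6],[-24,-20,6.2],[-26.4,-21.9,6.8],[-28.4,-23.6,7.3],[-30,-25,7.7],[-31.4,-26.1,8.1],[-32.4,-27,8.35],[-33,-27.5,8.5],[-33.4,-27.8,8.6]],"rotation":[[0,0,0],[0,0,0],[0,0,0],[0,0,0],[0,0,0],[0,0,0],[0,0,0],[0,0,0],[0,0,0],[0,0,0],[0,0,0],[0,0,0],[0,0,0],[0,0,0],[0,0,0],[0,0,0],[0,0,0],[0,0,0],[0,0,0],[0,0,0]],"hand":[1,1,1,1,1,1,1,1,1,1,1,1,1,1,1,1,1,1,1,1]}' && python3 - <<'E'
from t import *
p,R=now();print(p,R.round(3),ctrl.state()["force"],ctrl.state()["joints"])
w,c=grab("wrist"); cv2.imwrite("pics/av.png",cv2.resize(w,(768,576)))
E
```

```text
clock: 50.25
ee_pos: [0.5634, -0.1574, 0.3168]
eef_rot: [[-0.681, 0.7, -0.215], [0.732, 0.652, -0.199], [0.001, -0.293, -0.956]]
force: [0.2, -0.3, -4.0]
gripper_width: 0.135
[ 0.56342646 -0.1574406   0.3168129 ] [[-0.681  0.7   -0.215]
 [ 0.732  0.652 -0.199]
 [ 0.001 -0.293 -0.956]] [ 0.1978661  -0.29004819 -4.02509637] [ 7.29497168 18.24293519 -3.04734748 89.15537453 13.43253939 84.58640113
 44.58466549]
```

View pics/av.png

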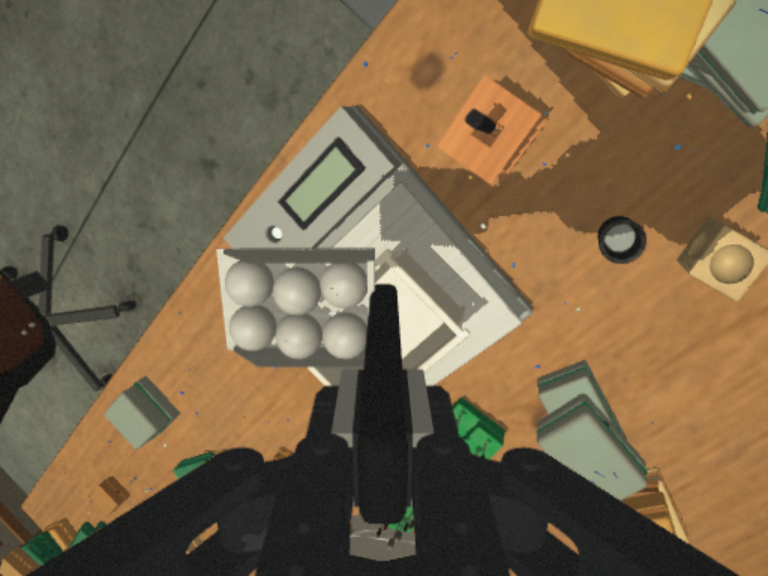

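Six balls still in the scoop. Now yaw to point the nose along -y.

```bash
python3 -m inch '{"slide":[[0,0,0],[0,0,0],[0,0,0],[0,0,0],[0,0,0],[0,0,0],[0,0,0],[0,0,0],[0,0,0],[0,0,0],[0,0,0],[0,0,0],[0,0,0],[0,0,0]],"rotation":[[0,-0.01,-0.03],[0,-0.03,-0.09],[0,-0.05,-0.16],[0,-0.075,-0.25],[0,-0.105,-0.34],[0,-0.13,-0.43],[0,-0.16,-0.52],[0,-0.19,-0.61],[0,-0.21,-0.68],[0,-0.228,-0.74],[0,-0.238,-0.77],[0,-0.242,-0.783],[0,-0.242,-0.783],[0,-0.242,-0.783]],"hand":[1,1,1,1,1,1,1,1,1,1,1,1,1,1]}' && python3 - <<'E'
from t import *
ctrl.grab_frame("side")
p,R=now();print(p,R.round(3),ctrl.state()["force"],ctrl.state()["joints"])
w,c=grab("wrist"); cv2.imwrite("pics/aw.png",cv2.resize(w,(768,576)))
w,c=grab("scene"); crop(w,200,80,360,220,4,"aw2")
E
```

```text
clock: 51.7
ee_pos: [0.5636, -0.1569, 0.3167]
eef_rot: [[-1.0, 0.001, 0.001], [0.001, 0.956, -0.294], [-0.001, -0.294, -0.956]]
force: [-0.6, -0.6, -3.6]
gripper_width: 0.131
[ 0.56362942 -0.15700182  0.31672389] [[-1.     0.002  0.001]
 [ 0.001  0.956 -0.294]
 [-0.001 -0.294 -0.956]] [ 0.28549745 -0.09534344 -3.02694313] [10.13023873 10.68100505 -8.72633522 98.74324169 19.79051704 71.27041484
 84.96757465]
```

View pics/aw.png

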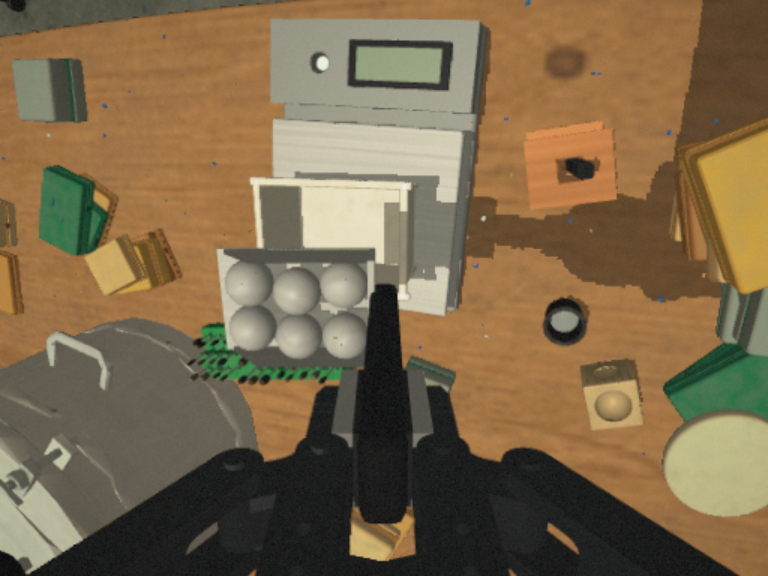

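View pics/aw2.png

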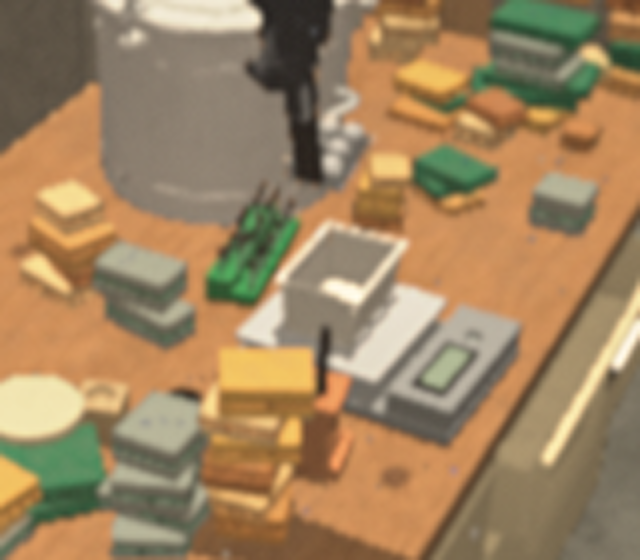

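```bash
python3 - <<'E'
from t import *
p,R=now();w,c=grab("wrist")
q=onz(c,np.array([(253,179),(411,183),(407,299)])/1.5,.103);print(q[:,:2].round(4)); ctr=(q[0]+q[2])/2;print("centre",ctr)
lip=p+R@np.array([0,-.078,.1041]);print("lip",lip)
R90=np.c_[[-1,0,0],[0,1,0],[0,0,-1]].astype(float)
for a,lp in((-.3,(.563,-.25,.16)),(-.3,(.563,-.25,.125)),(0,(.563,-.25,.115)),(.2,(.563,-.25,.11)),(.4,(.563,-.25,.105)),(.6,(.563,-.25,.10)),(.75,(.563,-.25,.10))):
    Q=R90@Rx(-a); P=np.array(lp)-Q@np.array([0,-.078,.1041]); print(a,P.round(4),rel(P,Q,p,R))
E
```

```text
[[ 0.5216 -0.3219]
 [ 0.5213 -0.2023]
 [ 0.6035 -0.2041]]
centre [ 0.56254552 -0.26299915  0.103     ]
lip [ 0.56358201 -0.26230224  0.24016767]
-0.3 [ 0.563  -0.1447  0.2364] (array([0.08, 3.55, 7.31]), array([ 0.002,  0.001, -0.002]))
-0.3 [ 0.563  -0.1447  0.2014] (array([ 0.08,  4.58, 10.66]), array([ 0.002,  0.001, -0.002]))
0 [ 0.563  -0.172   0.2191] (array([0.07, 1.45, 9.77]), array([-0.298,  0.001, -0.002]))
0.2 [ 0.563  -0.1942  0.2275] (array([ 0.07, -0.92,  9.62]), array([-0.498,  0.001, -0.002]))
0.4 [ 0.563  -0.2187  0.2313] (array([ 0.07, -3.37,  9.98]), array([-0.698,  0.001, -0.001]))
0.6 [ 0.563  -0.2444  0.23  ] (array([ 0.06, -5.79, 10.86]), array([-0.898,  0.001, -0.001]))
0.75 [ 0.563  -0.2639  0.2293] (array([ 0.06, -7.63, 11.49]), array([-1.048e+00,  1.000e-03, -1.000e-03]))
```

```bash
python3 -m inch '{"slide":[[0.05,0.1,0.2],[0.05,0.3,0.7],[0.1,0.8,1.6],[0.1,1.3,2.8],[0.1,1.9,4],[0.1,2.5,5.2],[0.1,3,6.4],[0.1,3.5,7.6],[0.1,3.9,8.6],[0.1,4.1,9.1],[0.1,4.15,9.3],[0.1,4.15,9.3],[0.1,4.15,9.3]],"rotation":[[0,0,0],[0,0,0],[0,0,0],[0,0,0],[0,0,0],[0,0,0],[0,0,0],[0,0,0],[0,0,0],[0,0,0],[0,0,0],[0,0,0],[0,0,0]],"hand":[1,1,1,1,1,1,1,1,1,1,1,1,1]}' && python3 - <<'E'
from t import *
p,R=now();w,c=grab("wrist")
cv2.imwrite("pics/ax.png",cv2.resize(w,(768,576)))
lip=p+R@np.array([0,-.078,.1041]);print("lip",lip,p)
R90=np.c_[[-1,0,0],[0,1,0],[0,0,-1]].astype(float)
for a,z in((-.2,.137),(-.1,.13),(0,.12),(.1,.115),(.2,.11),(.3,.107),(.4,.105),(.5,.103),(.6,.10),(.7,.10),(.8,.1)):
    Q=R90@Rx(-a); P=np.array([.5627,-.25,z])-Q@np.array([0,-.078,.1041]); print(a,P.round(4),rel(P,Q,p,R))
E
```

```text
clock: 53.2
ee_pos: [0.5633, -0.145, 0.2165]
eef_rot: [[-1.0, 0.002, 0.002], [0.001, 0.956, -0.294], [-0.003, -0.294, -0.956]]
force: [0.2, 0.3, -4.3]
gripper_width: 0.132
lip [ 0.56336326 -0.25022238  0.1399713 ] [ 0.56329875 -0.14503333  0.21649626]
-0.2 [ 0.5627 -0.1529  0.2235] (array([ 0.06, -0.96, -0.44]), array([-0.099,  0.002, -0.002]))
-0.1 [ 0.5627 -0.162   0.2258] (array([ 0.05, -1.9 , -0.39]), array([-0.199,  0.002, -0.002]))
0 [ 0.5627 -0.172   0.2241] (array([ 0.05, -2.8 ,  0.07]), array([-0.299,  0.003, -0.002]))
0.1 [ 0.5627 -0.1828  0.2264] (array([ 0.05, -3.9 ,  0.17]), array([-0.399,  0.003, -0.002]))
0.2 [ 0.5627 -0.1942  0.2275] (array([ 0.05, -5.03,  0.39]), array([-0.499,  0.003, -0.002]))
0.3 [ 0.5627 -0.2062  0.2295] (array([ 0.05, -6.23,  0.56]), array([-0.599,  0.003, -0.001]))
0.4 [ 0.5627 -0.2187  0.2313] (array([ 0.05, -7.47,  0.76]), array([-0.699,  0.003, -0.001]))
0.5 [ 0.5627 -0.2315  0.2318] (array([ 0.04, -8.71,  1.09]), array([-0.799,  0.003, -0.001]))
0.6 [ 0.5627 -0.2444  0.23  ] (array([ 0.04, -9.89,  1.64]), array([-0.899,  0.003, -0.001]))
0.7 [ 0.5627 -0.2574  0.2299] (array([  0.04, -11.13,   2.03]), array([-0.999,  0.003, -0.001]))
0.8 [ 0.5627 -0.2703  0.2285] (array([  0.04, -12.33,   2.54]), array([-1.099e+00,  3.000e-03, -1.000e-03]))
```

View pics/ax.png

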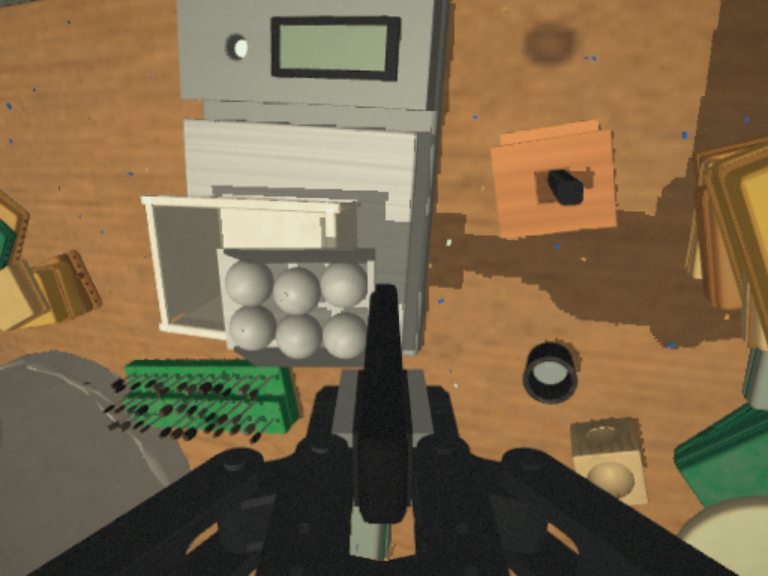

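```bash
python3 -m inch '{"slide":[[0.05,-0.5,-0.2],[0.05,-0.96,-0.44],[0.05,-1.4,-0.42],[0.05,-1.9,-0.39],[0.05,-2.35,-0.15],[0.05,-2.8,0.07],[0.05,-3.35,0.12],[0.05,-3.9,0.17],[0.05,-4.2,0.23],[0.05,-4.5,0.3],[0.05,-4.8,0.35],[0.05,-5.03,0.39],[0.05,-5.3,0.43],[0.05,-5.6,0.47],[0.05,-5.9,0.52],[0.05,-6.23,0.56],[0.05,-6.23,0.56]],"rotation":[[-0.05,0,0],[-0.1,0,0],[-0.15,0,0],[-0.2,0,0],[-0.25,0,0],[-0.3,0,0],[-0.35,0,0],[-0.4,0,0],[-0.425,0,0],[-0.45,0,0],[-0.475,0,0],[-0.5,0,0],[-0.525,0,0],[-0.55,0,0],[-0.575,0,0],[-0.6,0,0],[-0.6,0,0]],"hand":[1,1,1,1,1,1,1,1,1,1,1,1,1,1,1,1,1]}' && python3 - <<'E'
from t import *
p,R=now();w,c=grab("wrist")
cv2.imwrite("pics/ay.png",cv2.resize(w,(768,576)))
lip=p+R@np.array([0,-.078,.1041]);print("lip",lip,p,ctrl.state()["joints"].round(1))
R90=np.c_[[-1,0,0],[0,1,0],[0,0,-1]].astype(float)
for a,z in((.3,.107),(.4,.105),(.5,.103),(.6,.10),(.7,.10),(.8,.1)):
    Q=R90@Rx(-a); P=np.array([.5627,-.25,z])-Q@np.array([0,-.078,.1041]); print(a,P.round(4),rel(P,Q,p,R))
E
```

```text
clock: 54.95
ee_pos: [0.5617, -0.2084, 0.2284]
eef_rot: [[-1.0, 0.004, 0.002], [0.004, 0.955, 0.297], [-0.001, 0.297, -0.955]]
force: [-0.5, -1.3, -1.0]
gripper_width: 0.131
lip [ 0.56161916 -0.25197794  0.10580476] [ 0.56171507 -0.20837126  0.22835784] [ 32.3  22.4  -9.9  94.6 -12.9  70.6 117.8]
0.3 [ 0.5627 -0.2062  0.2295] (array([-0.1 ,  0.24, -0.05]), array([ 0.001,  0.002, -0.004]))
0.4 [ 0.5627 -0.2187  0.2313] (array([-0.1 , -0.9 , -0.58]), array([-0.099,  0.002, -0.004]))
0.5 [ 0.5627 -0.2315  0.2318] (array([-0.11, -2.1 , -1.01]), array([-0.199,  0.002, -0.004]))
0.6 [ 0.5627 -0.2444  0.23  ] (array([-0.11, -3.39, -1.22]), array([-0.299,  0.003, -0.004]))
0.7 [ 0.5627 -0.2574  0.2299] (array([-0.12, -4.64, -1.6 ]), array([-0.399,  0.003, -0.003]))
0.8 [ 0.5627 -0.2703  0.2285] (array([-0.13, -5.91, -1.85]), array([-0.499,  0.003, -0.003]))
```

View pics/ay.png

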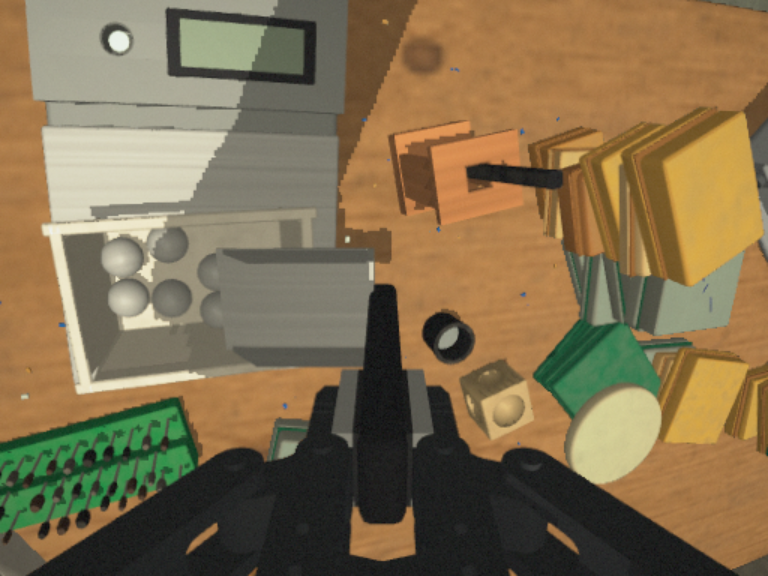

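```bash
python3 -m inch '{"slide":[[0,0.3,-1],[0,1,-3],[0,2,-6],[0,3,-9.5],[0,3.9,-12.4],[0,4.5,-14.5],[0,4.5,-14.5],[0,4.5,-14.5]],"rotation":[[0,0,0],[0,0,0],[0.05,0,0],[0.15,0,0],[0.25,0,0],[0.301,0,0],[0.301,0,0],[0.301,0,0]],"hand":[1,1,1,1,1,1,1,1]}' && python3 - <<'E'
from t import *
ctrl.grab_frame("side")
p,R=now();w,c=grab("wrist");print(p,R.round(3))
cv2.imwrite("pics/az.png",cv2.resize(w,(768,576)))
w,c=grab("scene"); crop(w,150,80,350,340,2.3,"az2")
E
```

```text
clock: 55.8
ee_pos: [0.5619, -0.2052, 0.3809]
eef_rot: [[-1.0, -0.0, 0.002], [-0.0, 1.0, 0.001], [-0.002, 0.001, -1.0]]
force: [-0.3, 0.2, -1.2]
gripper_width: 0.132
[ 0.56100917 -0.20625656  0.37920393] [[-1.     0.002 -0.001]
 [ 0.002  1.     0.002]
 [ 0.001  0.002 -1.   ]]
```

View pics/az.png

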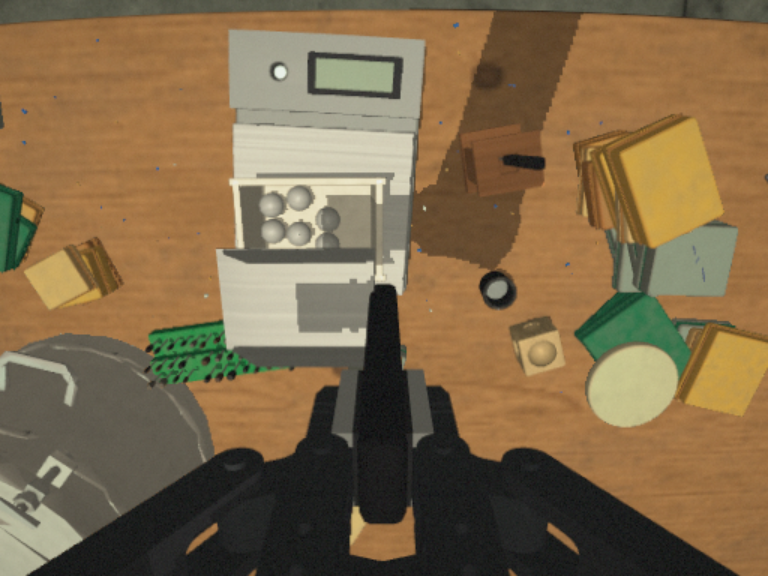

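View pics/az2.png

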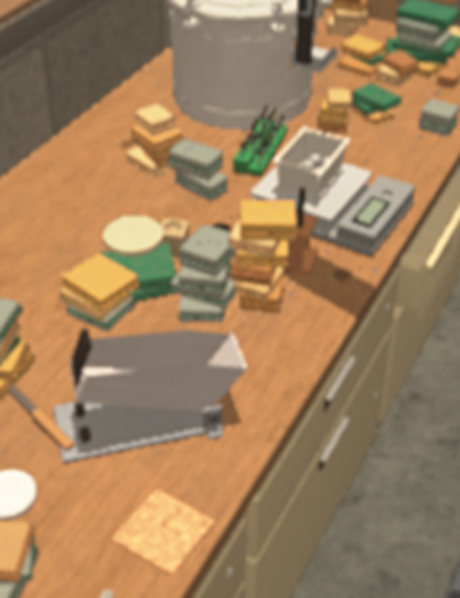

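```bash
python3 -m inch '{"slide":[[0.5,2,0],[1.3,5,0],[2.3,9,0],[3.3,13,0],[4.3,17,0.5],[5.3,21,1],[6.3,25,1],[7.3,29,1.5],[8.3,33,2],[9.3,37,2.5],[10.3,41,3],[11.3,45,3.5],[12.3,49,4],[13.3,53,4.5],[14.3,57,5],[15.2,60.5,5],[15.7,62.5,5],[15.75,63.3,5],[15.75,63.3,5],[15.75,63.3,5]],"rotation":[[0,0,0],[0,0,0],[0,0,0],[0,0,0],[0,0,0],[0,0,0],[0,0,0],[0,0,0],[0,0,0],[0,0,0],[0,0,0],[0,0,0],[0,0,0],[0,0,0],[0,0,0],[0,0,0],[0,0,0],[0,0,0],[0,0,0],[0,0,0]],"hand":[1,1,1,1,1,1,1,1,1,1,1,1,1,1,1,1,1,1,1,1]}' && python3 -m inch '{"slide":[[0,0,0],[0,0,0],[0,0,0],[0,0,0],[0,0,0],[0,0,0],[0,0,0],[0,0,0],[0,0,0],[0,0,0],[0,0,0],[0,0,0],[0,0,0],[0,0,0],[0,0,0]],"rotation":[[0,0,-0.1],[0,0,-0.24],[0,0,-0.38],[0,0,-0.52],[0,0,-0.66],[0,0,-0.8],[0,0,-0.94],[0,0,-1.08],[0,0,-1.22],[0,0,-1.36],[0,0,-1.47],[0,0,-1.565],[0,0,-1.565],[0,0,-1.565],[0,0,-1.565]],"hand":[1,1,1,1,1,1,1,1,1,1,1,1,1,1,1]}' && python3 - <<'E'
from t import *
ctrl.grab_frame("side")
s=ctrl.state();p,R=now();w,c=grab("wrist");print(p,R.round(3),s["joints"],s["gripper_width"])
cv2.imwrite("pics/ba.png",cv2.resize(w,(768,576)))
E
```

```text
clock: 57.95
ee_pos: [0.4061, 0.4253, 0.3299]
eef_rot: [[-1.0, 0.003, 0.001], [0.003, 1.0, -0.002], [-0.001, -0.002, -1.0]]
force: [-0.0, -1.2, -1.8]
gripper_width: 0.133
clock: 59.45
ee_pos: [0.4058, 0.4262, 0.3305]
eef_rot: [[-0.01, -1.0, 0.002], [-1.0, 0.01, -0.0], [0.0, -0.002, -1.0]]
force: [-0.4, 0.4, -0.8]
gripper_width: 0.132
[0.40567383 0.42649948 0.33064278] [[-0.009 -1.     0.002]
 [-1.     0.009 -0.   ]
 [ 0.    -0.002 -1.   ]] [ -7.28768706  18.96329397 -53.11472228  92.166212    15.57963202
  76.62258885 116.93791606] 0.12764326338642712
```

View pics/ba.png

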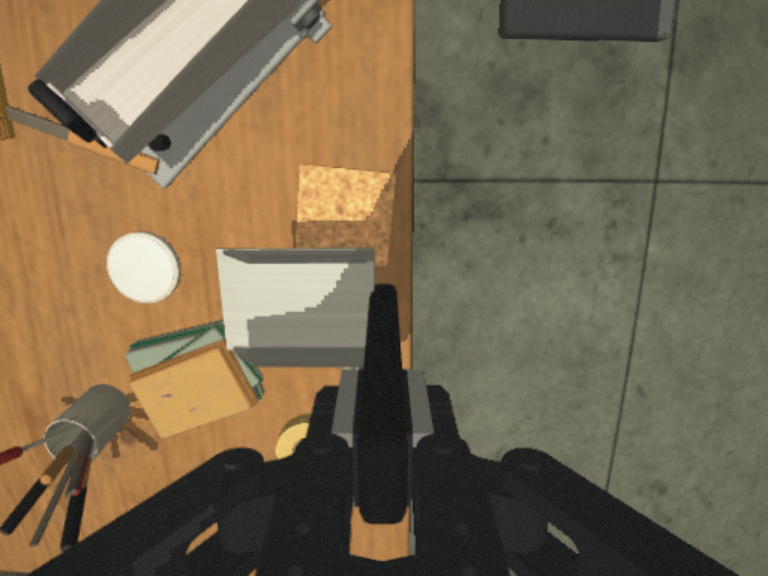

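```bash
python3 -m inch '{"slide":[[0,0.1,3],[-0.1,0.2,7],[-0.1,0.2,11],[-0.1,0.2,15],[-0.1,0.2,18.5],[-0.1,0.2,20.5],[-0.1,0.2,21.5],[-0.1,0.2,21.5],[-0.1,0.2,21.5],[-0.1,0.2,21.5]],"rotation":[[0,0,0],[0,0,0],[0,0,0],[0,0,0],[0,0,0],[0,0,0],[0,0,0],[0,0,0],[0,0,0],[0,0,0]],"hand":[1,1,1,1,1,1,1,1,1,1]}' && python3 - <<'E'
from t import *
s=ctrl.state();p,R=now();w,c=grab("wrist");print(p,R.round(3),s["force"])
crop(w,100,110,320,300,3,"bb")
E
```

```text
clock: 60.55
ee_pos: [0.4044, 0.4296, 0.1176]
eef_rot: [[-0.007, -1.0, 0.004], [-1.0, 0.007, 0.003], [-0.003, -0.004, -1.0]]
force: [0.0, -1.0, -0.9]
gripper_width: 0.129
[0.40444151 0.42958638 0.11756426] [[-0.007 -1.     0.004]
 [-1.     0.007  0.003]
 [-0.003 -0.004 -1.   ]] [ 0.00375156 -1.00961801 -0.94065627]
```

View pics/bb.png

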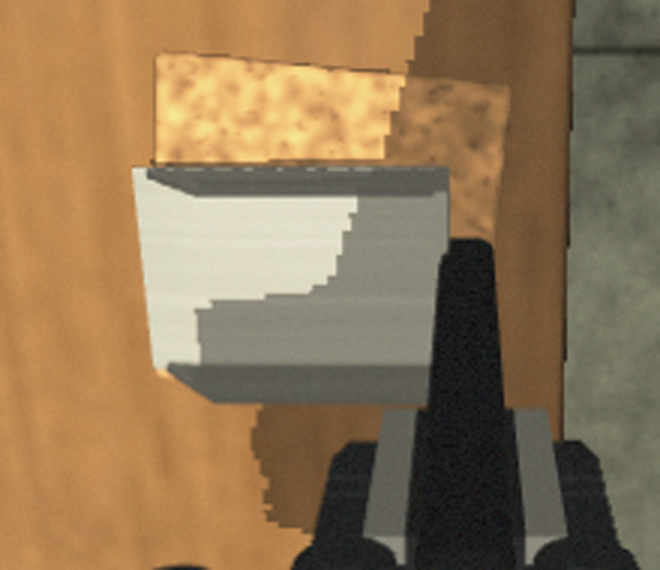

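```bash
python3 -m inch '{"slide":[[0.1,0.1,0.3],[0.2,0.1,0.6],[0.2,0.1,0.8],[0.2,0.1,0.9],[0.2,0.1,0.9],[0.2,0.1,0.9]],"rotation":[[0,0,0],[0,0,0],[0,0,0],[0,0,0],[0,0,0],[0,0,0]],"hand":[1,1,1,1,1,1]}' && python3 - <<'E'
from t import *
s=ctrl.state();p,R=now();print(p,s["force"])
E
```

```text
clock: 61.2
ee_pos: [0.4024, 0.4261, 0.1083]
eef_rot: [[-0.007, -1.0, 0.002], [-1.0, 0.007, -0.001], [0.001, -0.002, -1.0]]
force: [-2.0, -3.0, 8.2]
gripper_width: 0.132
[0.40243037 0.42613388 0.10825006] [-2.04974878 -2.95015947  8.23006353]
```

```bash
python3 -m inch '{"slide":[[0,0,-0.1],[0,0,-0.1],[0,0,-0.1],[0,0,-0.1],[0,0,-0.1],[0,0,-2],[0,0,-5],[0,0,-9],[0,0,-13],[0,0,-17],[0,0,-20],[0,0,-21],[0,0,-21],[0,0,-21]],"rotation":[[0,0,0],[0,0,0],[0,0,0],[0,0,0],[0,0,0],[0,0,0],[0,0,0],[0,0,0],[0,0,0],[0,0,0],[0,0,0],[0,0,0],[0,0,0],[0,0,0]],"hand":[1,0.5,0.5,0.5,0.5,0.5,0.5,0.5,0.5,0.5,0.5,0.5,0.5,0.5]}' && python3 - <<'E'
from t import *
ctrl.grab_frame("side")
s=ctrl.state();p,R=now();w,c=grab("wrist");print(p,R.round(3),s["force"])
cv2.imwrite("pics/bc.png",cv2.resize(w,(768,576)))
E
```

```text
clock: 62.6
ee_pos: [0.4019, 0.4254, 0.3156]
eef_rot: [[-0.007, -1.0, 0.0], [-1.0, 0.007, -0.001], [0.001, -0.0, -1.0]]
force: [0.7, -0.3, -0.5]
gripper_width: 0.498
[0.40174415 0.42506494 0.31480766] [[-0.007 -1.    -0.001]
 [-1.     0.007 -0.002]
 [ 0.002  0.001 -1.   ]] [0.21007596 0.33921568 0.00380705]
```

View pics/bc.png

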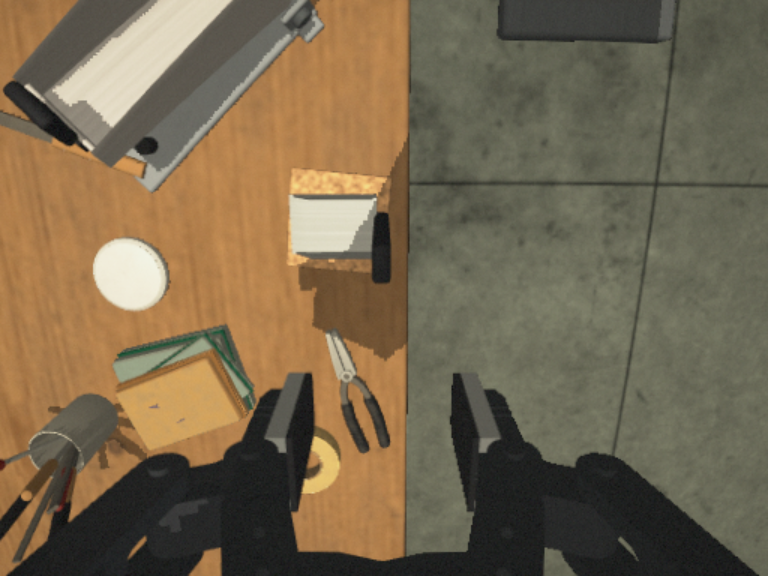

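```bash
python3 -m inch '{"slide":[[0,0,-1],[0,0,-2],[0,0,-2],[0,0,-2],[0,0,-2],[0,0,-2],[0,0,-2],[0,0,-2],[0,0,-2],[0,0,-2],[0,0,-2],[0,0,-2],[0,0,-2],[0,0,-2],[0,0,-2],[0,0,-2],[0,0,-2],[0,0,-2],[0,0,-2],[0,0,-2]],"rotation":[[0,0,0.14],[0,0,0.28],[0,0,0.42],[0,0,0.56],[0,0,0.7],[0,0,0.84],[0,0,0.98],[0,0,1.12],[0,0,1.26],[0,0,1.4],[0,0,1.54],[0,0,1.68],[0,0,1.82],[0,0,1.96],[0,0,2.1],[0,0,2.24],[0,0,2.38],[0,0,2.385],[0,0,2.385],[0,0,2.385]],"hand":[0.5,0.5,0.5,0.5,0.5,0.5,0.5,0.5,0.5,0.5,0.5,0.5,0.5,0.5,0.5,0.5,0.5,0.5,0.5,0.5]}' && python3 - <<'E'
from t import *
p,R=now();print(p,R.round(3))
Q=T0@Rx(-.385); P=np.array([.5987,.3344,.1409])-Q[:,2]*.14
print(P,rel(P,Q,p,R))
E
```

```text
clock: 64.7
ee_pos: [0.402, 0.4259, 0.3358]
eef_rot: [[-0.683, 0.731, 0.0], [0.731, 0.683, -0.001], [-0.0, -0.0, -1.0]]
force: [0.6, -0.4, -0.3]
gripper_width: 0.5
[0.40202875 0.42588761 0.33576489] [[-0.683  0.731  0.   ]
 [ 0.731  0.683 -0.001]
 [-0.    -0.    -1.   ]]
[0.56024668 0.2985417  0.27065178] (array([-20.1 ,   2.86,   6.52]), array([-0.385,  0.   ,  0.001]))
```

```bash
python3 -m inch '{"slide":[[-3,0,0],[-7,0.5,0],[-11,1,0],[-15,1.5,1],[-19,2,3],[-20.1,2.8,5],[-20.1,2.8,6.5],[-20.1,2.8,6.5],[-20.1,2.8,6.5],[-20.1,2.8,6.5]],"rotation":[[0,0,0],[-0.05,0,0],[-0.15,0,0],[-0.25,0,0],[-0.35,0,0],[-0.385,0,0],[-0.385,0,0],[-0.385,0,0],[-0.385,0,0],[-0.385,0,0]],"hand":[0.5,0.5,0.5,0.5,0.5,0.5,0.5,0.5,0.5,0.5]}' && python3 - <<'E'
from t import *
ctrl.grab_frame("side")
p,R=now();w,c=grab("wrist");print(p,R.round(3))
cv2.imwrite("pics/bd.png",cv2.resize(w,(768,576)))
E
```

```text
clock: 65.7
ee_pos: [0.5601, 0.2996, 0.2734]
eef_rot: [[-0.683, 0.676, 0.278], [0.731, 0.632, 0.258], [-0.001, 0.379, -0.925]]
force: [0.6, -0.8, -0.8]
gripper_width: 0.499
[0.56017431 0.29961523 0.27356858] [[-0.683  0.676  0.278]
 [ 0.731  0.632  0.258]
 [-0.001  0.379 -0.925]]
```

View pics/bd.png

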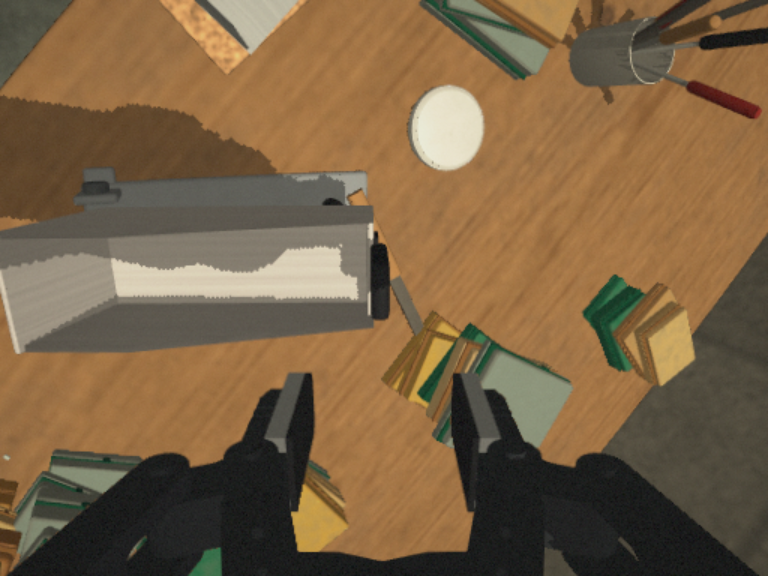

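```bash
python3 - <<'E'
from t import *
p,R=now(); Q=T0@Rx(-.387)
print(rel(np.array([.5987,.3344,.1409]),Q,p,R))
w,c=grab("wrist")
print(tray_pt(c,np.array([(372,320),(389,320),(372,262)])/1.5,.072))
E
python3 -m inch '{"slide":[[0,0,3],[0,0,6],[0,0,9],[0,0,11],[0,0,11],[0,0,11]],"rotation":[[0,0,0],[0,0,0],[0,0,0],[0,0,0],[0,0,0],[0,0,0]],"hand":[0.5,0.5,0.5,0.5,0.5,0.5]}' && python3 - <<'E'
from t import *
p,R=now(); Q=T0@Rx(-.387)
print(rel(np.array([.5987,.3344,.1409]),Q,p,R))
w,c=grab("wrist");cv2.imwrite("pics/be.png",w)
E
```

```text
(array([-0.06, -0.22, 14.24]), array([0.002, 0.001, 0.001]))
[[ 0.17151029 -0.01723635  0.072     ]
 [ 0.18033713 -0.01726845  0.072     ]
 [ 0.17169282  0.01388924  0.072     ]]
clock: 66.45
ee_pos: [0.5902, 0.3268, 0.1703]
eef_rot: [[-0.682, 0.677, 0.276], [0.732, 0.632, 0.257], [-0.0, 0.377, -0.926]]
force: [0.4, -0.1, -0.4]
gripper_width: 0.502
(array([-0.02, -0.05,  3.16]), array([-0.   ,  0.001, -0.   ]))
```

View pics/be.png

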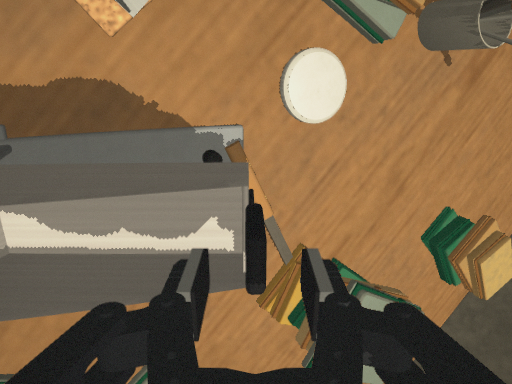

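```bash
python3 -m inch '{"slide":[[0,0,1.5],[0,0,2.8],[0,0,3.15],[0,0,3.15],[0,0,3.15],[0,0,3.15],[0,0,3.15],[0,0,3.15],[0,0,3.15]],"rotation":[[0,0,0],[0,0,0],[0,0,0],[0,0,0],[0,0,0],[0,0,0],[0,0,0],[0,0,0],[0,0,0]],"hand":[0.5,0.5,0.5,0.5,1,1,1,1,1]}' && python3 - <<'E'
from t import *
s=ctrl.state();print(s["ee_pos"],s["force"],s["gripper_width"])
X,Z=.179,.048
P=lambda t:np.array([X*np.cos(t)-Z*np.sin(t),X*np.sin(t)+Z*np.cos(t)])
th=.385;k=np.array([np.cos(th),np.sin(th)]);m=np.array([np.sin(th),-np.cos(th)])
for t in(.36,.33,.3,.27,.24,.21,.18,.15,.12,.09,.06,.03,.015,0,-.01,-.015):
    d=P(t)-P(th); print(t,(d@k*100).round(2),(d@m*100).round(2),round(th-t,3))
E
```

```text
clock: 67.4
ee_pos: [0.5993, 0.3348, 0.1417]
eef_rot: [[-0.681, 0.677, 0.277], [0.732, 0.631, 0.257], [-0.001, 0.378, -0.926]]
force: [1.7, 1.9, 2.8]
gripper_width: 0.109
[0.59932717 0.33477029 0.14166765] [1.69049334 1.93565381 2.78121494] 0.10872781253882659
0.36 0.11 0.45 0.025
0.33 0.24 0.99 0.055
0.3 0.34 1.54 0.085
0.27 0.43 2.09 0.115
0.24 0.51 2.64 0.145
0.21 0.56 3.19 0.175
0.18 0.6 3.74 0.205
0.15 0.63 4.3 0.235
0.12 0.63 4.86 0.265
0.09 0.62 5.41 0.295
0.06 0.6 5.97 0.325
0.03 0.55 6.52 0.355
0.015 0.52 6.8 0.37
0 0.49 7.07 0.385
-0.01 0.47 7.26 0.395
-0.015 0.46 7.35 0.4
```

```bash
python3 -m inch '{"slide":[[0,0.11,0.45],[0,0.24,0.99],[0,0.34,1.54],[0,0.43,2.09],[0,0.51,2.64],[0,0.56,3.19],[0,0.6,3.74],[0,0.63,4.3],[0,0.63,4.86],[0,0.62,5.41],[0,0.6,5.97],[0,0.55,6.52],[0,0.52,6.8],[0,0.49,7.07],[0,0.47,7.26],[0,0.46,7.35],[0,0.46,7.35],[0,0.46,7.35]],"rotation":[[0.025,0,0],[0.055,0,0],[0.085,0,0],[0.115,0,0],[0.145,0,0],[0.175,0,0],[0.205,0,0],[0.235,0,0],[0.265,0,0],[0.295,0,0],[0.325,0,0],[0.355,0,0],[0.37,0,0],[0.385,0,0],[0.385,0,0],[0.385,0,0],[0.385,0,0],[0.385,0,0]],"hand":[1,1,1,1,1,1,1,1,1,1,1,1,1,1,1,1,1,1]}' && python3 - <<'E'
from t import *
s=ctrl.state();print(s["ee_pos"],s["eef_rot"].round(3),s["force"],s["gripper_width"])
E
```

```text
clock: 69.2
ee_pos: [0.6212, 0.355, 0.0812]
eef_rot: [[-0.681, 0.733, -0.001], [0.733, 0.681, -0.003], [-0.002, -0.003, -1.0]]
force: [-14.4, -9.7, 28.6]
gripper_width: 0.108
[0.62122977 0.35502366 0.08124622] [[-0.681  0.733 -0.001]
 [ 0.733  0.681 -0.003]
 [-0.002 -0.003 -1.   ]] [-14.37357852  -9.6928019   28.57770126] 0.10764537719425495
```

```bash
python3 -m inch '{"slide":[[0,0,-0.1],[0,0,-0.3],[0,0,-0.3],[0,0,-0.3],[0,0,-0.3],[0,0,-0.3],[0,0,-2],[0,0,-5],[0,0,-9],[0,0,-13],[0,0,-17],[0,0,-20],[0,0,-20],[0,0,-20]],"rotation":[[0,0,0],[0,0,0],[0,0,0],[0,0,0],[0,0,0],[0,0,0],[0,0,0],[0,0,0],[0,0,0],[0,0,0],[0,0,0],[0,0,0],[0,0,0],[0,0,0]],"hand":[1,0.5,0.5,0.5,0.5,0.5,0.5,0.5,0.5,0.5,0.5,0.5,0.5,0.5]}' && python3 - <<'E'
from t import *
ctrl.grab_frame("side")
p,R=now();w,c=grab("wrist");print(p,ctrl.state()["force"])
cv2.imwrite("pics/bf.png",cv2.resize(w,(768,576)))
w,c=grab("side"); crop(w,150,180,300,290,5,"bf2")
E
```

```text
clock: 70.6
ee_pos: [0.6225, 0.3566, 0.2767]
eef_rot: [[-0.681, 0.732, 0.004], [0.732, 0.681, 0.002], [-0.001, 0.005, -1.0]]
force: [0.5, 0.1, -1.1]
gripper_width: 0.501
[0.62171489 0.35589455 0.27446597] [-0.39428692  0.53347186 -0.38507707]
```

View pics/bf.png

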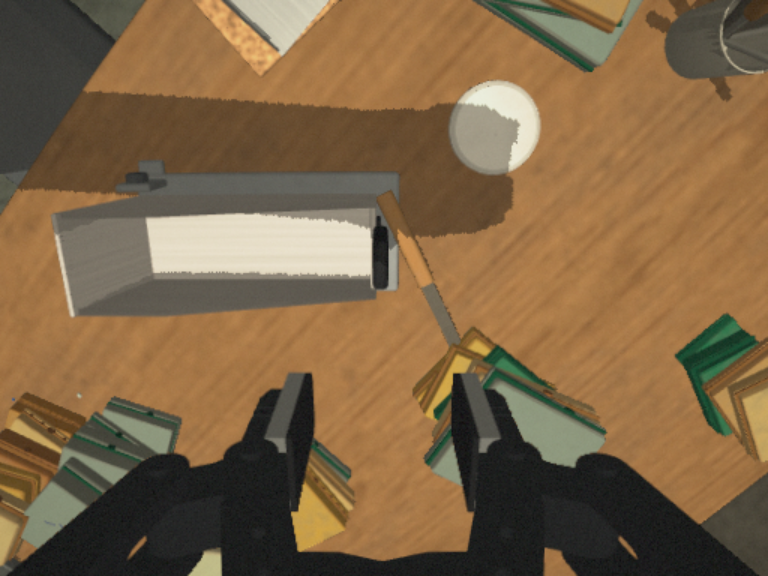

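View pics/bf2.png

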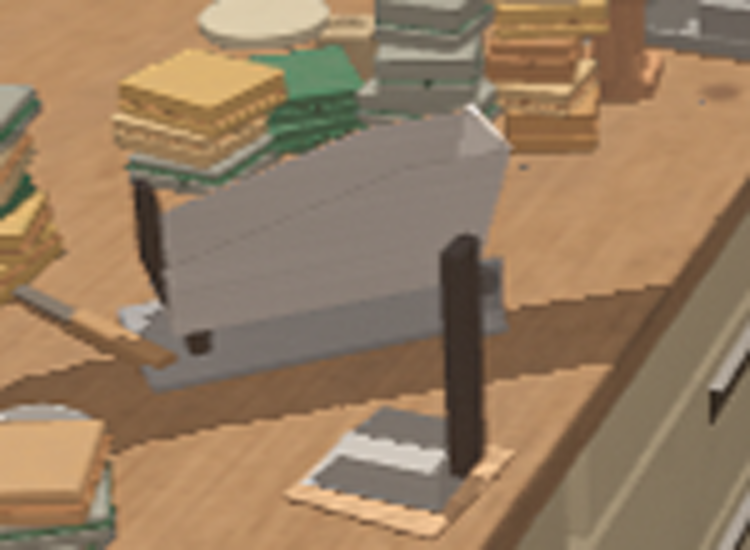

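```bash
python3 - <<'E'
from t import *
a=cv2.imread("pics/a_side.png");b,_=grab("side")
a1=cv2.resize(a[200:270,160:270],None,fx=5,fy=5,interpolation=cv2.INTER_CUBIC);b1=cv2.resize(b[200:270,160:270],None,fx=5,fy=5,interpolation=cv2.INTER_CUBIC)
cv2.imwrite("pics/bg.png",np.vstack([a1,b1])[:, :])
a=cv2.imread("pics/a_scene.png");b,c=grab("scene")
cv2.imwrite("pics/bg2.png",np.hstack([cv2.resize(i[220:285,165:260],None,fx=4,fy=4,interpolation=cv2.INTER_CUBIC) for i in(a,b)]))
E
```

```text
(no output)
```

View pics/bg.png

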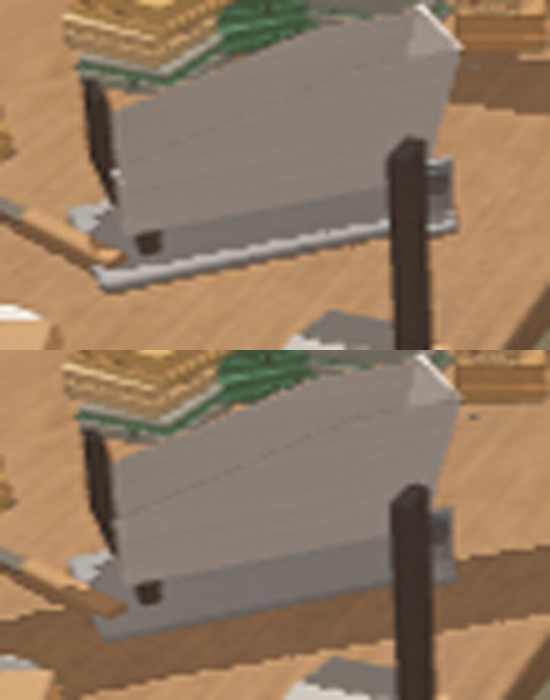

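View pics/bg2.png

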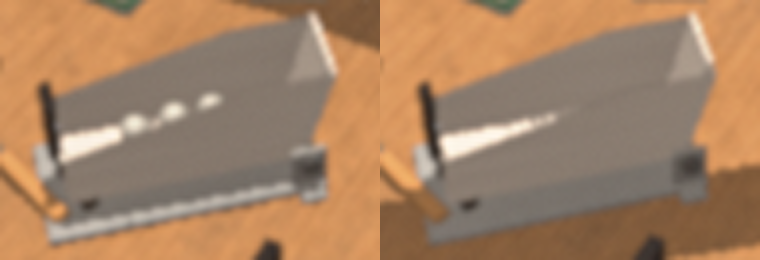

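```bash
python3 -m inch '{"slide":[[0,0,-3],[0,0,-7],[0,0,-10],[0,0,-10],[0,0,-10]],"rotation":[[0,0,0],[0,0,0],[0,0,0],[0,0,0],[0,0,0]],"hand":[0.5,0.5,0.5,0.5,0.5]}' && python3 - <<'E'
from t import *
a,c=grab("scene"); cv2.imwrite("pics/bh.png",np.hstack([cv2.resize(i[120:210,215:345],None,fx=3,fy=3,interpolation=cv2.INTER_CUBIC) for i in (cv2.imread("pics/a_scene.png"),a)]))
print(ctrl.state()["ee_pos"])
E
```

```text
clock: 71.35
ee_pos: [0.6219, 0.3562, 0.3744]
eef_rot: [[-0.681, 0.732, 0.002], [0.732, 0.681, 0.001], [-0.001, 0.002, -1.0]]
force: [-0.2, -0.3, -0.2]
gripper_width: 0.501
[0.62144535 0.35568667 0.37260844]
```

View pics/bh.png

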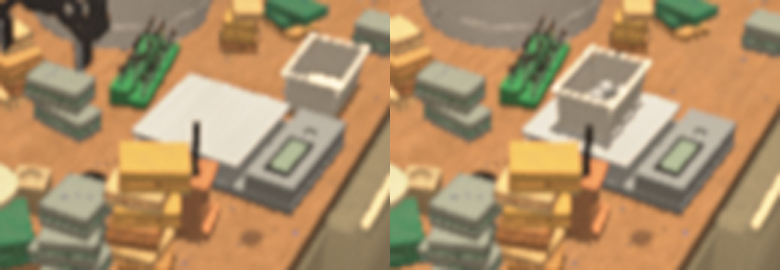

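```bash
python3 -m inch '{"slide":[[-2,-2.5,-1],[-5,-6,-1],[-8,-9.7,-1],[-11,-13.4,-1],[-14,-17,-1],[-17,-20.7,-1],[-20,-24.3,-1],[-23,-28,-1],[-26,-31.6,-1],[-29,-35.2,-1],[-32,-39,-1],[-33.6,-40.9,-1],[-33.6,-40.9,-1],[-33.6,-40.9,-1],[-33.6,-40.9,-1]],"rotation":[[0,0,0],[0,0,0],[0,0,0],[0,0,0.1],[0,0,0.2],[0,0,0.3],[0,0,0.4],[0,0,0.5],[0,0,0.6],[0,0,0.7],[0,0,0.75],[0,0,0.75],[0,0,0.75],[0,0,0.75],[0,0,0.75]],"hand":[0.5,0.5,0.5,0.5,0.5,0.5,0.5,0.5,0.5,0.5,0.5,0.5,0.5,0.5,0.5]}' && python3 - <<'E'
from t import *
ctrl.grab_frame("side")
w,c=grab("wrist"); cv2.imwrite("pics/bi.png",cv2.resize(w,(768,576)));print(now()[0])
crop(w,160,50,380,240,3.3,"bi2")
E
```

```text
clock: 72.9
ee_pos: [0.5514, -0.1662, 0.3826]
eef_rot: [[-0.003, 1.0, -0.001], [1.0, 0.003, 0.002], [0.002, -0.001, -1.0]]
force: [-0.3, -0.4, -0.0]
gripper_width: 0.501
[ 0.55178727 -0.16612299  0.38331453]
```

View pics/bi2.png

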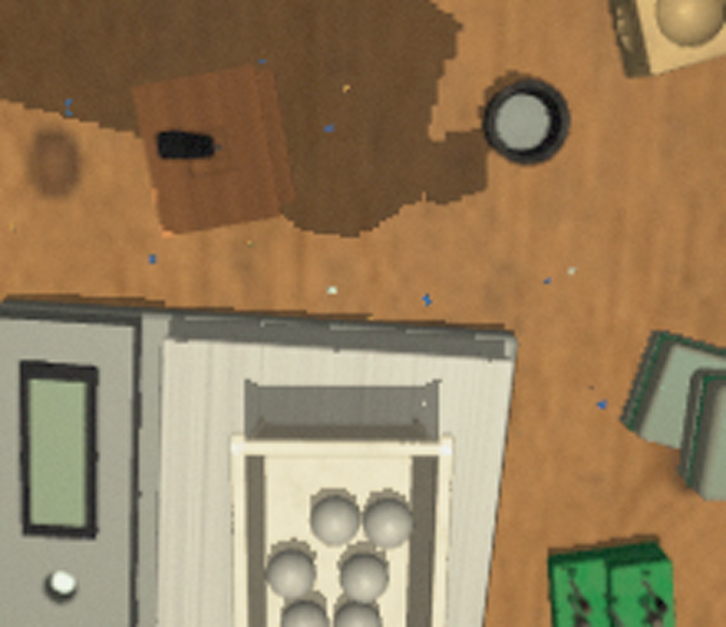

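View pics/bi.png

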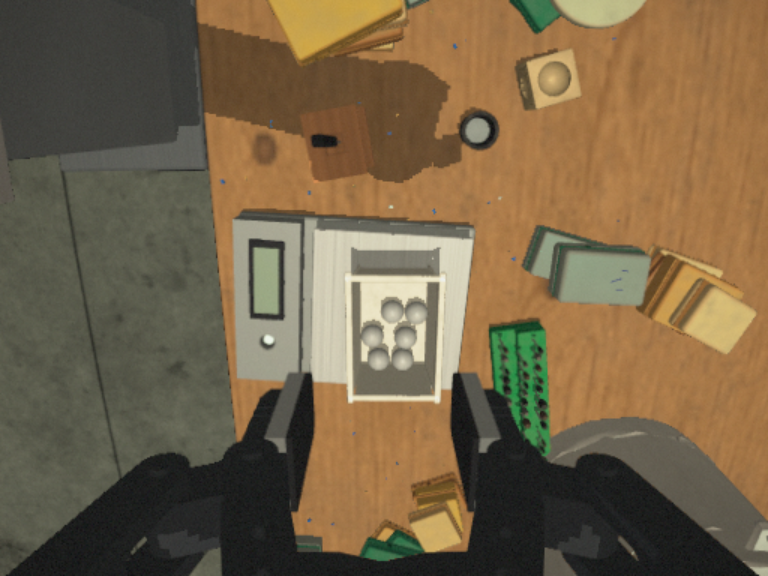

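```bash
python3 - <<'E'
from t import *
w,c=grab("wrist")
u=lambda x,y:(160+x/3.3,50+y/3.3)
q=onz(c,[u(232,437),u(452,437)],.103);print("tub +y rim",q[:,:2].round(4),"centre",(q.mean(0)+[0,-.0615,0]).round(4))
P=onz(c,[u(165,338),u(514,357)],.044);print("pan +y edge",P[:,:2].round(4))
B=onz(c,[u(*b) for b in[(335,518),(388,522),(291,573),(365,577),(304,622),(357,622)]],.058);print(B[:,:2].round(3))
t=onz(c,[u(170,146)],.144);b=onz(c,[u(210,147)],.076);print("scriber top/base",t,b)
print("loupe",onz(c,[u(524,122)],.03))
E
```

```text
tub +y rim [[ 0.5218 -0.2046]
 [ 0.6049 -0.2044]] centre [ 0.5634 -0.266   0.103 ]
pan +y edge [[ 0.4902 -0.1784]
 [ 0.6375 -0.1861]]
[[ 0.562 -0.254]
 [ 0.585 -0.255]
 [ 0.543 -0.279]
 [ 0.575 -0.281]
 [ 0.549 -0.303]
 [ 0.572 -0.303]]
scriber top/base [[ 0.50688392 -0.09703857  0.144     ]] [[ 0.51365886 -0.09957224  0.076     ]]
loupe [[ 0.639009   -0.09045429  0.03      ]]
```

```bash
python3 - <<'E'
from bench import ctrl
s=ctrl.state();print(s["clock"],s["force"],abs(s["joint_vel"]).max())
print(ctrl.job_done())
E
```

```text
73.05 [-0.51469733  0.55871093 -0.03775496] 0.510877480232279
the job is handed in; nothing more can be done
None
```

I did every step of the task and handed the job in at 73 s on the robot's clock. No verdict comes back, so what follows rests on my own checks.

**What I did**
- **Tub and button:** I set the tub on the pan. I pressed the zero button with the scriber until it stopped sinking, at about 13 N, then stood the scriber back in its stand.
- **Balls:** I tilted the tray to about 0.38 rad by its tab. All six balls went into the scoop in one pass, and I tipped them into the tub.
- **Putting back:** I stood the scoop on its cork pad and pressed the tray down level.

**Last checks**
- **Tub:** its centre is about 8 mm from the pan's centre, and all six balls show inside it. It did not seem to have been knocked at any point.
- **Tray:** the final pictures match the starting ones to within about 0.3 pixel, so it should be level well under the 0.04 rad limit. On lowering it, the gripper stopped about 3 mm higher than when I first gripped the tab. I put that down to a slightly different grip, because the tray pushed back with about 29 N as it would on its feet.
- **Scoop:** it stands centred on its pad.
- **Loupe and tin:** both look unmoved. I measured the loupe within about 2 mm of its starting place; the tin I only judged from the pictures.
- **Robot:** it was clear of everything at hand-in, with under 1 N on the wrist.

**Where readings disagreed**
- **Scriber lean:** it measured 0.04 rad right after placing and about 0.1 rad in the final view, against a limit of 0.15. By my estimate the stand's clearances do not allow much more than 0.11.

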